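Packing board into the corner stop, plant pots mouth-down on it

ROBOT

A 6-joint arm with a two-finger parallel gripper is mounted at the origin on the work surface. World frame = base frame: x ahead of the robot, y to its left, z up, the work surface at z = 0. Lengths are in m, angles in rad, forces in N, time in s.
With the tool pointing down it reaches from about 0.325 to 0.85 m from the base axis. Payload 15.5 kg.
Tool frame: the origin (TCP) lies between the finger pads; the fingertips stand 11 mm ahead of it and the grasp point (between the pads) lies 8 mm behind it; z points along the fingers, y is the direction in which the jaws open and shut (so a half turn about z gives the same grasp; the last joint's range is limited). The gripper opens to 91 mm and grips with 3 to 60 N. Pads are 32 mm wide; open, the fingers measure 118 mm over their backs; the gripper's body (76 mm by 178 mm) begins 60 mm behind the grasp point.
Start: joints at [1.034, 0.494, 1.345, -0, 1.302, -0.096], TCP at [0.267, 0.565, 0.225] pointing down, gripper open.
Joint ranges: [-2.91, 2.91], [-0.82, 2.16], [0.22, 2.67], [-1.22, 4.37], [0.12, 2.79], [-3.08, 3.08]. Speed limits (rad/s): [1.89, 1.89, 2.57, 3.01, 3.01, 3.01].

INTERFACE

Orientations are given as a unit quaternion [x, y, z, w].
In Python, from plant import * gives the robot as it stands. The module is installed in compiled form; this text tells all that it offers.
- The arm moves only by the tool apply_moves, never from a script. Its argument "rows" is a list of rows, each a list of 2 entries, a list of its own where there are three numbers: the shift along the tool's x, y, z in units of 100 mm (1.0 is 100 mm), then the turn, a rotation vector about the tool's x, y, z in units of 0.5 rad (1.0 is 0.5 rad). A call has exactly 10 rows; each row is the pose to reach, as a shift and turn from the pose commanded when the call began, along the tool's axes at that moment; what a row does not reach only later rows make up. A row lasts 1/12 s, in which the tool goes at most 41.7 mm and 7.16 degrees, less where a joint would pass 70% of its speed; a pose out of reach is approached as far as the arm can. A call with a number of a shift or a turn outside -1 to 1 is refused whole. A call with a gripper value outside its range is refused whole. "hand" is the opening, from -1 (shut) to 1 (fully open), so that 0 is half open, set as the call begins (left out, the last holds). The fingers move at their own pace and stop on an object; "grip_force" is the grip in N (left out, the last holds). Time passes only in rows, so rows that repeat a pose let the fingers close, or fill a call up. It gives the time, the measured TCP pose, the force and the opening at its end, in the units of the state.
- sense(): the state, without advancing time (a new reading comes with each control period).
- camera(name): name is "scene" or "top" or "wrist"; returns (picture, depth): 420x560x3 uint8, red, green, blue; 420x560 float32, m along the optical axis (not along the pixel's ray), 0 where there is no reading.
- camera_params(name): a dict with "fx", "fy", "cx", "cy" (pixels), "R" (3x3) and "t" (3): a world point X has camera coordinates R X + t. Camera axes: x right, y down, z forward; pixel columns grow to the right and rows downward; lengths in m; the calibration is good to about 2 mm. A picture is of the moment at which its call begins: read the wrist's pose just before it. camera_params takes no time and is no camera call; for the wrist camera it gives the pose at the moment of the call.
- hand_in(): hands the job in, once; it reports no verdict.
Trained networks look in the newest picture that a camera, given by its name, has taken for a name from the list of things; names that differ only in an ending like _2 or _b are one class to them, and where a whole thing is asked for, a point or a joint stands for the part that bears it (a point fixed in the world has none). Each returns a list of dicts, best first, with "p" (0 to 1); they miss things now and then, are a little off and sometimes report something else, mostly with a low value. They report only what shows in the picture. A call takes as long as a camera call.
- recognise(camera, thing): "box" ([left, top, width, height] in pixels, round what is visible of it).
- tip_of(camera, thing): "xy" ([column, row] in pixels: a listed point, or the origin of a listed thing).
The state is a dict: "t": time; "qpos": joint angles; "joint_velocities": joint speeds; "joint_torque": joint torques, N m; "tool_pos": TCP position; "orientation": TCP orientation; "force": force on the tool from outside, world axes, zero at the start; "torque": the same for the moment, N m; "finger_gap": finger opening in m.
Only numpy, scipy, OpenCV 4.12 (cv2) and the standard library are available. Lean on these libraries where they do the work, as an engineer would, in place of code of your own. Each camera call takes 0.05 s, during which the arm holds its last target.

TASK

Get the fragile plant pots ready for wrapping. First, while it is still empty, push the brown packing board square and fully home against both rails of the corner stop. Then turn every square terracotta pot that is on the bench (two or three) mouth-down and stand them all wholly on the board, not touching one another, leaving the board home in the corner and the other things on the bench where they are.

Things in the scene. Friction and masses are not known exactly. Their poses are not given: they have to be found in the camera images.
- stop: fixed corner stop of two low aluminium rails on the bench, 30 mm high, 20 mm thick. Origin: the inner corner at bench height. One rail runs along its -y from the corner (310 mm; it is the rail nearest the robot), the other along its +x (260 mm; it is the left-hand rail). The board belongs in the quarter x > 0, y < 0 of this frame
- board: loose brown honeycomb-cardboard packing board, 200 mm (its x) by 260 mm (its y), 20 mm thick, about 600 g. Origin: centre of its underside, z up
- board_corner (a point): the corner of the board, at its underside, that goes into the corner of the stop (100 mm along the board's -x and 130 mm along its +y from the board's origin)
- pot1: square terracotta plant pot, mouth up at the start: straight outer sides 62 x 62 mm, 85 mm tall, walls 5 mm, flat base 6 mm thick with a dark drain hole, about 250 g. Origin: centre of the outside of its base; z points from base to mouth (up when mouth up, down when mouth down); x and y are square to its sides. None if this pot is absent
- pot1_mid (a point): centre of pot1: on its axis, 42.5 mm from the base
- pot2: square terracotta plant pot, mouth up at the start: straight outer sides 62 x 62 mm, 85 mm tall, walls 5 mm, flat base 6 mm thick with a dark drain hole, about 250 g. Origin: centre of the outside of its base; z points from base to mouth (up when mouth up, down when mouth down); x and y are square to its sides. None if this pot is absent
- pot2_mid (a point): centre of pot2: on its axis, 42.5 mm from the base
- pot3: square terracotta plant pot, mouth up at the start: straight outer sides 62 x 62 mm, 85 mm tall, walls 5 mm, flat base 6 mm thick with a dark drain hole, about 250 g. Origin: centre of the outside of its base; z points from base to mouth (up when mouth up, down when mouth down); x and y are square to its sides. None if this pot is absent
- pot3_mid (a point): centre of pot3: on its axis, 42.5 mm from the base
- tape_roll: roll of packing tape lying flat, 100 mm across, 48 mm high; a bystander, origin under its centre
- markers: clear square pen box with markers, 90 mm square, 170 mm high; a bystander, origin under its centre
- scanner: black hand scanner, 145 x 50 mm, 45 mm high; a bystander, origin under its centre
- carton: closed carton, 130 x 170 mm, 90 mm high; a bystander, origin under its centre
- mug: white round mug, 80 mm across, 90 mm high, with a handle; a bystander, origin under its centre
- dispenser: grey desk tape dispenser, 170 x 70 mm, 95 mm high; a bystander, origin under its centre

How it is judged:
On the way, in this order (a step that is already met when the one before it is completed fails the run):
1. the board is home and square in the corner stop, with no pot on it (x of board_corner in the frame of stop between -0.005 and 0.005 m and y of board_corner in the frame of stop between -0.005 and 0.005 m and angle between the x axis of board and the x axis of stop, either way round below 0.04 rad and angle between board's own z axis and vertical below 0.05 rad and height (world z) of board below 0.006 m and horizontal distance between each of pot1_mid, pot2_mid, pot3_mid and board above 0.14 m), for 0.2 s.
2. every pot stands mouth-down on the board (angle between each of pot1, pot2, pot3's own z axis and vertical above 3.05 rad and linear speed of each of pot1, pot2, pot3 below 0.02 m/s and x of pot1_mid in the frame of board between -0.07 and 0.07 m and y of pot1_mid in the frame of board between -0.1 and 0.1 m and z of pot1_mid in the frame of board between 0.057 and 0.068 m and x of pot2_mid in the frame of board between -0.07 and 0.07 m and y of pot2_mid in the frame of board between -0.1 and 0.1 m and z of pot2_mid in the frame of board between 0.057 and 0.068 m and x of pot3_mid in the frame of board between -0.07 and 0.07 m and y of pot3_mid in the frame of board between -0.1 and 0.1 m and z of pot3_mid in the frame of board between 0.057 and 0.068 m), for 0.2 s.
At the end, for the whole second after the job is handed in: The marked corner of the board is within 5 mm of each rail of the stop and the board is square to it within 0.04 rad, lying flat on the bench; every pot that is present stands mouth-down (within 0.09 rad), at rest, wholly on the board, and no pot presses against another (all of step 2 and x of board_corner in the frame of stop between -0.005 and 0.005 m and y of board_corner in the frame of stop between -0.005 and 0.005 m and angle between the x axis of board and the x axis of stop, either way round below 0.04 rad and angle between board's own z axis and vertical below 0.05 rad and height (world z) of board below 0.006 m and contact force between pot1 and pot2 below 0.05 N and contact force between each of pot1, pot2 and pot3 below 0.05 N); the robot touches nothing.
It fails at once if a bystander is knocked away (more than 4 cm) or over (distance of any of tape_roll, markers, scanner, carton, mug, dispenser from where it was at the start of the episode above 0.04 m or angle between any of tape_roll, markers, scanner, carton, mug, dispenser's own z axis and vertical above 0.5 rad).
Of pot1, pot2, pot3 only 2 to 3 are there at a start; the rules pass over those that are not, and their reading is None.
At some moment in a run one of pot1, pot2, pot3 may be knocked a few centimetres aside while the robot is not near it.
Once in a run the grip may slacken for a moment while it holds something.
It also fails if it takes over 210 s, if anything falls off the work surface, if the arm or the gripper's body presses on something with over 40 N, if the wrist force passes 120 N, or if a joint passes its speed limit or range.

## Working session

There is one attempt and no reset: what is moved stays moved. The work goes in short steps, Python scripts to look and compute and a tool call to move; the robot and the scene stay as the last step left them, time stands still between calls to the robot, and variables do not carry over. Pictures are saved under pics/ and viewed, and the job is handed in when it is done.

Besides the shell and the picture viewer there is one more tool, called after ">>>" by a JSON object that holds its "api" and its "payload", one argument or row to a line. apply_moves: Moves the arm, as the interface text tells. Shifts and turns lie within -1 to 1; 1 stands for 100 mm of shift or 0.5 rad of turn. Its arguments: {"type":"object","properties":{"rows":{"type":"array","items":{"type":"array"}},"hand":{"type":"number"},"grip_force":{"type":"number"}},"required":["rows"]}

```bash
mkdir -p pics; ls; cat > h.py <<'E'
from plant import *
import numpy as np, cv2
from scipy.spatial.transform import Rotation as Rn
def snap(cam,name=None):
    P=camera_params(cam); im,d=camera(cam)
    if name: cv2.imwrite('pics/%s.png'%name, im[:,:,::-1])
    return im,d,P
def cloud(d,P):
    v,u=np.mgrid[0:d.shape[0],0:d.shape[1]]
    X=np.stack([(u-P['cx'])/P['fx']*d,(v-P['cy'])/P['fy']*d,d],-1)
    W=(X-np.array(P['t']))@np.array(P['R'])
    W[d<=0]=np.nan
    return W
E
python3 - <<'E'
from h import *
s=sense();print({k:np.round(v,4) for k,v in s.items()})
for c in ['scene','top','wrist']:
    im,d,P=snap(c,c+'0'); np.savez('/tmp/%s0.npz'%c,im=im,d=d,**P)
    print(c,P['fx'],-np.array(P['R']).T@np.array(P['t']))
    for n in ['board','stop','pot1','tape_roll','markers','scanner','carton','mug','dispenser']:
        if c!='wrist': print(n,[(np.round(r['box']),round(r['p'],2)) for r in recognise(c,n)][:4])
print(sense()['t'])
E
```

```text
pics
{'t': np.float64(0.0), 'qpos': array([ 1.0335,  0.4942,  1.3462,  0.    ,  1.3025, -0.0955]), 'joint_velocities': array([ 0.0013,  0.0001, -0.0007, -0.0017,  0.0014, -0.0006]), 'joint_torque': array([-2.00000e-03, -8.78812e+01, -3.81853e+01,  7.04000e-02,
        5.34000e-02, -1.00000e-04]), 'tool_pos': array([0.267 , 0.5647, 0.2243]), 'orientation': array([ 2.191e-01,  9.757e-01, -6.000e-04, -2.000e-04]), 'force': array([-0.1038,  0.4188, -0.0503]), 'torque': array([ 0.0323, -0.0279, -0.0293]), 'finger_gap': np.float64(0.0912)}
scene 492.5177933072653 [ 1.3951579  -0.6175075   1.05339436]
board [(array([284., 152.,  98.,  65.]), 0.96)]
stop [(array([267., 130., 140.,  54.]), 0.96), (array([220., 176.,  31.,  39.]), 0.65)]
pot1 [(array([151., 207.,  32.,  41.]), 0.87), (array([205., 226.,  36.,  42.]), 0.75), (array([220., 174.,  31.,  41.]), 0.68), (array([281., 148., 102.,  66.]), 0.58)]
tape_roll [(array([283., 234.,  39.,  40.]), 0.72)]
markers [(array([406., 115.,  46.,  58.]), 0.96)]
scanner [(array([177., 281.,  43.,  56.]), 0.64)]
carton [(array([ 33., 235.,  93.,  84.])
[... 336 characters left out ...]
array([157., 199.,  96.,  76.]), 0.7), (array([344., 203.,  31.,  27.]), 0.51), (array([294., 259.,  34.,  30.]), 0.32)]
stop [(array([136., 196., 119.,  96.]), 0.74)]
pot1 [(array([345., 202.,  31.,  25.]), 0.93), (array([375., 253.,  31.,  29.]), 0.73), (array([298., 256.,  27.,  31.]), 0.64), (array([ 55., 186.,  57.,  33.]), 0.44)]
tape_roll [(array([279., 150.,  36.,  38.]), 0.79)]
markers [(array([ 57., 185.,  54.,  36.]), 0.91)]
scanner [(array([390., 150.,  23.,  52.]), 0.73)]
carton [(array([442., 226.,  90.,  59.]), 0.69)]
mug [(array([221., 138.,  45.,  34.]), 0.93)]
dispenser [(array([338., 131.,  29.,  63.]), 0.95)]
wrist 339.6220027672752 [0.19450325 0.59909043 0.38483418]
1.05
```

View pics/top0.png

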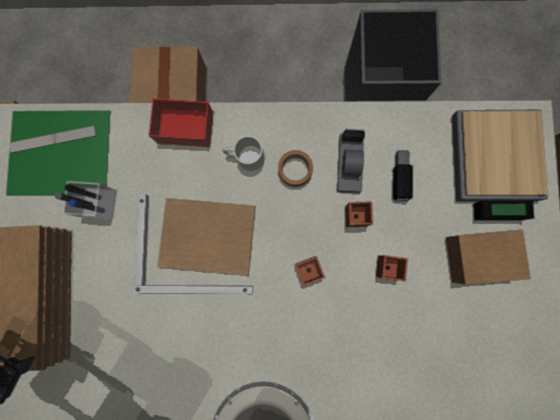

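View pics/scene0.png

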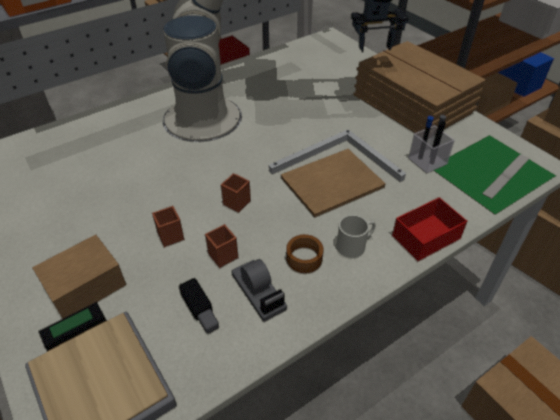

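View pics/wrist0.png

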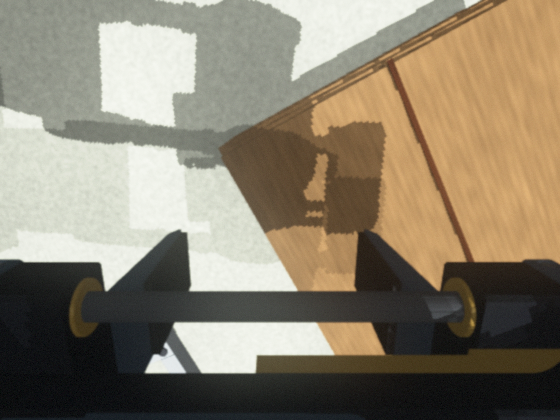

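```bash
cat >> h.py <<'E'
def rect(mask,W):
    p=W[mask][:,:2]; 
    (c,s,a)=cv2.minAreaRect((p*1000).astype(np.float32))
    return np.round(c,1),np.round(s,1),a
def comps(W,zlo,zhi,minpx=40):
    m=((W[...,2]>zlo)&(W[...,2]<zhi)).astype(np.uint8)
    n,l,st,_=cv2.connectedComponentsWithStats(m)
    for i in range(1,n):
        if st[i,4]>=minpx: yield st[i],l==i
E
python3 - <<'E'
from h import *
D=np.load('/tmp/top0.npz'); d=D['d'];W=cloud(d,D); im=D['im']
for u,v in [(207,237),(140,290),(140,200),(250,290),(142,245),(359,214),(310,271),(393,268),(350,204),(295,150),(450,330),(280,350)]:
    print((u,v),np.round(W[v,u],4),im[v,u])
hsv=cv2.cvtColor(im,cv2.COLOR_RGB2HSV)
print(hsv[237,207],hsv[204,352])
# board
for st,m in comps(W,0.012,0.027,200): print('board?',st,rect(m,W))
for st,m in comps(W,0.027,0.2,60): print('hi',st,rect(m,W),round(np.nanmax(W[m][:,2]),3))
print(np.array(D['R']))
E
```

```text
(207, 237) [0.5456 0.1628 0.0172] [127 101  76]
(140, 290) [0.3968 0.3453 0.0281] [141 142 142]
(140, 200) [0.651  0.3556 0.0286] [85 83 82]
(250, 290) [0.3981 0.0368 0.0315] [168 171 169]
(142, 245) [0.5223 0.3446 0.0285] [161 162 161]
(359, 214) [ 0.6129 -0.2736  0.0031] [123  72  54]
(310, 271) [ 0.4496 -0.1312  0.0028] [73 49 41]
(393, 268) [ 0.4586 -0.3662  0.0043] [124  71  51]
(350, 204) [ 0.631  -0.2355  0.0827] [118  70  52]
(295, 150) [ 0.7904 -0.0886  0.0482] [128 108  91]
(450, 330) [ 0.2868 -0.5215 -0.0028] [156 155 144]
(280, 350) [ 0.2299 -0.0459 -0.0012] [151 150 140]
[ 15 102 127] [  7 143  59]
board? [452 114   8  87 200] (array([ 778.1, -549.3]), array([254.4,   7. ]), 0.8591262102127075)
board? [337 134  27  59 716] (array([ 759.4, -247.5]), array([ 70.8, 166.9]), 86.45740509033203)
board? [136 195  12  94 233] (array([535., 350.]), array([265.6,  26.6]), 1.990321397781372)
board? [ 157  198   98   78 6334] (array([549.2, 166.2]), array([260.9, 200.2]), 84.86007690429688)
board? [224 392  77  28 660] (array([86.2,  3.1]), array([ 69.9, 207.3]), 0.6715388298034668)
[... 941 characters left out ...]
]), array([61.8, 63. ]), 0.910286009311676) 0.089
hi [   0  225   66  146 8704] (array([385.1, 608.4]), array([367.1, 108. ]), 3.347043037414551) 0.149
hi [ 449  230   82   55 3726] (array([ 491. , -606.5]), array([130.1, 173.6]), 5.198296546936035) 0.099
hi [377 255  31  27 421] (array([ 460.9, -348.6]), array([63. , 61.9]), 82.46725463867188) 0.089
hi [295 256  30  30 230] (array([ 453.3, -125.4]), array([61.8, 61.9]), 20.800256729125977) 0.088
hi [235 406  54  14 545] (array([75.6,  2.7]), array([ 34.9, 141.9]), 0.3247302770614624) 0.102
[[ 1.44957590e-03 -9.99778033e-01 -2.10186313e-02]
 [-9.94085287e-01  8.41786239e-04 -1.08598958e-01]
 [ 1.08592546e-01  2.10517346e-02 -9.93863413e-01]]
```

```bash
cat >> h.py <<'E'
def pose():
    s=sense(); return np.array(s['tool_pos']),Rn.from_quat(s['orientation'])
def go(p,R,s=None):
    """units to target pose, from measured pose"""
    p0,R0=pose()
    sh=R0.inv().apply(np.array(p)-p0)/0.1
    tu=(R0.inv()*R).as_rotvec()/0.5
    k=max(1,np.abs(sh).max(),np.abs(tu).max())
    print('full shift',np.round(sh,3),'turn',np.round(tu,3),'calls',round(k,2))
    print('row:',[list(map(float,np.round(sh/k,2))),list(map(float,np.round(tu/k,2)))])
def down(yaw):  # tool z down, tool y at angle yaw in world
    y=np.array([np.cos(yaw),np.sin(yaw),0]); z=np.array([0,0,-1.]); x=np.cross(y,z)
    return Rn.from_matrix(np.stack([x,y,z],1))
def tilt(az,el,flip=1):
    """tool z points horizontally az, el below horizontal; tool y horizontal; flip=1: tool x upward side"""
    h=np.array([np.cos(az),np.sin(az),0]);u=np.array([0,0,1.])
    z=np.cos(el)*h-np.sin(el)*u; x=flip*(np.sin(el)*h+np.cos(el)*u); y=np.cross(z,x)
    return Rn.from_matrix(np.stack([x,y,z],1))
def st():
    s=sense(); print('t',round(s['t'],2),'p',np.round(s['tool_pos'],4),'q',np.round(s['orientation'],3),'F',np.round(s['force'],1),'T',np.round(s['torque'],2),'gap',round(s['finger_gap'],4),'\nqpos',np.round(s['qpos'],4))
    with open('fk.txt','a') as f: f.write(' '.join('%.6f'%v for v in list(s['qpos'])+list(s['tool_pos'])+list(s['orientation']))+'\n')
E
python3 - <<'E'
from h import *
st()
D=np.load('/tmp/top0.npz'); W=cloud(D['d'],D)
# rails
z=W[...,2]; u=np.arange(560)[None,:]; v=np.arange(420)[:,None]
def fit(m,ax):
    p=W[m]; a=p[:,1-ax]; b=p[:,ax]
    # inner edge: bin along a, take extreme of b
    for lo in np.arange(a.min(),a.max(),.04):
        k=(a>=lo)&(a<lo+.04)
        if k.sum()>3: print(ax,round(lo,3),np.round([b[k].min(),b[k].max()],4),k.sum())
near=(z>.022)&(z<.04)&(v>282)&(v<297)&(u>133)&(u<256)
left=(z>.022)&(z<.04)&(v>190)&(v<282)&(u>130)&(u<152)
fit(near,0);fit(left,1)
print(rect(near,W),rect(left,W))
go([.685,.16,.2],down(np.pi/2))
E
```

```text
t 1.05 p [0.2672 0.565  0.2249] q [ 0.219  0.976  0.    -0.   ] F [ 0.  -0.6  0.2] T [ 0.01 -0.03 -0.01] gap 0.0911 
qpos [ 1.0335  0.4936  1.3455  0.      1.3025 -0.0955]
0 0.034 [0.3893 0.4089] 120
0 0.074 [0.389  0.4089] 112
0 0.114 [0.3891 0.4088] 113
0 0.154 [0.3888 0.4087] 109
0 0.194 [0.3913 0.4085] 97
0 0.234 [0.3911 0.4084] 100
0 0.274 [0.3912 0.4083] 98
0 0.314 [0.3911 0.4164] 116
0 0.354 [0.3911 0.4163] 31
1 0.422 [0.3417 0.3629] 114
1 0.462 [0.342  0.3632] 107
1 0.502 [0.342  0.3637] 109
1 0.542 [0.341  0.3614] 106
1 0.582 [0.3415 0.363 ] 107
1 0.622 [0.3419 0.3624] 111
1 0.662 [0.3415 0.3616] 23
(array([401.9, 198.3]), array([329. ,  25.3]), 89.33261108398438) (array([545.2, 352.3]), array([ 22.7, 247.2]), 89.58984375)
full shift [-5.508 -1.875  0.249] turn [ 0.    -0.    -0.884] calls 5.51
row: [[-1.0, -0.34, 0.05], [0.0, -0.0, -0.16]]
```

>>> {"api": "apply_moves", "payload": {
  "rows": [
    [[-0.1,-0.03,0],[0,0,-0.02]],
    [[-0.2,-0.07,0],[0,0,-0.03]],
    [[-0.3,-0.1,0],[0,0,-0.05]],
    [[-0.4,-0.13,0],[0,0,-0.07]],
    [[-0.5,-0.17,0],[0,0,-0.08]],
    [[-0.6,-0.2,0],[0,0,-0.1]],
    [[-0.7,-0.24,0],[0,0,-0.11]],
    [[-0.8,-0.27,0],[0,0,-0.13]],
    [[-0.9,-0.31,0],[0,0,-0.14]],
    [[-1,-0.34,0],[0,0,-0.16]]
  ],
  "hand": 1
}}

```text
t: 1.88
tool_pos: [0.3437, 0.4905, 0.2249]
orientation: [0.18, 0.984, -0.0, -0.0]
force: [0.3, 0.4, -0.3]
finger_gap: 0.0912
```

>>> {"api": "apply_moves", "payload": {
  "rows": [
    [[-0.1,-0.03,0],[0,0,-0.02]],
    [[-0.2,-0.07,0],[0,0,-0.03]],
    [[-0.3,-0.1,0],[0,0,-0.05]],
    [[-0.4,-0.13,0],[0,0,-0.07]],
    [[-0.5,-0.17,0],[0,0,-0.08]],
    [[-0.6,-0.2,0],[0,0,-0.1]],
    [[-0.7,-0.24,0],[0,0,-0.11]],
    [[-0.8,-0.27,0],[0,0,-0.13]],
    [[-0.9,-0.31,0],[0,0,-0.14]],
    [[-1,-0.34,0],[0,0,-0.16]]
  ]
}}

```text
t: 2.72
tool_pos: [0.4252, 0.4234, 0.2249]
orientation: [0.14, 0.99, -0.0, -0.0]
force: [0.5, 0.2, -0.5]
finger_gap: 0.0912
```

```bash
python3 -c "
from h import *
st(); go([.685,.16,.2],down(np.pi/2))"
```

```text
t 2.72 p [0.4252 0.4234 0.2249] q [ 0.14  0.99 -0.   -0.  ] F [ 0.5  0.2 -0.5] T [ 0.03 -0.04  0.05] gap 0.0912 
qpos [ 0.6837  0.4583  1.4094 -0.      1.274  -0.6052]
full shift [-3.228 -1.807  0.249] turn [-0.    -0.    -0.564] calls 3.23
row: [[-1.0, -0.56, 0.08], [-0.0, -0.0, -0.17]]
```

>>> {"api": "apply_moves", "payload": {
  "rows": [
    [[-0.15,-0.08,0],[0,0,-0.03]],
    [[-0.3,-0.17,0],[0,0,-0.05]],
    [[-0.5,-0.28,0],[0,0,-0.08]],
    [[-0.7,-0.4,0],[0,0,-0.12]],
    [[-0.9,-0.5,0.05],[0,0,-0.15]],
    [[-1,-0.56,0.08],[0,0,-0.17]],
    [[-1,-0.56,0.08],[0,0,-0.17]],
    [[-1,-0.56,0.08],[0,0,-0.17]],
    [[-1,-0.56,0.08],[0,0,-0.17]],
    [[-1,-0.56,0.08],[0,0,-0.17]]
  ]
}}

```text
t: 3.55
tool_pos: [0.5046, 0.3432, 0.2171]
orientation: [0.098, 0.995, 0.0, 0.0]
force: [-0.6, -0.2, -0.3]
finger_gap: 0.0912
```

>>> {"api": "apply_moves", "payload": {
  "rows": [
    [[-0.15,-0.08,0],[0,0,-0.03]],
    [[-0.3,-0.17,0],[0,0,-0.05]],
    [[-0.5,-0.28,0],[0,0,-0.08]],
    [[-0.7,-0.4,0],[0,0,-0.12]],
    [[-0.9,-0.5,0.05],[0,0,-0.15]],
    [[-1,-0.56,0.08],[0,0,-0.17]],
    [[-1,-0.56,0.08],[0,0,-0.17]],
    [[-1,-0.56,0.08],[0,0,-0.17]],
    [[-1,-0.56,0.08],[0,0,-0.17]],
    [[-1,-0.56,0.08],[0,0,-0.17]]
  ]
}}

```text
t: 4.38
tool_pos: [0.5914, 0.2692, 0.2093]
orientation: [0.055, 0.998, 0.0, 0.0]
force: [-0.0, 0.1, 0.0]
finger_gap: 0.0914
```

```bash
python3 -c "
from h import *
st(); go([.685,.16,.115],down(np.pi/2))"
```

```text
t 4.38 p [0.5914 0.2692 0.2093] q [0.055 0.998 0.    0.   ] F [-0.   0.1  0. ] T [0.07 0.04 0.  ] gap 0.0914 
qpos [ 3.3520e-01  5.4290e-01  1.2994e+00  2.0000e-04  1.2991e+00 -1.1248e+00]
full shift [-1.051 -0.982  0.943] turn [ 0.     0.    -0.222] calls 1.05
row: [[-1.0, -0.93, 0.9], [0.0, 0.0, -0.21]]
```

>>> {"api": "apply_moves", "payload": {
  "rows": [
    [[-0.15,-0.15,0.1],[0,0,-0.03]],
    [[-0.3,-0.3,0.2],[0,0,-0.05]],
    [[-0.5,-0.5,0.4],[0,0,-0.08]],
    [[-0.7,-0.7,0.6],[0,0,-0.12]],
    [[-0.9,-0.9,0.8],[0,0,-0.18]],
    [[-1,-0.98,0.94],[0,0,-0.22]],
    [[-1,-0.98,0.94],[0,0,-0.22]],
    [[-1,-0.98,0.94],[0,0,-0.22]],
    [[-1,-0.98,0.94],[0,0,-0.22]],
    [[-1,-0.98,0.94],[0,0,-0.22]]
  ]
}}

```text
t: 5.22
tool_pos: [0.6804, 0.1611, 0.1162]
orientation: [0.0, 1.0, 0.0, 0.001]
force: [-0.2, 0.3, 0.9]
finger_gap: 0.0912
```

```bash
python3 -c "
from h import *
st(); go([.687,.16,.016],down(np.pi/2))"
```

```text
t 5.22 p [0.6804 0.1611 0.1162] q [0.    1.    0.    0.001] F [-0.2  0.3  0.9] T [ 0.05  0.03 -0.02] gap 0.0912 
qpos [ 1.4700e-01  7.0130e-01  1.2579e+00  2.0000e-04  1.1810e+00 -1.4229e+00]
full shift [-0.064 -0.011  1.003] turn [ 0.001  0.003 -0.002] calls 1.0
row: [[-0.06, -0.01, 1.0], [0.0, 0.0, -0.0]]
```

>>> {"api": "apply_moves", "payload": {
  "rows": [
    [[-0.06,-0.01,0.1],[0,0,0]],
    [[-0.06,-0.01,0.2],[0,0,0]],
    [[-0.06,-0.01,0.35],[0,0,0]],
    [[-0.06,-0.01,0.5],[0,0,0]],
    [[-0.06,-0.01,0.65],[0,0,0]],
    [[-0.06,-0.01,0.8],[0,0,0]],
    [[-0.06,-0.01,0.9],[0,0,0]],
    [[-0.06,-0.01,0.97],[0,0,0]],
    [[-0.06,-0.01,1.0],[0,0,0]],
    [[-0.06,-0.01,1.0],[0,0,0]]
  ]
}}

```text
t: 6.05
tool_pos: [0.6864, 0.1587, 0.0143]
orientation: [0.001, 1.0, -0.0, -0.0]
force: [-1.1, -0.0, -0.1]
finger_gap: 0.0913
```

>>> {"api": "apply_moves", "payload": {
  "rows": [
    [[0.06,0,0],[0,0,0]],
    [[0.12,0,0],[0,0,0]],
    [[0.17,0,0],[0,0,0]],
    [[0.22,0,0],[0,0,0]],
    [[0.27,0,0],[0,0,0]],
    [[0.32,0,0],[0,0,0]],
    [[0.37,0,0],[0,0,0]],
    [[0.41,0,0],[0,0,0]],
    [[0.45,0,0],[0,0,0]],
    [[0.45,0,0],[0,0,0]]
  ]
}}

```text
t: 6.88
tool_pos: [0.6413, 0.1589, 0.0154]
orientation: [0.001, 1.0, 0.0, 0.0]
force: [0.7, 0.3, 1.9]
finger_gap: 0.0915
```

```bash
python3 - <<'E'
from h import *
st()
im,d,P=snap('top','top1');W=cloud(d,P)
for s_,m in comps(W,0.012,0.027,2000): print('board?',s_,rect(m,W))
E
```

```text
t 6.88 p [0.6413 0.1589 0.0154] q [0.001 1.    0.    0.   ] F [0.7 0.3 1.9] T [ 0.18 -0.21 -0.06] gap 0.0915 
qpos [ 1.5250e-01  7.7970e-01  1.4303e+00  1.0000e-04  9.3080e-01 -1.4165e+00]
board? [ 194  211   61   71 3045] (array([522.2, 112.1]), array([165.5, 200. ]), 88.66051483154297)
```

View pics/top1.png

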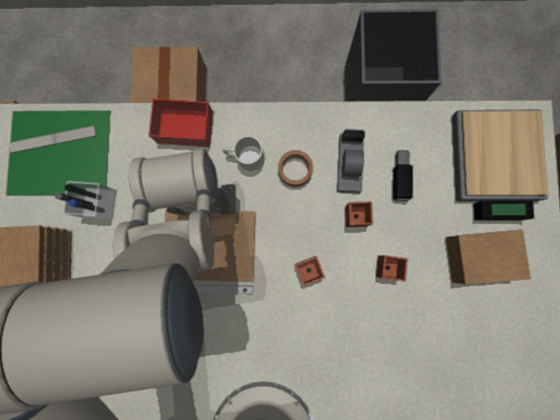

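>>> {"api": "apply_moves", "payload": {
  "rows": [
    [[0.03,0,0],[0,0,0]],
    [[0.06,0,0],[0,0,0]],
    [[0.09,0,0],[0,0,0]],
    [[0.11,0,0],[0,0,0]],
    [[0.12,0,0],[0,0,0]],
    [[0.13,0,0],[0,0,0]],
    [[0.14,0,0],[0,0,0]],
    [[0.15,0,0],[0,0,0]],
    [[0.16,0,0],[0,0,0]],
    [[0.16,0,0],[0,0,0]]
  ]
}}

```text
t: 7.77
tool_pos: [0.6261, 0.1587, 0.0152]
orientation: [0.001, 1.0, -0.0, 0.001]
force: [4.7, 0.0, 3.0]
finger_gap: 0.0908
```

>>> {"api": "apply_moves", "payload": {
  "rows": [
    [[0.01,0,0],[0,0,0]],
    [[0.01,0,0],[0,0,0]],
    [[0.02,0,0],[0,0,0]],
    [[0.02,0,0],[0,0,0]],
    [[0.03,0,0],[0,0,0]],
    [[0.03,0,0],[0,0,0]],
    [[0.03,0,0],[0,0,0]],
    [[0.03,0,0],[0,0,0]],
    [[0.03,0,0],[0,0,0]],
    [[0.03,0,0],[0,0,0]]
  ]
}}

```text
t: 8.6
tool_pos: [0.6258, 0.1587, 0.0156]
orientation: [0.001, 1.0, 0.0, 0.003]
force: [16.9, -2.1, -3.9]
finger_gap: 0.0914
```

>>> {"api": "apply_moves", "payload": {
  "rows": [
    [[-0.1,0,0],[0,0,0]],
    [[-0.25,0,0],[0,0,0]],
    [[-0.25,0,-0.1],[0,0,0]],
    [[-0.25,0,-0.3],[0,0,0]],
    [[-0.25,0,-0.5],[0,0,0]],
    [[-0.25,0,-0.8],[0,0,0]],
    [[-0.25,0,-1],[0,0,0]],
    [[-0.25,-0.1,-1],[0,0,0]],
    [[-0.25,-0.4,-1],[0,0,0.1]],
    [[-0.25,-0.6,-1],[0,0,0.2]]
  ]
}}

```text
t: 9.43
tool_pos: [0.6464, 0.0975, 0.115]
orientation: [0.051, 0.999, -0.0, -0.0]
force: [0.2, -1.3, -0.9]
finger_gap: 0.0911
```

```bash
python3 - <<'E'
from h import *
st()
go([.509,-.005,.115],down(0))
E
```

```text
t 9.43 p [0.6464 0.0975 0.115 ] q [ 0.051  0.999 -0.    -0.   ] F [ 0.2 -1.3 -0.9] T [-0.02 -0.02 -0.03] gap 0.0911 
qpos [ 5.8600e-02  6.4620e-01  1.3850e+00 -6.0000e-04  1.1114e+00 -1.4093e+00]
full shift [ 1.262 -1.16   0.002] turn [-2.000e-03 -0.000e+00  2.936e+00] calls 2.94
row: [[0.43, -0.4, 0.0], [-0.0, -0.0, 1.0]]
```

>>> {"api": "apply_moves", "payload": {
  "rows": [
    [[0.1,-0.15,0],[0,0,0.1]],
    [[0.2,-0.3,0],[0,0,0.2]],
    [[0.3,-0.4,0],[0,0,0.4]],
    [[0.4,-0.5,0],[0,0,0.6]],
    [[0.5,-0.6,0],[0,0,0.8]],
    [[0.6,-0.7,0],[0,0,1]],
    [[0.7,-0.8,0],[0,0,1]],
    [[0.8,-0.9,0],[0,0,1]],
    [[0.9,-1,0],[0,0,1]],
    [[1,-1,0],[0,0,1]]
  ]
}}

```text
t: 10.27
tool_pos: [0.5361, 0.0082, 0.1146]
orientation: [0.297, 0.955, -0.0, -0.001]
force: [-0.2, 0.8, -0.7]
finger_gap: 0.0912
```

>>> {"api": "apply_moves", "payload": {
  "rows": [
    [[0,0,0],[0,0,0.2]],
    [[0,0,0],[0,0,0.4]],
    [[0,0,0],[0,0,0.6]],
    [[0,0,0],[0,0,0.8]],
    [[0,0,0],[0,0,1]],
    [[0,0,0],[0,0,1]],
    [[0,0,0],[0,0,1]],
    [[0,0,0],[0,0,1]],
    [[0,0,0],[0,0,1]],
    [[0,0,0],[0,0,1]]
  ]
}}

```text
t: 11.1
tool_pos: [0.5377, 0.0095, 0.1149]
orientation: [0.523, 0.852, -0.0, -0.0]
force: [0.7, -0.5, 0.3]
finger_gap: 0.091
```

```bash
python3 - <<'E'
from h import *
st()
im,d,P=snap('top','top2');W=cloud(d,P)
for s_,m in comps(W,0.012,0.027,2000): print('board?',s_,rect(m,W))
go([.509,-.003,.07],down(0))
E
```

```text
t 11.1 p [0.5377 0.0095 0.1149] q [ 0.523  0.852 -0.    -0.   ] F [ 0.7 -0.5  0.3] T [-0.07  0.03 -0.02] gap 0.091 
qpos [-0.0934  0.5111  1.685  -0.      0.9457 -0.5641]
full shift [ 0.019 -0.313  0.449] turn [-0.    -0.     0.941] calls 1
row: [[0.02, -0.31, 0.45], [-0.0, -0.0, 0.94]]
```

View pics/top2.png

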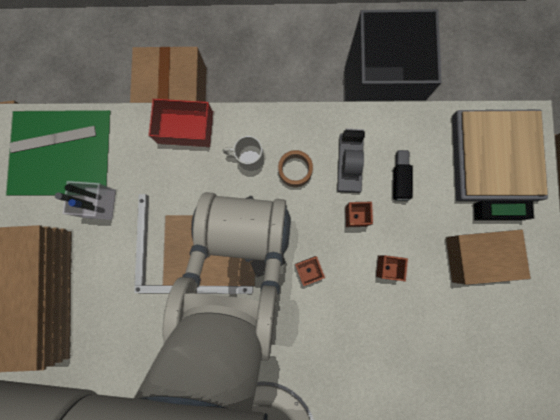

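>>> {"api": "apply_moves", "payload": {
  "rows": [
    [[0,-0.15,0.05],[0,0,0.2]],
    [[0.02,-0.31,0.1],[0,0,0.4]],
    [[0.02,-0.31,0.15],[0,0,0.6]],
    [[0.02,-0.31,0.2],[0,0,0.8]],
    [[0.02,-0.31,0.3],[0,0,0.94]],
    [[0.02,-0.31,0.45],[0,0,0.94]],
    [[0.02,-0.31,0.6],[0,0,0.94]],
    [[0.02,-0.31,0.8],[0,0,0.94]],
    [[0.02,-0.31,0.93],[0,0,0.94]],
    [[0.02,-0.31,0.99],[0,0,0.94]]
  ]
}}

```text
t: 11.98
tool_pos: [0.5086, -0.0027, 0.0144]
orientation: [0.707, 0.707, -0.001, -0.001]
force: [-0.6, -0.3, -0.5]
finger_gap: 0.0915
```

>>> {"api": "apply_moves", "payload": {
  "rows": [
    [[0.06,0,0],[0,0,0]],
    [[0.12,0,0],[0,0,0]],
    [[0.18,0,0],[0,0,0]],
    [[0.24,0,0],[0,0,0]],
    [[0.3,0,0],[0,0,0]],
    [[0.36,0,0],[0,0,0]],
    [[0.42,0,0],[0,0,0]],
    [[0.48,0,0],[0,0,0]],
    [[0.54,0,0],[0,0,0]],
    [[0.6,0,0],[0,0,0]]
  ]
}}

```text
t: 12.82
tool_pos: [0.5098, 0.0577, 0.0166]
orientation: [0.707, 0.707, 0.0, 0.001]
force: [-0.6, -6.9, 3.7]
finger_gap: 0.0911
```

```bash
python3 - <<'E'
from h import *
st()
im,d,P=snap('top','top3');W=cloud(d,P)
for s_,m in comps(W,0.012,0.027,1000): print('board?',s_,rect(m,W))
E
```

```text
t 12.82 p [0.5098 0.0577 0.0166] q [0.707 0.707 0.    0.001] F [-0.6 -6.9  3.7] T [-1.25  0.08 -0.05] gap 0.0911 
qpos [-3.5000e-03  6.4920e-01  1.8168e+00 -6.0000e-04  6.7420e-01 -2.5000e-03]
board? [ 137  195   88   92 2571] (array([515.4, 259.3]), array([240.1, 252.5]), 75.54204559326172)
```

>>> {"api": "apply_moves", "payload": {
  "rows": [
    [[0.02,0,0],[0,0,0]],
    [[0.03,0,0],[0,0,0]],
    [[0.04,0,0],[0,0,0]],
    [[0.05,0,0],[0,0,0]],
    [[0.06,0,0],[0,0,0]],
    [[0.07,0,0],[0,0,0]],
    [[0.08,0,0],[0,0,0]],
    [[0.09,0,0],[0,0,0]],
    [[0.09,0,0],[0,0,0]],
    [[0.09,0,0],[0,0,0]]
  ]
}}

```text
t: 13.7
tool_pos: [0.5096, 0.0646, 0.0165]
orientation: [0.707, 0.707, -0.001, 0.001]
force: [-0.8, -28.7, 7.5]
finger_gap: 0.0915
```

>>> {"api": "apply_moves", "payload": {
  "rows": [
    [[-0.1,0,0],[0,0,0]],
    [[-0.25,0,0],[0,0,0]],
    [[-0.35,0,0],[0,0,0]],
    [[-0.35,0,-0.2],[0,0,0]],
    [[-0.35,0,-0.5],[0,0,0]],
    [[-0.35,0,-0.8],[0,0,0]],
    [[-0.35,0,-1],[0,0,0]],
    [[-0.5,0,-1],[0,0,0]],
    [[-0.8,0,-1],[0,0,0]],
    [[-1,0,-1],[0,0,0]]
  ]
}}

```text
t: 14.53
tool_pos: [0.5095, -0.035, 0.1167]
orientation: [0.707, 0.707, 0.0, 0.001]
force: [0.6, 0.0, -0.3]
finger_gap: 0.0911
```

>>> {"api": "apply_moves", "payload": {
  "rows": [
    [[-0.2,0,-0.2],[0,0,0]],
    [[-0.4,0,-0.4],[0,0,0]],
    [[-0.6,0,-0.6],[0,0,0]],
    [[-0.8,0,-0.8],[0,0,0]],
    [[-1,0,-1],[0,0,0]],
    [[-1,0,-1],[0,0,0]],
    [[-1,0,-1],[0,0,0]],
    [[-1,0,-1],[0,0,0]],
    [[-1,0,-1],[0,0,0]],
    [[-1,0,-1],[0,0,0]]
  ]
}}

```text
t: 15.37
tool_pos: [0.5087, -0.1329, 0.2151]
orientation: [0.707, 0.707, -0.0, -0.001]
force: [0.0, -0.5, 0.7]
finger_gap: 0.0914
```

```bash
python3 - <<'E'
from h import *
st()
im,d,P=snap('top','top4');W=cloud(d,P);np.savez('/tmp/top4.npz',im=im,d=d,**P)
for s_,m in comps(W,0.012,0.027,1000): print('board?',s_,rect(m,W))
hsv=cv2.cvtColor(im,cv2.COLOR_RGB2HSV)
m=(hsv[...,0]>8)&(hsv[...,0]<22)&(hsv[...,1]>70)&(W[...,2]>.01)&(W[...,2]<.028)
m=cv2.morphologyEx(m.astype(np.uint8),cv2.MORPH_OPEN,np.ones((5,5)))
n,l,s_,_=cv2.connectedComponentsWithStats(m); i=1+np.argmax(s_[1:,4]); print(s_[i],rect(l==i,W))
for s_,m in comps(W,0.05,0.1,100): print('hi',s_,rect(m,W),round(np.nanmax(W[m][:,2]),3))
E
```

```text
t 15.37 p [ 0.5087 -0.1329  0.2151] q [ 0.707  0.707 -0.    -0.001] F [ 0.  -0.5  0.7] T [-0.09  0.1  -0.01] gap 0.0914 
qpos [-3.6920e-01  3.6630e-01  1.6004e+00  2.0000e-04  1.1765e+00 -3.6910e-01]
board? [ 136  194  100   99 6686] (array([530.2, 222.7]), array([277.7, 280.9]), 0.07770200818777084)
[ 143  216   93   70 6232] (array([509. , 212.5]), array([260.2, 195.8]), 89.62651824951172)
hi [148  99  62  43 710] (array([874.9, 240.1]), array([161.8, 111.6]), 86.28864288330078) 0.078
hi [ 461  111   86   85 6789] (array([ 779.5, -669.1]), array([223.7, 240.9]), 89.78764343261719) 0.063
hi [342 128  23  12 224] (array([ 831.8, -251.5]), array([59., 23.]), 84.58808135986328) 0.08
hi [222 136  41  31 361] (array([775.1,  53.9]), array([ 78.9, 103.9]), 26.452056884765625) 0.094
hi [343 150  21  26 511] (array([ 750.3, -246.8]), array([50.3, 68.3]), 87.19662475585938) 0.097
hi [ 62 181  45  37 650] (array([645.8, 489.6]), array([94.3, 90.3]), 85.8902359008789) 0.1
hi [481 201  53  18 923] (array([ 619.3, -668.6]), array([ 47.8, 141.4]), 0.02071339264512062) 0.062
hi [347 202  26  18 162] (array([ 613.7, -262.4]), array([63.4, 46.7]), 89.85932159423828) 0.088
hi [  46  227   14  140 1406] (array([386.3, 562.8]), array([363.8,  15.8]), 2.927590847015381) 0.1
hi [ 452  230   79   55 3557] (array([ 491., -606.]), array([130. , 172.2]), 5.244865417480469) 0.097
hi [382 256  26  26 191] (array([ 460.7, -349.6]), array([61.3, 61.9]), 81.89208984375) 0.089
```

View pics/top4.png

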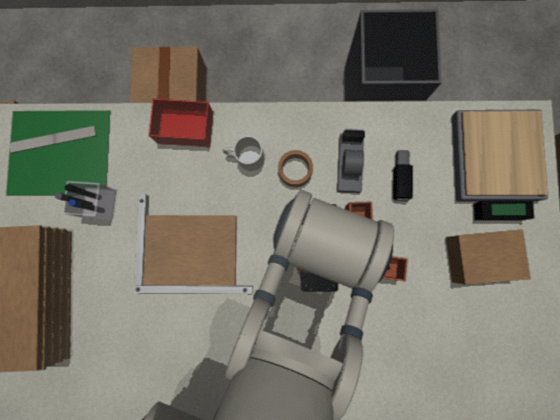

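>>> {"api": "apply_moves", "payload": {
  "rows": [
    [[0,0,-0.1],[0,0.1,0]],
    [[0,0,-0.2],[0,0.2,0]],
    [[0,0,-0.3],[0,0.4,0]],
    [[0,0,-0.3],[0,0.5,0]],
    [[0,0,-0.3],[0,0.6,0]],
    [[0,0,-0.3],[0,0.7,0]],
    [[0,0,-0.3],[0,0.8,0]],
    [[0,0,-0.3],[0,0.9,0]],
    [[0,0,-0.3],[0,1,0]],
    [[0,0,-0.3],[0,1,0]]
  ]
}}

```text
t: 16.25
tool_pos: [0.509, -0.1342, 0.2447]
orientation: [0.686, 0.684, 0.176, -0.177]
force: [-1.1, 0.4, -0.0]
finger_gap: 0.091
```

```bash
python3 -c "
from h import *
st()"
```

```text
t 16.25 p [ 0.509  -0.1342  0.2447] q [ 0.686  0.684  0.176 -0.177] F [-1.1  0.4 -0. ] T [-0.36  0.06  0.03] gap 0.091 
qpos [-0.6322  0.4676  1.462   0.3998  1.5307 -0.711 ]
```

>>> {"api": "apply_moves", "payload": {
  "rows": [
    [[0,0,0],[0.2,0,0]],
    [[0,0,0],[0.4,0,0]],
    [[0,0,0],[0.6,0,0]],
    [[0,0,0],[0.8,0,0]],
    [[0,0,0],[1,0,0]],
    [[0,0,0],[1,0,0]],
    [[0,0,0],[1,0,0]],
    [[0,0,0],[1,0,0]],
    [[0,0,0],[1,0,0]],
    [[0,0,0],[1,0,0]]
  ]
}}

```text
t: 17.08
tool_pos: [0.5088, -0.1341, 0.2467]
orientation: [0.622, 0.707, 0.001, -0.338]
force: [1.0, 0.1, -0.9]
finger_gap: 0.0911
```

```bash
python3 -c "
from h import *
st()"; cat fk.txt
```

```text
t 17.08 p [ 0.5088 -0.1341  0.2467] q [ 0.622  0.707  0.001 -0.338] F [ 1.   0.1 -0.9] T [-0.32 -0.22  0.01] gap 0.0911 
qpos [-0.4746  0.6895  1.124   0.1732  1.9967 -0.5858]
1.033499 0.493577 1.345469 0.000019 1.302515 -0.095530 0.267227 0.565007 0.224940 0.219095 0.975704 0.000017 -0.000004
0.683708 0.458350 1.409411 -0.000046 1.273983 -0.605166 0.425246 0.423356 0.224917 0.140488 0.990082 -0.000070 -0.000035
0.335182 0.542870 1.299395 0.000173 1.299127 -1.124776 0.591447 0.269189 0.209278 0.055414 0.998463 0.000116 0.000061
0.146984 0.701260 1.257853 0.000194 1.181024 -1.422944 0.680432 0.161050 0.116244 0.000471 1.000000 0.000195 0.000707
0.152499 0.779726 1.430320 0.000119 0.930815 -1.416541 0.641315 0.158898 0.015376 0.000914 1.000000 0.000103 0.000355
0.058617 0.646173 1.385010 -0.000555 1.111368 -1.409267 0.646421 0.097467 0.115009 0.051310 0.998683 -0.000300 -0.000449
-0.093391 0.511087 1.685004 -0.000018 0.945696 -0.564081 0.537729 0.009490 0.114880 0.522728 0.852499 -0.000050 -0.000084
-0.003459 0.649234 1.816805 -0.000614 0.674212 -0.002493 0.509844 0.057706 0.016620 0.707279 0.706935 0.000337 0.000611
-0.369242 0.366349 1.600352 0.000170 1.176528 -0.369113 0.508738 -0.132912 0.215114 0.707175 0.707038 -0.000259 -0.000780
-0.632181 0.467576 1.462027 0.399764 1.530717 -0.710965 0.508953 -0.134213 0.244714 0.685659 0.683963 0.175693 -0.176629
-0.474622 0.689480 1.123969 0.173204 1.996664 -0.585788 0.508753 -0.134102 0.246671 0.621573 0.706685 0.000837 -0.337999
```

```bash
cat > fk.py <<'E'
import numpy as np
from scipy.spatial.transform import Rotation as Rn
Rz=lambda a:Rn.from_euler('z',a).as_matrix(); Ry=lambda a:Rn.from_euler('y',a).as_matrix()
def chain(q,s4=1,s6=1):
    A=Rz(q[0]);B=A@Ry(q[1]);C=B@Ry(q[2]);D=C@Rz(s4*q[3]);E=D@Ry(q[4]);F=E@Rz(s6*q[5]+np.pi/2)
    return A,B,C,D,E,F
E
python3 - <<'E'
from fk import *
d=np.loadtxt('fk.txt')
for s4 in (1,-1):
    print(s4,[round((Rn.from_matrix(chain(r[:6],s4)[-1]).inv()*Rn.from_quat(r[9:])).magnitude(),4) for r in d])
s4=1
# params: h(z), o1 (xz in A; x,y), o2 (x,z in B), o3 (x,z in C), o4 y? , o5 z in F
M=[];b=[]
for r in d:
    A,B,C,D,E,F=chain(r[:6])
    ez=np.array([0,0,1.])
    cols=[ez,A[:,0],A[:,1],B[:,0],B[:,2],C[:,0],C[:,2],D[:,1],F[:,2],]
    M.append(np.stack(cols,1)); b.append(r[6:9])
M=np.vstack(M);b=np.hstack(b)
x,res,rk,sv=np.linalg.lstsq(M,b,rcond=1e-4)
print(np.round(x,4),rk,np.round(sv,4)); print(np.abs(M@x-b).max())
for cols in ([0,1,4,6,7,8],[0,4,5,6,7,8],[0,1,4,6,2,8],[0,4,6,7,8],[0,1,4,5,6,7,8],[0,1,4,5,6,2,8]):
    x,res,rk,sv=np.linalg.lstsq(M[:,cols],b,rcond=None); print(cols,np.round(x,4),np.abs(M[:,cols]@x-b).max(),sv[-1])
E
```

```text
1 [0.0, 0.0, 0.0, 0.0, 0.0, 0.0, 0.0, 0.0, 0.0, 0.0, 0.0]
-1 [0.0, 0.0001, 0.0003, 0.0004, 0.0002, 0.0011, 0.0, 0.0012, 0.0003, 0.7995, 0.3464]
[ 0.2566 -0.      0.0596  0.      0.5968  0.1179  0.3844 -0.      0.3417] 9 [6.5665 5.7171 4.6815 0.8147 0.4951 0.3737 0.2912 0.282  0.2579]
7.763109352021402e-07
[0, 1, 4, 6, 7, 8] [ 0.1732 -0.004   0.5232  0.374   0.0608  0.3079] 0.036890162470979426 0.2826713916571635
[0, 4, 5, 6, 7, 8] [0.2502 0.6051 0.1208 0.3797 0.0591 0.3445] 0.018997075154300325 0.33070760276563904
[0, 1, 4, 6, 2, 8] [ 0.178  -0.012   0.5237  0.3835  0.0614  0.3061] 0.03526166330767688 0.28266629876901667
[0, 4, 6, 7, 8] [0.175  0.5197 0.3716 0.0608 0.3077] 0.037346793813852974 0.3347012128759996
[0, 1, 4, 5, 6, 7, 8] [0.2542 0.0081 0.5985 0.1215 0.3751 0.0592 0.3444] 0.018272051718552895 0.28257859713851624
[0, 1, 4, 5, 6, 2, 8] [ 0.2566 -0.      0.5968  0.1179  0.3844  0.0596  0.3417] 7.811941307167558e-07 0.2825705247378763
```

```bash
cat >> fk.py <<'E'
H,LAT,L2,EX,L3,LT=.2566,.0596,.5968,.1179,.3844,.3417
LO=np.array([-2.91,-.82,.22,-1.22,.12,-3.08]);HI=np.array([2.91,2.16,2.67,4.37,2.79,3.08])
def fkp(q):
    A,B,C,D,E,F=chain(q); return np.array([0,0,H])+A[:,1]*LAT+B[:,2]*L2+C[:,0]*EX+C[:,2]*L3+F[:,2]*LT, F
def ik(p,R,q6near=0.):
    """R Rotation; returns q or None"""
    R=R.as_matrix(); w=np.array(p)-LT*R[:,2]
    rho=np.hypot(w[0],w[1])
    if rho<LAT: return None
    q1=np.arctan2(w[1],w[0])-np.arcsin(LAT/rho); r=np.sqrt(rho**2-LAT**2); z=w[2]-H
    l3=np.hypot(EX,L3); ph=np.arctan2(EX,L3)
    D=np.hypot(r,z); c=(D*D-L2*L2-l3*l3)/(2*L2*l3)
    if abs(c)>1: return None
    g=np.arccos(c); q3=g-ph   # elbow up
    q2=np.arctan2(r,z)-np.arctan2(l3*np.sin(g),L2+l3*np.cos(g))
    M=(Rz(q1)@Ry(q2+q3)).T@R@Rz(-np.pi/2)
    q5=np.arccos(np.clip(M[2,2],-1,1)); q4=np.arctan2(M[1,2],M[0,2]); q6=np.arctan2(M[2,1],-M[2,0])
    if q4<-1.57: q4+=2*np.pi
    q6=q6+2*np.pi*np.round((q6near-q6)/(2*np.pi))
    return np.array([q1,q2,q3,q4,q5,q6])
def ok(q): return q is not None and bool(np.all(q>LO+.03)&np.all(q<HI-.03))
E
python3 - <<'E'
from fk import *
from h import tilt,down
d=np.loadtxt('fk.txt')
for r in d[-3:]: print(np.round(ik(r[6:9],Rn.from_quat(r[9:]))-r[:6],4))
def tcp(G,R): return np.array(G)+.008*R.as_matrix()[:,2]
def show(name,G,az,el):
    for f in (1,-1):
        R=tilt(az,el,f); q=ik(tcp(G,R),R); print(name,round(np.degrees(az)),'el',round(np.degrees(el)),'f',f,None if q is None else np.round(q,2),ok(q))
r=np.radians
for nm,G,yaw in (('potA',(.607,-.2625,.0425),1),('potB',(.461,-.349,.0425),-8),('potC',(.453,-.1254,.0425),20.8)):
    for k in range(4): show(nm,G,r(yaw+90*k),r(45))
for yb in (-.085,0,.085):
    for k in range(4): show('board%.3f'%yb,(.509,.2125+yb,.0625),r(90*k),r(45))
E
```

```text
[ 0.     -0.     -0.0001  0.      0.0001  0.    ]
[-0.     -0.     -0.0001 -0.      0.0001  0.    ]
[-0.      0.     -0.0001  0.      0.0001  0.    ]
potA 1 el 45 f 1 [-0.75  0.78  1.98  1.98  0.57 -1.07] True
potA 1 el 45 f -1 [-0.75  0.78  1.98  1.98  0.57  2.07] True
potA 91 el 45 f 1 [-0.76  1.02  1.06  0.53  1.66 -0.9 ] True
potA 91 el 45 f -1 [-0.76  1.02  1.06  0.53  1.66  2.25] True
potA 181 el 45 f 1 [-0.37  1.15  0.71 -0.3   2.01 -1.98] True
potA 181 el 45 f -1 [-0.37  1.15  0.71 -0.3   2.01  1.16] True
potA 271 el 45 f 1 [-0.14  0.85  1.61 -1.09  0.9  -2.49] True
potA 271 el 45 f -1 [-0.14  0.85  1.61 -1.09  0.9   0.65] True
potB -8 el 45 f 1 [-1.1   0.78  2.15  1.98  0.68 -1.3 ] True
potB -8 el 45 f -1 [-1.1   0.78  2.15  1.98  0.68  1.84] True
potB 82 el 45 f 1 [-1.02  0.95  1.27  0.47  1.58 -1.04] True
potB 82 el 45 f -1 [-1.02  0.95  1.27  0.47  1.58  2.1 ] True
potB 172 el 45 f 1 [-0.58  1.02  1.05 -0.31  1.79 -1.96] True
potB 172 el 45 f -1 [-0.58  1.02  1.05 -0.31  1.79  1.18] True
potB 262 el 45 f 1 [-0.35  0.8   1.85 -1.29  0.81 -2.26] False
potB 262 el 45 f -1 [-
[... 1427 characters left out ...]
-1 [0.2  0.98 1.1  0.15 1.83 1.75] True
board0.000 270 el 45 f 1 [ 0.63  0.88  1.4  -0.61  1.43 -2.24] True
board0.000 270 el 45 f -1 [ 0.63  0.88  1.4  -0.61  1.43  0.9 ] True
board0.085 0 el 45 f 1 [ 0.68  0.73  2.11  4.09  0.58 -1.92] True
board0.085 0 el 45 f -1 [0.68 0.73 2.11 4.09 0.58 1.22] True
board0.085 90 el 45 f 1 [ 0.    0.76  1.84  1.1   0.92 -0.86] True
board0.085 90 el 45 f -1 [0.   0.76 1.84 1.1  0.92 2.28] True
board0.085 180 el 45 f 1 [ 0.31  1.01  1.01  0.22  1.87 -1.28] True
board0.085 180 el 45 f -1 [0.31 1.01 1.01 0.22 1.87 1.86] True
board0.085 270 el 45 f 1 [ 0.73  0.94  1.22 -0.56  1.57 -2.24] True
board0.085 270 el 45 f -1 [ 0.73  0.94  1.22 -0.56  1.57  0.9 ] True
```

```bash
cat >> h.py <<'E'
def pots(W,im=None,zlo=.05,zhi=.1):
    for s_,m in comps(W,zlo,zhi,60):
        c,s,a=rect(m,W)
        if 50<s[0]<75 and 50<s[1]<75: print('pot?',s_[:2],s_[4],c,s,round(a,1),'zmax',round(np.nanmax(W[m][:,2]),3))
E
python3 - <<'E'
from h import *
im,d,P=snap('top','top5');W=cloud(d,P); pots(W,im)
im,d,P=snap('scene','scene5');W=cloud(d,P); pots(W,im)
E
```

```text
pot? [295 256] 134 [ 453.1 -125.3] [62.  61.4] 20.7 zmax 0.088
pot? [220 173] 527 [ 455.1 -127.2] [68.1 67. ] 20.7 zmax 0.093
pot? [152 206] 540 [ 461.8 -350.3] [62.7 70.1] 83.2 zmax 0.092
pot? [204 224] 602 [ 608.7 -264.5] [67.5 64.1] 0.9 zmax 0.091
pot? [240 259] 666 [ 752.6 -248.5] [52.7 72.2] 87.2 zmax 0.1
```

View pics/top5.png

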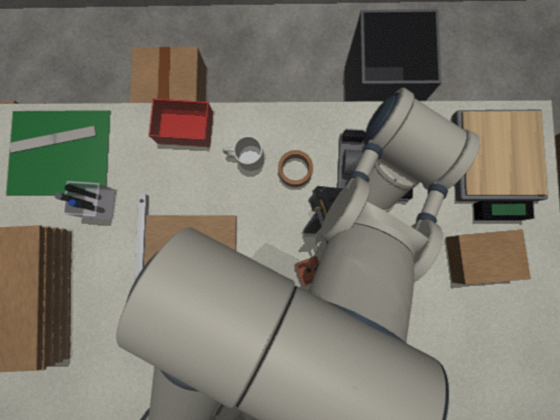

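View pics/scene5.png

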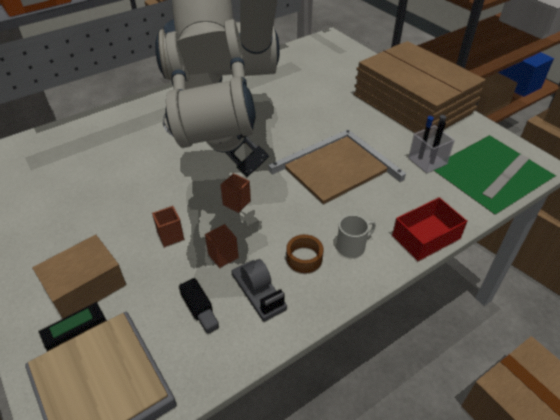

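```bash
cat >> h.py <<'E'
import fk as FK
def tcp(G,R,back=0.): return np.array(G)+(.008-back)*R.as_matrix()[:,2]
def goG(G,R,back=0.):
    p=tcp(G,R,back); q0=np.array(sense()['qpos']); p0,R0=pose()
    # check interpolated path
    from scipy.spatial.transform import Slerp
    sl=Slerp([0,1],Rn.concatenate([R0,R])); worst=[]; qp=q0; allok=True
    for s in np.linspace(0,1,21):
        q=FK.ik(p0+s*(p-p0),sl(s),qp[5]); o=FK.ok(q); allok&=o
        if q is None: print('noik',s); break
        if not o: print('limit at',round(s,2),np.round(q,2))
        worst.append(np.abs(q-qp).max()); qp=q
    print('target',np.round(p,4),'qend',np.round(qp,2),'pathok',allok,'maxdq',round(max(worst),2)); go(p,R)
rad=np.radians
E
python3 - <<'E'
from h import *
goG([.453,-.125,.045],tilt(rad(110.7),rad(45),1),.1)
E
```

```text
target [ 0.476  -0.1859  0.1101] qend [-0.72  0.82  1.33  0.34  1.7  -1.16] pathok True maxdq 0.03
full shift [-1.108  0.166  0.991] turn [-0.547  0.405 -0.705] calls 1.11
row: [[-1.0, 0.15, 0.89], [-0.49, 0.37, -0.64]]
```

>>> {"api": "apply_moves", "payload": {
  "rows": [
    [[-0.1,0,0.1],[-0.05,0.04,-0.07]],
    [[-0.2,0,0.2],[-0.1,0.08,-0.14]],
    [[-0.3,0.05,0.3],[-0.16,0.12,-0.2]],
    [[-0.45,0.07,0.4],[-0.22,0.17,-0.3]],
    [[-0.6,0.1,0.5],[-0.3,0.22,-0.4]],
    [[-0.7,0.12,0.6],[-0.38,0.28,-0.5]],
    [[-0.8,0.14,0.7],[-0.45,0.34,-0.6]],
    [[-0.9,0.15,0.8],[-0.5,0.38,-0.66]],
    [[-1,0.16,0.9],[-0.55,0.4,-0.7]],
    [[-1,0.17,0.99],[-0.55,0.4,-0.7]]
  ]
}}

```text
t: 18.02
tool_pos: [0.4757, -0.1776, 0.1134]
orientation: [0.527, 0.759, 0.218, -0.314]
force: [-0.2, 0.4, -1.2]
finger_gap: 0.091
```

```bash
python3 - <<'E'
from h import *
goG([.453,-.125,.045],tilt(rad(110.7),rad(45),1),.0)
snap('wrist','w6')
E
```

```text
target [ 0.451  -0.1197  0.0393] qend [-0.67  0.87  1.51  0.38  1.47 -1.21] pathok True maxdq 0.01
full shift [-0.078 -0.028  0.968] turn [ 0.005  0.003 -0.007] calls 1
row: [[-0.08, -0.03, 0.97], [0.01, 0.0, -0.01]]
```

View pics/w6.png

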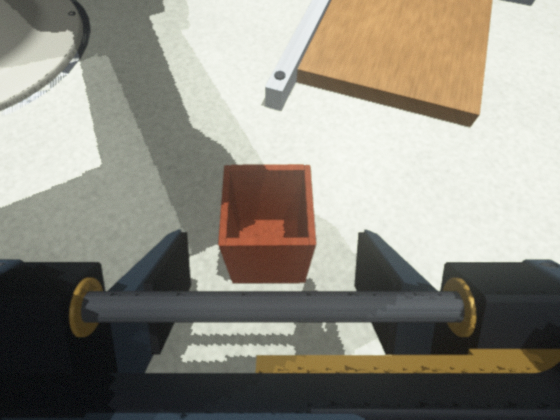

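>>> {"api": "apply_moves", "payload": {
  "rows": [
    [[-0.08,-0.03,0.1],[0,0,0]],
    [[-0.08,-0.03,0.2],[0,0,0]],
    [[-0.08,-0.03,0.35],[0,0,0]],
    [[-0.08,-0.03,0.5],[0,0,0]],
    [[-0.08,-0.03,0.65],[0,0,0]],
    [[-0.08,-0.03,0.8],[0,0,0]],
    [[-0.08,-0.03,0.9],[0,0,0]],
    [[-0.08,-0.03,0.97],[0,0,0]],
    [[-0.08,-0.03,0.97],[0,0,0]],
    [[-0.08,-0.03,0.97],[0,0,0]]
  ]
}}

```text
t: 18.9
tool_pos: [0.4518, -0.1183, 0.0404]
orientation: [0.526, 0.76, 0.216, -0.314]
force: [0.1, 0.9, 0.5]
finger_gap: 0.0914
```

>>> {"api": "apply_moves", "payload": {
  "rows": [
    [[0,0,0],[0,0,0]],
    [[0,0,0],[0,0,0]],
    [[0,0,0],[0,0,0]],
    [[0,0,0],[0,0,0]],
    [[0,0,0],[0,0,0]],
    [[0,0,0],[0,0,0]],
    [[0,0,0],[0,0,0]],
    [[0,0,0],[0,0,0]],
    [[0,0,0],[0,0,0]],
    [[0,0,0],[0,0,0]]
  ],
  "hand": -1,
  "grip_force": 30
}}

```text
t: 19.73
tool_pos: [0.4515, -0.1185, 0.0404]
orientation: [0.526, 0.76, 0.217, -0.314]
force: [-1.5, -4.3, 5.5]
finger_gap: 0.0617
```

```bash
python3 - <<'E'
from h import *
st()
p,R=pose(); z=R.as_matrix()[:,2]; print('G',p-.008*z)
# lift 0.1, then pitch to az 270 at M
goG([.47,-.10,.14],tilt(rad(105),rad(70),1))
goG([.54,-.03,.12],tilt(rad(270),rad(45),-1))
goG([.54,-.03,.031],tilt(rad(270),rad(45),-1))
E
```

```text
t 19.73 p [ 0.4515 -0.1185  0.0404] q [ 0.526  0.76   0.217 -0.314] F [-1.5 -4.3  5.5] T [-0.37  0.28  0.3 ] gap 0.0617 
qpos [-0.6634  0.8681  1.5134  0.3767  1.4726 -1.201 ]
G [ 0.45353813 -0.12378108  0.04602717]
target [ 0.4693 -0.0974  0.1325] qend [-0.51  0.52  1.68  0.27  1.2  -0.9 ] pathok True maxdq 0.02
full shift [ 0.746  0.239 -0.558] turn [-0.109 -0.867  0.166] calls 1
row: [[0.75, 0.24, -0.56], [-0.11, -0.87, 0.17]]
target [ 0.54   -0.0357  0.1143] qend [ 0.26  0.7   1.65 -0.83  1.19  0.74] pathok True maxdq 0.14
full shift [ 0.852  1.119 -0.199] turn [-3.00e-03 -3.10e+00  7.99e-01] calls 3.1
row: [[0.27, 0.36, -0.06], [-0.0, -1.0, 0.26]]
target [ 0.54   -0.0357  0.0253] qend [ 0.26  0.85  1.67 -0.89  1.08  0.89] pathok True maxdq 0.16
full shift [0.224 1.12  0.432] turn [-3.00e-03 -3.10e+00  7.99e-01] calls 3.1
row: [[0.07, 0.36, 0.14], [-0.0, -1.0, 0.26]]
```

>>> {"api": "apply_moves", "payload": {
  "rows": [
    [[0.07,0,-0.07],[0,0,0]],
    [[0.15,0,-0.15],[0,0,0]],
    [[0.25,0.02,-0.25],[0,0,0]],
    [[0.35,0.05,-0.35],[0,-0.1,0]],
    [[0.45,0.1,-0.45],[0,-0.2,0.05]],
    [[0.55,0.15,-0.5],[-0.05,-0.35,0.1]],
    [[0.65,0.2,-0.55],[-0.1,-0.5,0.15]],
    [[0.75,0.24,-0.56],[-0.1,-0.65,0.17]],
    [[0.75,0.24,-0.56],[-0.11,-0.8,0.17]],
    [[0.75,0.24,-0.56],[-0.11,-0.87,0.17]]
  ]
}}

```text
t: 20.57
tool_pos: [0.4694, -0.0961, 0.1352]
orientation: [0.6, 0.781, 0.105, -0.134]
force: [0.5, 0.6, -2.4]
finger_gap: 0.062
```

```bash
python3 - <<'E'
from h import *
st()
goG([.54,-.03,.12],tilt(rad(270),rad(45),-1))
E
```

```text
t 20.57 p [ 0.4694 -0.0961  0.1352] q [ 0.6    0.781  0.105 -0.134] F [ 0.5  0.6 -2.4] T [-0.34 -0.09 -0.05] gap 0.062 
qpos [-0.5045  0.5123  1.6802  0.2642  1.2016 -0.8924]
target [ 0.54   -0.0357  0.1143] qend [ 0.26  0.7   1.65 -0.83  1.19  0.74] pathok True maxdq 0.1
full shift [0.308 0.837 0.333] turn [ 0.125 -2.243  0.535] calls 2.24
row: [[0.14, 0.37, 0.15], [0.06, -1.0, 0.24]]
```

>>> {"api": "apply_moves", "payload": {
  "rows": [
    [[0.01,0.04,0.01],[0,-0.1,0.02]],
    [[0.03,0.07,0.03],[0.01,-0.2,0.05]],
    [[0.04,0.11,0.04],[0.02,-0.3,0.07]],
    [[0.06,0.15,0.06],[0.02,-0.4,0.1]],
    [[0.07,0.19,0.07],[0.03,-0.5,0.12]],
    [[0.08,0.22,0.09],[0.04,-0.6,0.14]],
    [[0.1,0.26,0.1],[0.04,-0.7,0.17]],
    [[0.11,0.3,0.12],[0.05,-0.8,0.19]],
    [[0.13,0.33,0.13],[0.05,-0.9,0.22]],
    [[0.14,0.37,0.15],[0.06,-1,0.24]]
  ]
}}

```text
t: 21.4
tool_pos: [0.5004, -0.0694, 0.1249]
orientation: [0.652, 0.754, -0.067, 0.046]
force: [0.4, 0.2, -3.7]
finger_gap: 0.0621
```

```bash
python3 - <<'E'
from h import *
st()
goG([.54,-.03,.10],tilt(rad(270),rad(45),-1))
E
```

```text
t 21.4 p [ 0.5004 -0.0694  0.1249] q [ 0.652  0.754 -0.067  0.046] F [ 0.4  0.2 -3.7] T [ 0.18  0.05 -0.04] gap 0.0621 
qpos [-0.1464  0.4679  1.7559 -0.2046  0.9209 -0.1679]
target [ 0.54   -0.0357  0.0943] qend [ 0.26  0.74  1.66 -0.84  1.16  0.78] pathok True maxdq 0.06
full shift [0.32  0.452 0.24 ] turn [ 0.059 -1.247  0.295] calls 1.25
row: [[0.26, 0.36, 0.19], [0.05, -1.0, 0.24]]
```

>>> {"api": "apply_moves", "payload": {
  "rows": [
    [[0.03,0.04,0.02],[0,-0.1,0.02]],
    [[0.05,0.07,0.04],[0.01,-0.2,0.05]],
    [[0.08,0.11,0.06],[0.02,-0.3,0.07]],
    [[0.1,0.15,0.08],[0.02,-0.4,0.1]],
    [[0.13,0.18,0.1],[0.03,-0.5,0.12]],
    [[0.16,0.22,0.11],[0.03,-0.6,0.14]],
    [[0.18,0.25,0.13],[0.04,-0.7,0.17]],
    [[0.21,0.29,0.15],[0.04,-0.8,0.19]],
    [[0.23,0.32,0.17],[0.05,-0.9,0.22]],
    [[0.26,0.36,0.19],[0.05,-1,0.24]]
  ]
}}

```text
t: 22.23
tool_pos: [0.5321, -0.042, 0.1005]
orientation: [0.659, 0.678, -0.232, 0.228]
force: [0.1, 0.7, -3.4]
finger_gap: 0.062
```

```bash
python3 - <<'E'
from h import *
st()
goG([.54,-.03,.06],tilt(rad(270),rad(45),-1))
snap('scene','s7')
E
```

```text
t 22.23 p [ 0.5321 -0.042   0.1005] q [ 0.659  0.678 -0.232  0.228] F [ 0.1  0.7 -3.4] T [ 0.62  0.07 -0.01] gap 0.062 
qpos [ 0.1992  0.6643  1.6989 -0.757   1.0722  0.6454]
target [ 0.54   -0.0357  0.0543] qend [ 0.26  0.8   1.67 -0.87  1.11  0.84] pathok True maxdq 0.01
full shift [0.332 0.087 0.326] turn [ 0.009 -0.247  0.054] calls 1
row: [[0.33, 0.09, 0.33], [0.01, -0.25, 0.05]]
```

View pics/s7.png

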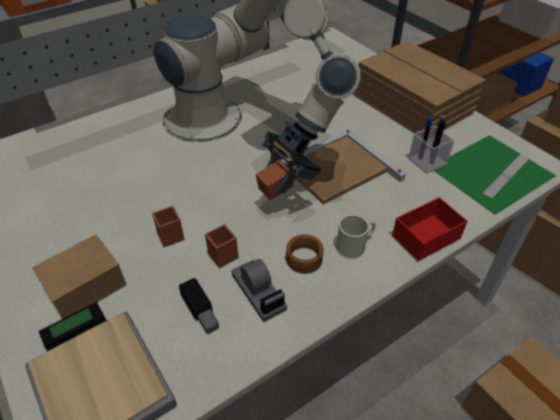

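>>> {"api": "apply_moves", "payload": {
  "rows": [
    [[0.03,0.01,0.03],[0,-0.03,0.01]],
    [[0.07,0.02,0.07],[0,-0.05,0.01]],
    [[0.1,0.03,0.1],[0,-0.08,0.02]],
    [[0.14,0.04,0.14],[0,-0.11,0.02]],
    [[0.18,0.05,0.18],[0,-0.14,0.03]],
    [[0.22,0.06,0.22],[0,-0.17,0.04]],
    [[0.26,0.07,0.26],[0,-0.2,0.04]],
    [[0.3,0.08,0.3],[0.01,-0.23,0.05]],
    [[0.33,0.09,0.33],[0.01,-0.25,0.05]],
    [[0.33,0.09,0.33],[0.01,-0.25,0.05]]
  ]
}}

```text
t: 23.12
tool_pos: [0.5398, -0.036, 0.0516]
orientation: [0.651, 0.655, -0.272, 0.269]
force: [-0.0, 0.1, -3.2]
finger_gap: 0.062
```

```bash
python3 - <<'E'
from h import *
st()
goG([.54,-.03,.0315],tilt(rad(270),rad(45),-1))
E
```

```text
t 23.12 p [ 0.5398 -0.036   0.0516] q [ 0.651  0.655 -0.272  0.269] F [-0.   0.1 -3.2] T [ 0.75  0.06 -0.03] gap 0.062 
qpos [ 0.2603  0.8084  1.6709 -0.8671  1.1099  0.8376]
target [ 0.54   -0.0357  0.0258] qend [ 0.26  0.85  1.67 -0.89  1.08  0.89] pathok True maxdq 0.0
full shift [0.185 0.004 0.179] turn [-0.003  0.     0.014] calls 1
row: [[0.18, 0.0, 0.18], [-0.0, 0.0, 0.01]]
```

>>> {"api": "apply_moves", "payload": {
  "rows": [
    [[0.02,0,0.02],[0,0,0]],
    [[0.04,0,0.04],[0,0,0]],
    [[0.06,0,0.06],[0,0,0]],
    [[0.08,0,0.08],[0,0,0]],
    [[0.1,0,0.1],[0,0,0.01]],
    [[0.12,0,0.12],[0,0,0.01]],
    [[0.14,0,0.14],[0,0,0.01]],
    [[0.16,0,0.16],[0,0,0.01]],
    [[0.18,0,0.18],[0,0,0.01]],
    [[0.18,0,0.18],[0,0,0.01]]
  ]
}}

```text
t: 23.95
tool_pos: [0.5395, -0.0363, 0.0267]
orientation: [0.653, 0.654, -0.271, 0.27]
force: [0.4, 0.7, -2.9]
finger_gap: 0.0621
```

>>> {"api": "apply_moves", "payload": {
  "rows": [
    [[0.01,0,0.01],[0,0,0]],
    [[0.01,0,0.01],[0,0,0]],
    [[0.01,0,0.01],[0,0,0]],
    [[0.01,0,0.01],[0,0,0]],
    [[0.01,0,0.01],[0,0,0]],
    [[0.01,0,0.01],[0,0,0]],
    [[0.01,0,0.01],[0,0,0]],
    [[0.01,0,0.01],[0,0,0]],
    [[0.01,0,0.01],[0,0,0]],
    [[0.01,0,0.01],[0,0,0]]
  ]
}}

```text
t: 24.78
tool_pos: [0.5397, -0.0362, 0.0258]
orientation: [0.653, 0.654, -0.271, 0.27]
force: [-0.8, -0.4, -2.9]
finger_gap: 0.0618
```

>>> {"api": "apply_moves", "payload": {
  "rows": [
    [[0,0,0],[0,0,0]],
    [[0,0,0],[0,0,0]],
    [[0,0,0],[0,0,0]],
    [[0,0,0],[0,0,0]],
    [[0,0,0],[0,0,0]],
    [[0,0,0],[0,0,0]],
    [[0,0,-0.1],[0,0,0]],
    [[0,0,-0.2],[0,0,0]],
    [[0,0,-0.4],[0,0,0]],
    [[0,0,-0.6],[0,0,0]]
  ],
  "hand": 1
}}

```text
t: 25.62
tool_pos: [0.5395, 0.0071, 0.0693]
orientation: [0.653, 0.654, -0.271, 0.27]
force: [-0.5, 0.1, -0.2]
finger_gap: 0.0911
```

```bash
python3 - <<'E'
from h import *
st()
im,d,P=snap('scene');W=cloud(d,P); pots(W,im,.045,.1); pots(W,im,.03,.07)
for s_,m in comps(W,.045,.08,60): print(s_,rect(m,W))
goG([.54,-.03,.14],down(0))
goG([.54,-.03,.031],tilt(rad(90),rad(45),1),.1)
E
```

```text
t 25.62 p [0.5395 0.0071 0.0693] q [ 0.653  0.654 -0.271  0.27 ] F [-0.5  0.1 -0.2] T [0.33 0.11 0.02] gap 0.0911 
qpos [ 0.3308  0.7901  1.6243 -0.8041  1.1861  0.8235]
pot? [152 206] 590 [ 462.1 -350.5] [62.5 71.1] 83.6 zmax 0.09
pot? [204 224] 664 [ 609.3 -264.1] [67.9 64.5] 1.4 zmax 0.092
pot? [240 259] 682 [ 752.4 -248.8] [51.6 74.2] 86.5 zmax 0.1
[398   0  10   8  62] (array([-190.7, 1198.2]), array([44.7, 37.2]), 80.755126953125)
[265   5  39  17 151] (array([-416.2,  662.8]), array([216. ,  41.9]), 89.16297149658203)
[463  31  13  11  76] (array([ 207.6, 1195.6]), array([47.1, 37.2]), 50.513671875)
[  0  52 154  52 715] (array([-413.3, -289.5]), array([ 27.4, 599.2]), 0.19128936529159546)
[382  96  45  32 395] (array([448.6, 564.8]), array([201.6,  20.9]), 2.0050151348114014)
[444  96  36  25 236] (array([558.5, 738.5]), array([ 14.7, 195. ]), 3.4600179195404053)
[175  98  51  25 461] (array([ 45.9, -19.7]), array([176.5, 100.2]), 66.16033172607422)
[427 132   9  16  70] (array([628.6, 504.8]), array([20.5, 83.5]), 40.3431396484375)
[410 140  43  23 363] (array([646.7, 486.3]
[... 1131 characters left out ...]
834. , -253.4]), array([60.7, 26.1]), 89.6067123413086)
[  38  302   68   48 1347] (array([ 620.9, -669.9]), array([ 55.5, 140. ]), 0.6073384881019592)
[   25   312   148   108 10323] (array([ 782. , -669.8]), array([237.4, 257.1]), 89.89848327636719)
target [ 0.54  -0.03   0.132] qend [-0.17  0.49  1.66  0.    0.99 -0.17] pathok True maxdq 0.06
full shift [-0.708 -0.009 -0.147] turn [5.000e-03 1.566e+00 1.000e-03] calls 1.57
row: [[-0.45, -0.01, -0.09], [0.0, 1.0, 0.0]]
target [ 0.54   -0.0951  0.0961] qend [-0.65  0.78  1.5   0.6   1.43 -0.92] pathok True maxdq 0.13
full shift [-0.915 -0.01   0.566] turn [4.000e-03 3.137e+00 3.000e-03] calls 3.14
row: [[-0.29, -0.0, 0.18], [0.0, 1.0, 0.0]]
```

>>> {"api": "apply_moves", "payload": {
  "rows": [
    [[-0.06,0,-0.1],[0,0,0]],
    [[-0.13,0,-0.2],[0,0.1,0]],
    [[-0.2,0,-0.3],[0,0.2,0]],
    [[-0.28,0,-0.4],[0,0.35,0]],
    [[-0.36,0,-0.5],[0,0.5,0]],
    [[-0.45,0,-0.6],[0,0.65,0]],
    [[-0.55,0,-0.64],[0,0.8,0]],
    [[-0.64,0,-0.64],[0,0.9,0]],
    [[-0.64,0,-0.64],[0,1,0]],
    [[-0.64,0,-0.64],[0,1,0]]
  ]
}}

```text
t: 26.5
tool_pos: [0.5401, 0.0048, 0.1604]
orientation: [0.701, 0.699, -0.099, 0.1]
force: [0.2, -0.5, -0.3]
finger_gap: 0.0909
```

```bash
python3 - <<'E'
from h import *
st()
goG([.54,-.03,.031],tilt(rad(90),rad(45),1),.12)
E
```

```text
t 26.5 p [0.5401 0.0048 0.1604] q [ 0.701  0.699 -0.099  0.1  ] F [ 0.2 -0.5 -0.3] T [0.1  0.04 0.  ] gap 0.0909 
qpos [ 0.0741  0.4795  1.6266 -0.3203  1.0785  0.2348]
target [ 0.54   -0.1092  0.1102] qend [-0.67  0.77  1.48  0.59  1.47 -0.91] pathok True maxdq 0.08
full shift [-0.955  0.001  0.8  ] turn [ 0.003  2.135 -0.004] calls 2.13
row: [[-0.45, 0.0, 0.37], [0.0, 1.0, -0.0]]
```

>>> {"api": "apply_moves", "payload": {
  "rows": [
    [[-0.06,0,0.03],[0,0.15,0]],
    [[-0.12,0,0.06],[0,0.3,0]],
    [[-0.18,0,0.1],[0,0.45,0]],
    [[-0.24,0,0.15],[0,0.6,0]],
    [[-0.3,0,0.2],[0,0.75,0]],
    [[-0.36,0,0.25],[0,0.9,0]],
    [[-0.42,0,0.3],[0,1,0]],
    [[-0.45,0,0.35],[0,1,0]],
    [[-0.45,0,0.37],[0,1,0]],
    [[-0.45,0,0.37],[0,1,0]]
  ]
}}

```text
t: 27.33
tool_pos: [0.5392, -0.047, 0.1352]
orientation: [0.703, 0.703, 0.074, -0.077]
force: [-0.3, -0.4, 0.5]
finger_gap: 0.0914
```

```bash
python3 - <<'E'
from h import *
st()
goG([.54,-.03,.031],tilt(rad(90),rad(45),1),.12)
E
```

```text
t 27.33 p [ 0.5392 -0.047   0.1352] q [ 0.703  0.703  0.074 -0.077] F [-0.3 -0.4  0.5] T [-0.21  0.05  0.01] gap 0.0914 
qpos [-0.3256  0.5109  1.6353  0.2289  1.079  -0.4423]
target [ 0.54   -0.1092  0.1102] qend [-0.67  0.77  1.48  0.59  1.47 -0.91] pathok True maxdq 0.03
full shift [-0.661  0.009  0.112] turn [-0.006  1.143 -0.003] calls 1.14
row: [[-0.58, 0.01, 0.1], [-0.01, 1.0, -0.0]]
```

>>> {"api": "apply_moves", "payload": {
  "rows": [
    [[-0.1,0,0],[0,0.15,0]],
    [[-0.2,0,0],[0,0.3,0]],
    [[-0.3,0,0],[0,0.45,0]],
    [[-0.4,0,0],[0,0.6,0]],
    [[-0.5,0,0.02],[0,0.75,0]],
    [[-0.58,0,0.04],[0,0.9,0]],
    [[-0.62,0,0.06],[0,1,0]],
    [[-0.66,0.01,0.08],[0,1,0]],
    [[-0.66,0.01,0.1],[0,1,0]],
    [[-0.66,0.01,0.11],[0,1,0]]
  ]
}}

```text
t: 28.17
tool_pos: [0.5408, -0.1085, 0.111]
orientation: [0.662, 0.663, 0.246, -0.248]
force: [-0.1, 0.1, -0.7]
finger_gap: 0.091
```

```bash
python3 - <<'E'
from h import *
st()
im,d,P=snap('wrist','w8');W=cloud(d,P)
m=(W[...,2]>.052)&(W[...,2]<.075)&(abs(W[...,0]-.54)<.08)&(abs(W[...,1]+.03)<.08)
hsv=cv2.cvtColor(im,cv2.COLOR_RGB2HSV); m&=(hsv[...,1]>120)
m=cv2.morphologyEx(m.astype(np.uint8),cv2.MORPH_OPEN,np.ones((3,3)))>0
print(m.sum(),rect(m,W),np.nanmedian(W[m][:,2]))
goG([.54,-.03,.031],tilt(rad(90),rad(45),1),.0)
E
```

```text
t 28.17 p [ 0.5408 -0.1085  0.111 ] q [ 0.662  0.663  0.246 -0.248] F [-0.1  0.1 -0.7] T [-0.46  0.04 -0.03] gap 0.091 
qpos [-0.6438  0.7375  1.4938  0.5561  1.4179 -0.8767]
8359 (array([538.4, -34.6]), array([60.6, 84.8]), 0.006778866518288851) 0.06202785571076184
target [ 0.54   -0.0243  0.0253] qend [-0.56  0.87  1.61  0.69  1.24 -0.98] pathok True maxdq 0.01
full shift [ 0.073 -0.004  1.198] turn [-0.005  0.144  0.   ] calls 1.2
row: [[0.06, -0.0, 1.0], [-0.0, 0.12, 0.0]]
```

View pics/w8.png

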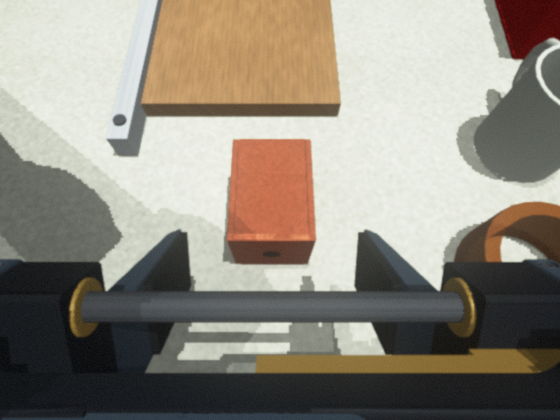

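>>> {"api": "apply_moves", "payload": {
  "rows": [
    [[0,0,0.1],[0,0.05,0]],
    [[0.02,0,0.2],[0,0.1,0]],
    [[0.04,0,0.3],[0,0.14,0]],
    [[0.04,0,0.4],[0,0.14,0]],
    [[0.04,0,0.5],[0,0.14,0]],
    [[0.04,0,0.6],[0,0.14,0]],
    [[0.04,0,0.7],[0,0.14,0]],
    [[0.04,0,0.8],[0,0.14,0]],
    [[0.04,0,0.85],[0,0.14,0]],
    [[0.04,0,0.85],[0,0.14,0]]
  ]
}}

```text
t: 29.05
tool_pos: [0.5403, -0.0498, 0.0488]
orientation: [0.653, 0.653, 0.27, -0.272]
force: [0.4, -1.0, 0.7]
finger_gap: 0.0913
```

```bash
python3 - <<'E'
from h import *
st()
goG([.539,-.0345,.033],tilt(rad(90),rad(45),1),.0)
E
```

```text
t 29.05 p [ 0.5403 -0.0498  0.0488] q [ 0.653  0.653  0.27  -0.272] F [ 0.4 -1.   0.7] T [-0.44  0.06  0.01] gap 0.0913 
qpos [-0.5914  0.8386  1.5748  0.6532  1.304  -0.959 ]
target [ 0.539  -0.0288  0.0273] qend [-0.56  0.87  1.61  0.68  1.24 -0.98] pathok True maxdq 0.0
full shift [-0.004 -0.012  0.3  ] turn [-0.004 -0.002 -0.003] calls 1
row: [[-0.0, -0.01, 0.3], [-0.0, -0.0, -0.0]]
```

>>> {"api": "apply_moves", "payload": {
  "rows": [
    [[0,-0.01,0.05],[0,0,0]],
    [[0,-0.01,0.1],[0,0,0]],
    [[0,-0.01,0.15],[0,0,0]],
    [[0,-0.01,0.2],[0,0,0]],
    [[0,-0.01,0.25],[0,0,0]],
    [[0,-0.01,0.3],[0,0,0]],
    [[0,-0.01,0.3],[0,0,0]],
    [[0,-0.01,0.3],[0,0,0]],
    [[0,-0.01,0.3],[0,0,0]],
    [[0,-0.01,0.3],[0,0,0]]
  ]
}}

```text
t: 29.88
tool_pos: [0.5398, -0.0298, 0.0284]
orientation: [0.653, 0.653, 0.27, -0.271]
force: [0.1, 0.1, 0.6]
finger_gap: 0.0912
```

>>> {"api": "apply_moves", "payload": {
  "rows": [
    [[0,0,0],[0,0,0]],
    [[0,0,0],[0,0,0]],
    [[0,0,0],[0,0,0]],
    [[0,0,0],[0,0,0]],
    [[0,0,0],[0,0,0]],
    [[0,0,0],[0,0,0]],
    [[0,0,0],[0,0,0]],
    [[0,0,0],[0,0,0]],
    [[0,0,0],[0,0,0]],
    [[0,0,0],[0,0,0]]
  ],
  "hand": -1,
  "grip_force": 30
}}

```text
t: 30.72
tool_pos: [0.5398, -0.0297, 0.0284]
orientation: [0.653, 0.653, 0.27, -0.271]
force: [-0.2, -1.9, 1.5]
finger_gap: 0.0621
```

```bash
python3 - <<'E'
from h import *
st()
p,R=pose(); z=R.as_matrix()[:,2]; print('G',p-.008*z)
goG([.535,0,.15],tilt(rad(90),rad(70),1))
goG([.509,.1275,.16],tilt(rad(270),rad(45),-1))
E
```

```text
t 30.72 p [ 0.5398 -0.0297  0.0284] q [ 0.653  0.653  0.27  -0.271] F [-0.2 -1.9  1.5] T [-0.47 -0.04  0.01] gap 0.0621 
qpos [-0.5643  0.8643  1.6044  0.681   1.2484 -0.981 ]
G [ 0.53975554 -0.0353327   0.03401166]
target [0.535  0.0027 0.1425] qend [-0.32  0.51  1.66  0.37  1.12 -0.51] pathok True maxdq 0.03
full shift [ 1.036 -0.049 -0.578] turn [-0.002 -0.873 -0.001] calls 1.04
row: [[1.0, -0.05, -0.56], [-0.0, -0.84, -0.0]]
target [0.509  0.1218 0.1543] qend [ 0.52  0.69  1.51 -0.66  1.44  0.79] pathok True maxdq 0.13
full shift [ 1.962 -0.309  0.181] turn [-2.000e-03 -3.142e+00 -0.000e+00] calls 3.14
row: [[0.62, -0.1, 0.06], [-0.0, -1.0, -0.0]]
```

>>> {"api": "apply_moves", "payload": {
  "rows": [
    [[0.07,0,-0.07],[0,0,0]],
    [[0.15,0,-0.15],[0,0,0]],
    [[0.25,0,-0.25],[0,0,0]],
    [[0.35,-0.01,-0.35],[0,-0.1,0]],
    [[0.5,-0.02,-0.45],[0,-0.2,0]],
    [[0.65,-0.03,-0.5],[0,-0.35,0]],
    [[0.8,-0.04,-0.55],[0,-0.5,0]],
    [[0.9,-0.05,-0.58],[0,-0.65,0]],
    [[1,-0.05,-0.58],[0,-0.8,0]],
    [[1,-0.05,-0.58],[0,-0.87,0]]
  ]
}}

```text
t: 31.55
tool_pos: [0.5352, 0.0016, 0.1436]
orientation: [0.696, 0.697, 0.123, -0.121]
force: [0.2, 0.4, -2.4]
finger_gap: 0.0621
```

```bash
python3 - <<'E'
from h import *
st()
goG([.509,.1305,.15],tilt(rad(270),rad(45),-1))
E
```

```text
t 31.55 p [0.5352 0.0016 0.1436] q [ 0.696  0.697  0.123 -0.121] F [ 0.2  0.4 -2.4] T [-0.33  0.03  0.  ] gap 0.0621 
qpos [-0.3198  0.5085  1.6563  0.3673  1.1148 -0.5072]
target [0.509  0.1248 0.1443] qend [ 0.53  0.71  1.51 -0.66  1.43  0.8 ] pathok True maxdq 0.08
full shift [ 1.163 -0.261  0.41 ] turn [ 0.007 -2.262  0.   ] calls 2.26
row: [[0.51, -0.12, 0.18], [0.0, -1.0, 0.0]]
```

>>> {"api": "apply_moves", "payload": {
  "rows": [
    [[0.05,-0.01,0.01],[0,-0.1,0]],
    [[0.1,-0.02,0.02],[0,-0.2,0]],
    [[0.15,-0.03,0.04],[0,-0.3,0]],
    [[0.2,-0.05,0.06],[0,-0.4,0]],
    [[0.25,-0.06,0.08],[0,-0.5,0]],
    [[0.3,-0.07,0.1],[0,-0.6,0]],
    [[0.35,-0.08,0.12],[0,-0.7,0]],
    [[0.4,-0.1,0.14],[0,-0.8,0]],
    [[0.46,-0.11,0.16],[0,-0.9,0]],
    [[0.51,-0.12,0.18],[0,-1,0]]
  ]
}}

```text
t: 32.38
tool_pos: [0.5226, 0.0545, 0.1423]
orientation: [0.706, 0.705, -0.053, 0.054]
force: [-0.1, -0.1, -3.0]
finger_gap: 0.0618
```

```bash
python3 - <<'E'
from h import *
st()
goG([.509,.1305,.13],tilt(rad(270),rad(45),-1))
E
```

```text
t 32.38 p [0.5226 0.0545 0.1423] q [ 0.706  0.705 -0.053  0.054] F [-0.1 -0.1 -3. ] T [0.08 0.06 0.04] gap 0.0618 
qpos [ 0.0886  0.4722  1.674  -0.1785  1.0156  0.1857]
target [0.509  0.1248 0.1243] qend [ 0.53  0.73  1.52 -0.67  1.4   0.82] pathok True maxdq 0.05
full shift [ 0.722 -0.137  0.07 ] turn [ 0.    -1.267 -0.003] calls 1.27
row: [[0.57, -0.11, 0.06], [0.0, -1.0, -0.0]]
```

>>> {"api": "apply_moves", "payload": {
  "rows": [
    [[0.05,-0.01,0],[0,-0.1,0]],
    [[0.1,-0.02,0],[0,-0.2,0]],
    [[0.16,-0.03,0],[0,-0.3,0]],
    [[0.22,-0.05,0.01],[0,-0.4,0]],
    [[0.28,-0.06,0.02],[0,-0.5,0]],
    [[0.34,-0.07,0.03],[0,-0.6,0]],
    [[0.4,-0.08,0.04],[0,-0.7,0]],
    [[0.46,-0.1,0.05],[0,-0.8,0]],
    [[0.52,-0.11,0.06],[0,-0.9,0]],
    [[0.57,-0.11,0.06],[0,-1,0]]
  ]
}}

```text
t: 33.22
tool_pos: [0.5115, 0.1101, 0.1276]
orientation: [0.67, 0.669, -0.226, 0.227]
force: [0.3, -0.8, -3.7]
finger_gap: 0.0621
```

```bash
python3 - <<'E'
from h import *
st()
goG([.509,.1305,.095],tilt(rad(270),rad(45),-1))
E
```

```text
t 33.22 p [0.5115 0.1101 0.1276] q [ 0.67   0.669 -0.226  0.227] F [ 0.3 -0.8 -3.7] T [0.6  0.04 0.02] gap 0.0621 
qpos [ 0.4561  0.6617  1.5663 -0.6019  1.293   0.7408]
target [0.509  0.1248 0.0893] qend [ 0.53  0.79  1.53 -0.68  1.35  0.86] pathok True maxdq 0.01
full shift [ 0.349 -0.026  0.215] turn [-0.    -0.267 -0.004] calls 1
row: [[0.35, -0.03, 0.21], [-0.0, -0.27, -0.0]]
```

>>> {"api": "apply_moves", "payload": {
  "rows": [
    [[0.04,0,0.02],[0,-0.03,0]],
    [[0.08,-0.01,0.04],[0,-0.06,0]],
    [[0.12,-0.01,0.07],[0,-0.09,0]],
    [[0.16,-0.01,0.1],[0,-0.12,0]],
    [[0.2,-0.02,0.12],[0,-0.15,0]],
    [[0.24,-0.02,0.15],[0,-0.18,0]],
    [[0.28,-0.02,0.17],[0,-0.21,0]],
    [[0.32,-0.03,0.2],[0,-0.24,0]],
    [[0.35,-0.03,0.21],[0,-0.27,0]],
    [[0.35,-0.03,0.21],[0,-0.27,0]]
  ]
}}

```text
t: 34.05
tool_pos: [0.5085, 0.1252, 0.0874]
orientation: [0.653, 0.654, -0.272, 0.27]
force: [-1.0, 0.1, -2.3]
finger_gap: 0.0617
```

```bash
python3 - <<'E'
from h import *
st()
goG([.509,.1305,.0645],tilt(rad(270),rad(45),-1))
snap('scene','s9')
E
```

```text
t 34.05 p [0.5085 0.1252 0.0874] q [ 0.653  0.654 -0.272  0.27 ] F [-1.   0.1 -2.3] T [ 0.69  0.11 -0.03] gap 0.0617 
qpos [ 0.5296  0.7893  1.5312 -0.6755  1.3502  0.8644]
target [0.509  0.1248 0.0588] qend [ 0.53  0.83  1.54 -0.68  1.31  0.9 ] pathok True maxdq 0.0
full shift [0.2   0.006 0.204] turn [-0.003  0.002  0.004] calls 1
row: [[0.2, 0.01, 0.2], [-0.0, 0.0, 0.0]]
```

View pics/s9.png

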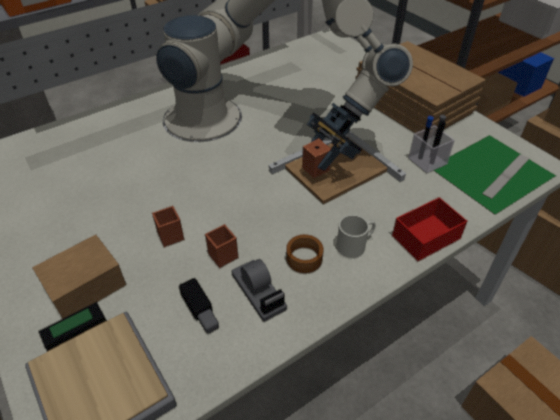

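>>> {"api": "apply_moves", "payload": {
  "rows": [
    [[0.04,0,0.04],[0,0,0]],
    [[0.08,0,0.08],[0,0,0]],
    [[0.11,0,0.11],[0,0,0]],
    [[0.13,0,0.13],[0,0,0]],
    [[0.15,0,0.15],[0,0,0]],
    [[0.17,0,0.17],[0,0,0]],
    [[0.18,0,0.18],[0,0,0]],
    [[0.19,0,0.19],[0,0,0]],
    [[0.2,0,0.2],[0,0,0]],
    [[0.2,0,0.2],[0,0,0]]
  ]
}}

```text
t: 34.93
tool_pos: [0.5087, 0.1248, 0.0599]
orientation: [0.653, 0.654, -0.271, 0.27]
force: [-0.8, 0.2, -2.4]
finger_gap: 0.062
```

>>> {"api": "apply_moves", "payload": {
  "rows": [
    [[0.01,0,0.01],[0,0,0]],
    [[0.01,0,0.01],[0,0,0]],
    [[0.02,0,0.02],[0,0,0]],
    [[0.02,0,0.02],[0,0,0]],
    [[0.02,0,0.02],[0,0,0]],
    [[0.02,0,0.02],[0,0,0]],
    [[0.02,0,0.02],[0,0,0]],
    [[0.02,0,0.02],[0,0,0]],
    [[0.02,0,0.02],[0,0,0]],
    [[0.02,0,0.02],[0,0,0]]
  ]
}}

```text
t: 35.77
tool_pos: [0.5088, 0.1249, 0.0583]
orientation: [0.653, 0.653, -0.271, 0.27]
force: [-4.1, 4.6, 13.1]
finger_gap: 0.0618
```

>>> {"api": "apply_moves", "payload": {
  "rows": [
    [[0,0,0],[0,0,0]],
    [[0,0,0],[0,0,0]],
    [[0,0,0],[0,0,0]],
    [[0,0,0],[0,0,0]],
    [[0,0,0],[0,0,0]],
    [[0,0,0],[0,0,0]],
    [[0,0,-0.1],[0,0,0]],
    [[0,0,-0.3],[0,0,0]],
    [[0,0,-0.6],[0,0,0]],
    [[0,0,-0.9],[0,0,0]]
  ],
  "hand": 1
}}

```text
t: 36.6
tool_pos: [0.5084, 0.1892, 0.122]
orientation: [0.653, 0.653, -0.271, 0.27]
force: [-0.1, 0.8, -0.2]
finger_gap: 0.0914
```

```bash
python3 - <<'E'
from h import *
st()
im,d,P=snap('scene','s10');W=cloud(d,P); pots(W,im,.05,.12);pots(W,im,.095,.12)
E
```

```text
t 36.6 p [0.5084 0.1892 0.122 ] q [ 0.653  0.653 -0.271  0.27 ] F [-0.1  0.8 -0.2] T [0.37 0.01 0.02] gap 0.0914 
qpos [ 0.6126  0.7772  1.4095 -0.617   1.4952  0.8355]
pot? [302 147] 672 [511.6 127.1] [68.9 67.9] 1.2 zmax 0.111
pot? [152 206] 541 [ 461.9 -350.7] [62.4 70.4] 81.9 zmax 0.091
pot? [204 224] 605 [ 608.5 -264.6] [68.1 64.2] 0.9 zmax 0.091
pot? [240 259] 664 [ 753.8 -248.8] [51.8 70.6] 86.7 zmax 0.101
pot? [302 147] 358 [510.8 127.2] [67.  67.4] 1.4 zmax 0.111
```

View pics/s10.png

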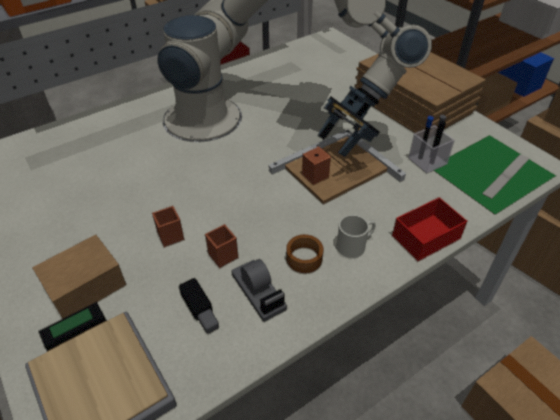

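```bash
cat >> h.py <<'E'
def plan(wps,start=None):
    """wps: list of (G,R,back). Prints per-call final row, splitting as needed, simulating exact tracking"""
    from scipy.spatial.transform import Slerp
    p0,R0=start or pose(); qp=np.array(sense()['qpos'])
    for G,R,back in wps:
        p=tcp(G,R,back)
        sl=Slerp([0,1],Rn.concatenate([R0,R]))
        n=1
        while True:
            good=True;rows=[]
            for i in range(n):
                a,b=i/n,(i+1)/n; Ra,Rb=sl(a),sl(b)
                sh=Ra.inv().apply((p-p0)/n)/.1; tu=(Ra.inv()*Rb).as_rotvec()/.5
                if max(np.abs(sh).max(),np.abs(tu).max())>1.005: good=False
                rows.append([list(map(float,np.round(sh,2))),list(map(float,np.round(tu,2)))])
            if good: break
            n+=1
        for s in np.linspace(0,1,21):
            q=FK.ik(p0+s*(p-p0),sl(s),qp[5])
            if q is None or not FK.ok(q): print('  !! limit',round(s,2),q)
            if q is not None:
                if np.abs(q-qp).max()>.4: print('  !! jump',round(s,2),np.round(q,2))
                qp=q
        print('->',np.round(p,3),'q',np.round(qp,2)); [print('   ',r) for r in rows]
        p0,R0=p,R
    return p0,R0
def T(az,el,f): return tilt(rad(az),rad(el),f)
E
python3 - <<'E'
from h import *
A=[.608,-.2635,.055]
plan([([.52,.10,.24],T(270,65,-1),0),([.57,-.15,.26],T(90,70,1),0),(A,T(91,45,1),.11),(A,T(91,45,1),0)])
E
```

```text
-> [0.52  0.097 0.233] q [ 0.33  0.45  1.51 -0.42  1.36  0.46]
    [[-0.72, 0.05, -0.04], [0.0, 0.34, -0.0]]
    [[-0.7, 0.05, -0.16], [0.0, 0.34, -0.0]]
-> [ 0.57  -0.147  0.252] q [-0.53  0.49  1.33  0.3   1.51 -0.58]
    [[-0.76, 0.17, 0.28], [0.0, 0.52, 0.0]]
    [[-0.81, 0.17, 0.08], [0.0, 0.52, -0.0]]
    [[-0.8, 0.17, -0.14], [-0.0, 0.52, 0.0]]
-> [ 0.609 -0.336  0.127] q [-0.83  0.99  0.84  0.52  1.9  -0.82]
    [[-0.73, 0.13, 0.18], [0.01, 0.29, -0.01]]
    [[-0.75, 0.13, 0.07], [0.01, 0.29, -0.01]]
    [[-0.75, 0.12, -0.04], [0.01, 0.29, -0.01]]
-> [ 0.608 -0.258  0.049] q [-0.76  1.01  1.05  0.53  1.68 -0.89]
    [[0.0, -0.0, 0.55], [0.0, 0.0, 0.0]]
    [[0.0, -0.0, 0.55], [0.0, 0.0, 0.0]]
```

>>> {"api": "apply_moves", "payload": {
  "rows": [
    [[-0.1,0,-0.1],[0,0.03,0]],
    [[-0.2,0,-0.1],[0,0.07,0]],
    [[-0.3,0.02,-0.1],[0,0.12,0]],
    [[-0.45,0.03,-0.08],[0,0.18,0]],
    [[-0.6,0.04,-0.06],[0,0.25,0]],
    [[-0.72,0.05,-0.04],[0,0.34,0]],
    [[-0.72,0.05,-0.04],[0,0.34,0]],
    [[-0.72,0.05,-0.04],[0,0.34,0]],
    [[-0.72,0.05,-0.04],[0,0.34,0]],
    [[-0.72,0.05,-0.04],[0,0.34,0]]
  ],
  "hand": 0.76
}}

```text
t: 37.48
tool_pos: [0.5136, 0.1405, 0.174]
orientation: [0.674, 0.674, -0.215, 0.213]
force: [-1.0, -0.3, -0.0]
finger_gap: 0.0804
```

>>> {"api": "apply_moves", "payload": {
  "rows": [
    [[-0.1,0,-0.02],[0,0.05,0]],
    [[-0.2,0.01,-0.04],[0,0.1,0]],
    [[-0.35,0.02,-0.08],[0,0.16,0]],
    [[-0.5,0.03,-0.11],[0,0.23,0]],
    [[-0.6,0.04,-0.14],[0,0.3,0]],
    [[-0.7,0.05,-0.16],[0,0.34,0]],
    [[-0.7,0.05,-0.16],[0,0.34,0]],
    [[-0.7,0.05,-0.16],[0,0.34,0]],
    [[-0.7,0.05,-0.16],[0,0.34,0]],
    [[-0.7,0.05,-0.16],[0,0.34,0]]
  ]
}}

```text
t: 38.32
tool_pos: [0.5186, 0.093, 0.2271]
orientation: [0.689, 0.69, -0.157, 0.155]
force: [-0.3, 0.0, -0.9]
finger_gap: 0.0802
```

>>> {"api": "apply_moves", "payload": {
  "rows": [
    [[-0.1,0.02,0.03],[0,0.07,0]],
    [[-0.2,0.05,0.07],[0,0.14,0]],
    [[-0.35,0.08,0.12],[0,0.23,0]],
    [[-0.5,0.11,0.18],[0,0.33,0]],
    [[-0.65,0.14,0.24],[0,0.43,0]],
    [[-0.76,0.17,0.28],[0,0.52,0]],
    [[-0.76,0.17,0.28],[0,0.52,0]],
    [[-0.76,0.17,0.28],[0,0.52,0]],
    [[-0.76,0.17,0.28],[0,0.52,0]],
    [[-0.76,0.17,0.28],[0,0.52,0]]
  ]
}}

```text
t: 39.15
tool_pos: [0.5357, 0.0127, 0.2349]
orientation: [0.704, 0.705, -0.066, 0.065]
force: [0.7, -0.1, -0.8]
finger_gap: 0.0803
```

>>> {"api": "apply_moves", "payload": {
  "rows": [
    [[-0.1,0.02,0.01],[0,0.07,0]],
    [[-0.2,0.05,0.02],[0,0.14,0]],
    [[-0.35,0.08,0.03],[0,0.23,0]],
    [[-0.5,0.11,0.05],[0,0.33,0]],
    [[-0.65,0.14,0.06],[0,0.43,0]],
    [[-0.8,0.17,0.08],[0,0.52,0]],
    [[-0.8,0.17,0.08],[0,0.52,0]],
    [[-0.8,0.17,0.08],[0,0.52,0]],
    [[-0.8,0.17,0.08],[0,0.52,0]],
    [[-0.8,0.17,0.08],[0,0.52,0]]
  ]
}}

```text
t: 39.98
tool_pos: [0.5528, -0.0672, 0.2421]
orientation: [0.706, 0.707, 0.026, -0.027]
force: [0.1, 0.3, 0.5]
finger_gap: 0.0801
```

>>> {"api": "apply_moves", "payload": {
  "rows": [
    [[-0.1,0.02,-0.02],[0,0.07,0]],
    [[-0.2,0.05,-0.04],[0,0.14,0]],
    [[-0.35,0.08,-0.06],[0,0.23,0]],
    [[-0.5,0.11,-0.08],[0,0.33,0]],
    [[-0.65,0.14,-0.11],[0,0.43,0]],
    [[-0.8,0.17,-0.14],[0,0.52,0]],
    [[-0.8,0.17,-0.14],[0,0.52,0]],
    [[-0.8,0.17,-0.14],[0,0.52,0]],
    [[-0.8,0.17,-0.14],[0,0.52,0]],
    [[-0.8,0.17,-0.14],[0,0.52,0]]
  ]
}}

```text
t: 40.82
tool_pos: [0.5698, -0.1478, 0.2503]
orientation: [0.697, 0.698, 0.117, -0.118]
force: [0.1, -0.3, 0.0]
finger_gap: 0.0804
```

```bash
python3 - <<'E'
from h import *
st()
im,d,P=snap('top','top11');W=cloud(d,P); pots(W,im,.05,.12);
hsv=cv2.cvtColor(im,cv2.COLOR_RGB2HSV)
m=(hsv[...,0]>8)&(hsv[...,0]<22)&(hsv[...,1]>70)&(W[...,2]>.01)&(W[...,2]<.028)
m=cv2.morphologyEx(m.astype(np.uint8),cv2.MORPH_OPEN,np.ones((5,5)))
n,l,s_,_=cv2.connectedComponentsWithStats(m); i=1+np.argmax(s_[1:,4]); print(s_[i],rect(l==i,W))
im,d,P=snap('scene');W=cloud(d,P); pots(W,im,.05,.12)
A=[.608,-.2635,.055]
plan([(A,T(91,45,1),.11),(A,T(91,45,1),0)])
E
```

```text
t 40.82 p [ 0.5698 -0.1478  0.2503] q [ 0.697  0.698  0.117 -0.118] F [ 0.1 -0.3  0. ] T [-0.29  0.05 -0.02] gap 0.0804 
qpos [-0.523   0.4908  1.3319  0.2886  1.4959 -0.5717]
pot? [343 150] 458 [ 751.4 -247. ] [50.5 65.6] 87.0 zmax 0.099
pot? [201 238] 617 [509.  128.3] [61.2 63.4] 0.0 zmax 0.109
pot? [379 255] 320 [ 461.  -348.6] [63.8 61.9] 82.8 zmax 0.089
[ 143  216   93   70 5597] (array([508.7, 212.6]), array([260.2, 195.9]), 89.79582977294922)
pot? [302 147] 664 [509.8 125.3] [71.8 64.9] 1.3 zmax 0.114
pot? [152 206] 531 [ 461.7 -350.6] [61.9 69.2] 82.7 zmax 0.091
pot? [204 224] 611 [ 608.5 -264.2] [64.2 68.2] 89.9 zmax 0.092
pot? [240 259] 664 [ 754.1 -248.6] [51.5 71.6] 86.4 zmax 0.1
-> [ 0.609 -0.336  0.127] q [-0.83  0.99  0.84  0.52  1.9  -0.82]
    [[-0.73, 0.13, 0.18], [0.01, 0.3, -0.01]]
    [[-0.75, 0.13, 0.07], [0.01, 0.3, -0.01]]
    [[-0.75, 0.12, -0.04], [0.01, 0.3, -0.01]]
-> [ 0.608 -0.258  0.049] q [-0.76  1.01  1.05  0.53  1.68 -0.89]
    [[0.0, -0.0, 0.55], [0.0, 0.0, 0.0]]
    [[0.0, -0.0, 0.55], [0.0, 0.0, 0.0]]
```

View pics/top11.png

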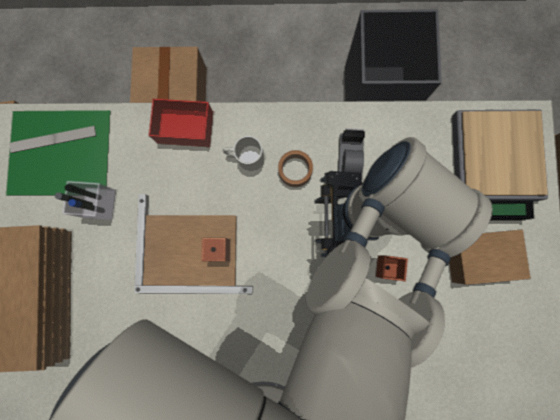

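>>> {"api": "apply_moves", "payload": {
  "rows": [
    [[-0.12,0.02,0.03],[0,0.05,0]],
    [[-0.24,0.04,0.06],[0,0.1,0]],
    [[-0.36,0.06,0.09],[0,0.15,0]],
    [[-0.5,0.08,0.12],[0,0.2,0]],
    [[-0.62,0.11,0.15],[0,0.25,0]],
    [[-0.73,0.13,0.18],[0.01,0.3,-0.01]],
    [[-0.73,0.13,0.18],[0.01,0.3,-0.01]],
    [[-0.73,0.13,0.18],[0.01,0.3,-0.01]],
    [[-0.73,0.13,0.18],[0.01,0.3,-0.01]],
    [[-0.73,0.13,0.18],[0.01,0.3,-0.01]]
  ]
}}

```text
t: 41.75
tool_pos: [0.5829, -0.2118, 0.2095]
orientation: [0.684, 0.688, 0.168, -0.172]
force: [0.1, -0.2, -0.6]
finger_gap: 0.0802
```

>>> {"api": "apply_moves", "payload": {
  "rows": [
    [[-0.12,0.02,0.01],[0,0.05,0]],
    [[-0.24,0.04,0.02],[0,0.1,0]],
    [[-0.36,0.06,0.03],[0,0.15,0]],
    [[-0.5,0.08,0.05],[0,0.2,0]],
    [[-0.62,0.11,0.06],[0,0.25,0]],
    [[-0.75,0.13,0.07],[0.01,0.3,-0.01]],
    [[-0.75,0.13,0.07],[0.01,0.3,-0.01]],
    [[-0.75,0.13,0.07],[0.01,0.3,-0.01]],
    [[-0.75,0.13,0.07],[0.01,0.3,-0.01]],
    [[-0.75,0.13,0.07],[0.01,0.3,-0.01]]
  ]
}}

```text
t: 42.58
tool_pos: [0.5964, -0.2745, 0.1689]
orientation: [0.668, 0.676, 0.217, -0.224]
force: [0.4, 0.9, 0.4]
finger_gap: 0.0802
```

>>> {"api": "apply_moves", "payload": {
  "rows": [
    [[-0.12,0.02,-0.01],[0,0.05,0]],
    [[-0.24,0.04,-0.02],[0,0.1,0]],
    [[-0.36,0.06,-0.03],[0,0.15,0]],
    [[-0.5,0.08,-0.03],[0,0.2,0]],
    [[-0.62,0.1,-0.04],[0,0.25,0]],
    [[-0.75,0.12,-0.04],[0.01,0.3,-0.01]],
    [[-0.75,0.12,-0.04],[0.01,0.3,-0.01]],
    [[-0.75,0.12,-0.04],[0.01,0.3,-0.01]],
    [[-0.75,0.12,-0.04],[0.01,0.3,-0.01]],
    [[-0.75,0.12,-0.04],[0.01,0.3,-0.01]]
  ]
}}

```text
t: 43.42
tool_pos: [0.6091, -0.3371, 0.1278]
orientation: [0.647, 0.66, 0.266, -0.275]
force: [0.2, -0.4, -0.2]
finger_gap: 0.0802
```

```bash
python3 - <<'E'
from h import *
st()
im,d,P=snap('wrist','w12');W=cloud(d,P)
m=(W[...,2]>.075)&(W[...,2]<.095)&(abs(W[...,0]-.608)<.06)&(abs(W[...,1]+.263)<.06)
print(m.sum(),rect(m,W),np.nanmedian(W[m][:,2]))
A=[.607,-.2625,.055]
plan([(A,T(91,45,1),.0)])
E
```

```text
t 43.42 p [ 0.6091 -0.3371  0.1278] q [ 0.647  0.66   0.266 -0.275] F [ 0.2 -0.4 -0.2] T [-0.43  0.09  0.  ] gap 0.0802 
qpos [-0.8249  0.9951  0.8328  0.5164  1.9108 -0.8212]
3000 (array([ 606.2, -264.1]), array([62.2, 63.2]), 0.9865226149559021) 0.08443998024721944
-> [ 0.607 -0.257  0.049] q [-0.76  1.    1.06  0.53  1.67 -0.89]
    [[0.01, -0.0, 0.56], [-0.01, 0.0, -0.0]]
    [[0.01, -0.0, 0.56], [-0.01, 0.0, -0.0]]
```

View pics/w12.png

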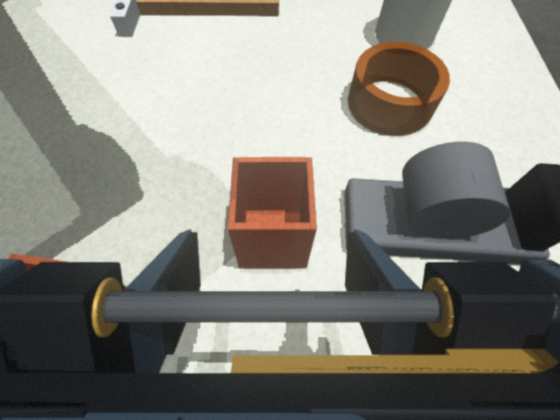

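>>> {"api": "apply_moves", "payload": {
  "rows": [
    [[0,0,0.1],[0,0,0]],
    [[0,0,0.2],[0,0,0]],
    [[0,0,0.3],[0,0,0]],
    [[0,0,0.4],[0,0,0]],
    [[0.01,0,0.5],[0,0,0]],
    [[0.01,0,0.6],[0,0,0]],
    [[0.01,0,0.7],[0,0,0]],
    [[0.01,0,0.8],[0,0,0]],
    [[0.01,0,0.9],[0,0,0]],
    [[0.01,0,1],[0,0,0]]
  ]
}}

```text
t: 44.3
tool_pos: [0.6069, -0.2657, 0.0558]
orientation: [0.647, 0.659, 0.266, -0.275]
force: [0.3, 0.6, -0.7]
finger_gap: 0.0802
```

>>> {"api": "apply_moves", "payload": {
  "rows": [
    [[0,0,0.05],[0,0,0]],
    [[0,0,0.11],[0,0,0]],
    [[0,0,0.11],[0,0,0]],
    [[0,0,0.11],[0,0,0]],
    [[0,0,0.11],[0,0,0]],
    [[0,0,0.11],[0,0,0]],
    [[0,0,0.11],[0,0,0]],
    [[0,0,0.11],[0,0,0]],
    [[0,0,0.11],[0,0,0]],
    [[0,0,0.11],[0,0,0]]
  ]
}}

```text
t: 45.13
tool_pos: [0.6067, -0.2588, 0.0488]
orientation: [0.647, 0.659, 0.266, -0.275]
force: [-0.1, -0.4, -0.1]
finger_gap: 0.0803
```

>>> {"api": "apply_moves", "payload": {
  "rows": [
    [[0,0,0],[0,0,0]],
    [[0,0,0],[0,0,0]],
    [[0,0,0],[0,0,0]],
    [[0,0,0],[0,0,0]],
    [[0,0,0],[0,0,0]],
    [[0,0,0],[0,0,0]],
    [[0,0,0],[0,0,0]],
    [[0,0,0],[0,0,0]],
    [[0,0,0],[0,0,0]],
    [[0,0,0],[0,0,0]]
  ],
  "hand": -1,
  "grip_force": 30
}}

```text
t: 45.97
tool_pos: [0.6067, -0.2587, 0.0488]
orientation: [0.647, 0.659, 0.266, -0.275]
force: [-0.0, -0.1, -0.1]
finger_gap: 0.0619
```

```bash
python3 - <<'E'
from h import *
st()
p,R=pose(); z=R.as_matrix()[:,2]; print('G',p-.008*z)
plan([([.60,-.25,.15],T(91,60,1),0),([.54,-.09,.14],T(270,45,-1),0),([.54,-.08,.032],T(270,45,-1),0)])
E
```

```text
t 45.97 p [ 0.6067 -0.2587  0.0488] q [ 0.647  0.659  0.266 -0.275] F [-0.  -0.1 -0.1] T [-0.36 -0.17 -0.07] gap 0.0619 
qpos [-0.7598  1.0083  1.0509  0.5268  1.6811 -0.8838]
G [ 0.60687974 -0.26433508  0.05446255]
-> [ 0.6   -0.246  0.143] q [-0.69  0.77  1.17  0.39  1.56 -0.78]
    [[0.76, -0.07, -0.58], [-0.01, -0.52, -0.0]]
-> [ 0.54  -0.096  0.134] q [ 0.16  0.66  1.69 -0.88  1.14  0.68]
    [[0.42, -0.19, 0.28], [0.0, -0.87, 0.01]]
    [[0.5, -0.19, 0.07], [0.0, -0.87, 0.01]]
    [[0.48, -0.2, -0.14], [0.0, -0.87, 0.01]]
-> [ 0.54  -0.086  0.026] q [ 0.17  0.84  1.72 -0.96  1.02  0.88]
    [[0.83, -0.0, 0.69], [0.0, 0.0, 0.0]]
```

>>> {"api": "apply_moves", "payload": {
  "rows": [
    [[0.07,0,-0.07],[0,0,0]],
    [[0.15,0,-0.15],[0,0,0]],
    [[0.25,0,-0.25],[0,0,0]],
    [[0.35,-0.01,-0.35],[0,-0.05,0]],
    [[0.45,-0.02,-0.45],[0,-0.1,0]],
    [[0.55,-0.03,-0.5],[0,-0.2,0]],
    [[0.65,-0.05,-0.55],[0,-0.3,0]],
    [[0.76,-0.07,-0.58],[0,-0.4,0]],
    [[0.76,-0.07,-0.58],[-0.01,-0.52,0]],
    [[0.76,-0.07,-0.58],[-0.01,-0.52,0]]
  ]
}}

```text
t: 46.8
tool_pos: [0.6008, -0.2452, 0.1471]
orientation: [0.677, 0.69, 0.181, -0.183]
force: [0.3, 0.5, -1.7]
finger_gap: 0.0619
```

>>> {"api": "apply_moves", "payload": {
  "rows": [
    [[0.05,-0.02,0.03],[0,-0.1,0]],
    [[0.1,-0.04,0.06],[0,-0.2,0]],
    [[0.15,-0.06,0.09],[0,-0.3,0]],
    [[0.2,-0.09,0.13],[0,-0.4,0]],
    [[0.25,-0.11,0.17],[0,-0.5,0]],
    [[0.3,-0.13,0.2],[0,-0.6,0]],
    [[0.35,-0.15,0.23],[0,-0.7,0]],
    [[0.42,-0.19,0.28],[0,-0.8,0]],
    [[0.42,-0.19,0.28],[0,-0.87,0.01]],
    [[0.42,-0.19,0.28],[0,-0.87,0.01]]
  ]
}}

```text
t: 47.63
tool_pos: [0.5798, -0.1946, 0.1409]
orientation: [0.702, 0.711, 0.03, -0.034]
force: [0.4, -0.1, -2.7]
finger_gap: 0.0618
```

```bash
python3 - <<'E'
from h import *
st()
plan([([.54,-.09,.14],T(270,45,-1),0),([.54,-.08,.032],T(270,45,-1),0)])
E
```

```text
t 47.63 p [ 0.5798 -0.1946  0.1409] q [ 0.702  0.711  0.03  -0.034] F [ 0.4 -0.1 -2.7] T [-0.11  0.07 -0.02] gap 0.0618 
qpos [-0.4655  0.5805  1.4441  0.0854  1.1642 -0.5142]
-> [ 0.54  -0.096  0.134] q [ 0.16  0.66  1.69 -0.88  1.14  0.68]
    [[0.49, -0.19, 0.08], [0.0, -0.88, 0.01]]
    [[0.48, -0.2, -0.14], [0.0, -0.88, 0.01]]
-> [ 0.54  -0.086  0.026] q [ 0.17  0.84  1.72 -0.96  1.02  0.88]
    [[0.83, -0.0, 0.69], [0.0, 0.0, 0.0]]
```

>>> {"api": "apply_moves", "payload": {
  "rows": [
    [[0.05,-0.02,0.01],[0,-0.1,0]],
    [[0.1,-0.04,0.02],[0,-0.2,0]],
    [[0.16,-0.06,0.03],[0,-0.3,0]],
    [[0.22,-0.09,0.04],[0,-0.4,0]],
    [[0.28,-0.11,0.05],[0,-0.5,0]],
    [[0.34,-0.13,0.06],[0,-0.6,0]],
    [[0.4,-0.15,0.07],[0,-0.7,0]],
    [[0.49,-0.19,0.08],[0,-0.8,0]],
    [[0.49,-0.19,0.08],[0,-0.88,0.01]],
    [[0.49,-0.19,0.08],[0,-0.88,0.01]]
  ]
}}

```text
t: 48.47
tool_pos: [0.5599, -0.146, 0.1363]
orientation: [0.694, 0.699, -0.125, 0.122]
force: [-0.6, 0.7, -3.1]
finger_gap: 0.0622
```

>>> {"api": "apply_moves", "payload": {
  "rows": [
    [[0.05,-0.02,-0.01],[0,-0.1,0]],
    [[0.1,-0.04,-0.03],[0,-0.2,0]],
    [[0.16,-0.06,-0.05],[0,-0.3,0]],
    [[0.22,-0.09,-0.07],[0,-0.4,0]],
    [[0.28,-0.11,-0.09],[0,-0.5,0]],
    [[0.34,-0.13,-0.1],[0,-0.6,0]],
    [[0.4,-0.15,-0.12],[0,-0.7,0]],
    [[0.48,-0.2,-0.14],[0,-0.8,0]],
    [[0.48,-0.2,-0.14],[0,-0.88,0.01]],
    [[0.48,-0.2,-0.14],[0,-0.88,0.01]]
  ]
}}

```text
t: 49.3
tool_pos: [0.5396, -0.0969, 0.1326]
orientation: [0.652, 0.654, -0.273, 0.271]
force: [-0.2, 0.2, -2.4]
finger_gap: 0.0616
```

```bash
python3 - <<'E'
from h import *
st()
plan([([.54,-.08,.045],T(270,45,-1),0),([.54,-.08,.0325],T(270,45,-1),0)])
snap('scene','s13')
E
```

```text
t 49.3 p [ 0.5396 -0.0969  0.1326] q [ 0.652  0.654 -0.273  0.271] F [-0.2  0.2 -2.4] T [ 0.78  0.14 -0.02] gap 0.0616 
qpos [ 0.1569  0.6615  1.6913 -0.8811  1.1416  0.686 ]
-> [ 0.54  -0.086  0.039] q [ 0.17  0.82  1.71 -0.94  1.04  0.86]
    [[0.74, 0.01, 0.58], [-0.0, 0.01, 0.01]]
-> [ 0.54  -0.086  0.027] q [ 0.17  0.84  1.72 -0.95  1.02  0.88]
    [[0.09, 0.0, 0.09], [0.0, 0.0, 0.0]]
```

View pics/s13.png

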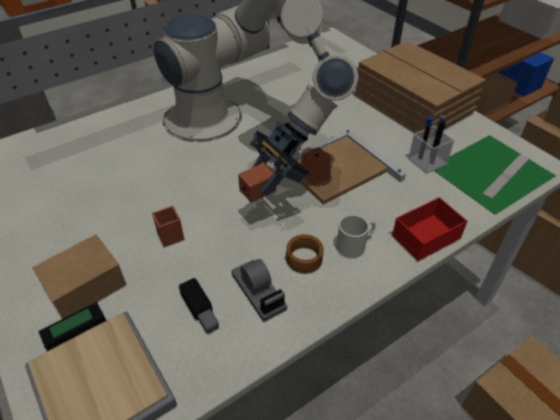

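>>> {"api": "apply_moves", "payload": {
  "rows": [
    [[0.08,0,0.06],[0,0,0]],
    [[0.16,0,0.12],[0,0,0]],
    [[0.25,0,0.2],[0,0,0]],
    [[0.35,0,0.27],[0,0,0]],
    [[0.45,0,0.35],[0,0,0]],
    [[0.54,0,0.43],[0,0,0]],
    [[0.62,0.01,0.5],[0,0,0]],
    [[0.69,0.01,0.55],[0,0,0]],
    [[0.74,0.01,0.58],[0,0.01,0.01]],
    [[0.74,0.01,0.58],[0,0.01,0.01]]
  ]
}}

```text
t: 50.18
tool_pos: [0.5407, -0.0859, 0.0392]
orientation: [0.654, 0.653, -0.269, 0.271]
force: [-0.4, 0.5, -3.1]
finger_gap: 0.0617
```

>>> {"api": "apply_moves", "payload": {
  "rows": [
    [[0.02,0,0.02],[0,0,0]],
    [[0.04,0,0.04],[0,0,0]],
    [[0.05,0,0.05],[0,0,0]],
    [[0.06,0,0.06],[0,0,0]],
    [[0.07,0,0.07],[0,0,0]],
    [[0.08,0,0.08],[0,0,0]],
    [[0.09,0,0.09],[0,0,0]],
    [[0.09,0,0.09],[0,0,0]],
    [[0.09,0,0.09],[0,0,0]],
    [[0.09,0,0.09],[0,0,0]]
  ]
}}

```text
t: 51.02
tool_pos: [0.5411, -0.0861, 0.0276]
orientation: [0.654, 0.653, -0.269, 0.271]
force: [0.1, 0.5, -2.9]
finger_gap: 0.062
```

>>> {"api": "apply_moves", "payload": {
  "rows": [
    [[0.01,0,0.01],[0,0,0]],
    [[0.01,0,0.01],[0,0,0]],
    [[0.01,0,0.01],[0,0,0]],
    [[0.01,0,0.01],[0,0,0]],
    [[0.01,0,0.01],[0,0,0]],
    [[0.01,0,0.01],[0,0,0]],
    [[0.01,0,0.01],[0,0,0]],
    [[0.01,0,0.01],[0,0,0]],
    [[0.01,0,0.01],[0,0,0]],
    [[0.01,0,0.01],[0,0,0]]
  ]
}}

```text
t: 51.85
tool_pos: [0.5411, -0.0861, 0.0262]
orientation: [0.654, 0.653, -0.269, 0.271]
force: [0.2, 0.2, -1.7]
finger_gap: 0.062
```

>>> {"api": "apply_moves", "payload": {
  "rows": [
    [[0,0,0],[0,0,0]],
    [[0,0,0],[0,0,0]],
    [[0,0,0],[0,0,0]],
    [[0,0,0],[0,0,0]],
    [[0,0,0],[0,0,0]],
    [[0,0,0],[0,0,0]],
    [[0,0,-0.1],[0,0,0]],
    [[0,0,-0.2],[0,0,0]],
    [[0,0,-0.4],[0,0,0]],
    [[0,0,-0.6],[0,0,0]]
  ],
  "hand": 1
}}

```text
t: 52.68
tool_pos: [0.5407, -0.0427, 0.0696]
orientation: [0.654, 0.653, -0.269, 0.271]
force: [0.1, 0.3, 0.4]
finger_gap: 0.0911
```

```bash
python3 - <<'E'
from h import *
st()
C=[.5405,-.092,.033]
plan([([.54,-.06,.17],T(270,70,-1),0),(C,T(90,45,1),.12),(C,T(90,45,1),0)])
E
```

```text
t 52.68 p [ 0.5407 -0.0427  0.0696] q [ 0.654  0.653 -0.269  0.271] F [0.1 0.3 0.4] T [ 0.41  0.05 -0.03] gap 0.0911 
qpos [ 0.2486  0.7757  1.6741 -0.8647  1.1203  0.8171]
-> [ 0.54  -0.063  0.162] q [-0.01  0.48  1.65 -0.41  1.05  0.2 ]
    [[-0.8, -0.0, -0.52], [0.0, 0.87, -0.0]]
-> [ 0.54  -0.171  0.112] q [-0.74  0.8   1.38  0.55  1.56 -0.92]
    [[-0.28, 0.0, 0.28], [0.0, 0.76, -0.0]]
    [[-0.37, 0.0, 0.16], [0.0, 0.76, -0.0]]
    [[-0.4, 0.0, 0.01], [-0.0, 0.76, -0.0]]
-> [ 0.54  -0.086  0.027] q [-0.64  0.89  1.53  0.63  1.32 -0.99]
    [[-0.0, 0.0, 0.6], [0.0, 0.0, 0.0]]
    [[-0.0, 0.0, 0.6], [0.0, 0.0, 0.0]]
```

>>> {"api": "apply_moves", "payload": {
  "rows": [
    [[-0.07,0,-0.1],[0,0,0]],
    [[-0.15,0,-0.2],[0,0.05,0]],
    [[-0.25,0,-0.3],[0,0.15,0]],
    [[-0.35,0,-0.4],[0,0.3,0]],
    [[-0.5,0,-0.5],[0,0.45,0]],
    [[-0.65,0,-0.52],[0,0.6,0]],
    [[-0.8,0,-0.52],[0,0.75,0]],
    [[-0.8,0,-0.52],[0,0.87,0]],
    [[-0.8,0,-0.52],[0,0.87,0]],
    [[-0.8,0,-0.52],[0,0.87,0]]
  ]
}}

```text
t: 53.52
tool_pos: [0.5404, -0.0643, 0.1628]
orientation: [0.697, 0.695, -0.122, 0.125]
force: [-0.4, 0.5, -0.2]
finger_gap: 0.0912
```

>>> {"api": "apply_moves", "payload": {
  "rows": [
    [[-0.05,0,0.03],[0,0.12,0]],
    [[-0.1,0,0.08],[0,0.24,0]],
    [[-0.15,0,0.14],[0,0.36,0]],
    [[-0.2,0,0.2],[0,0.48,0]],
    [[-0.25,0,0.25],[0,0.6,0]],
    [[-0.28,0,0.28],[0,0.7,0]],
    [[-0.28,0,0.28],[0,0.76,0]],
    [[-0.28,0,0.28],[0,0.76,0]],
    [[-0.28,0,0.28],[0,0.76,0]],
    [[-0.28,0,0.28],[0,0.76,0]]
  ]
}}

```text
t: 54.35
tool_pos: [0.5403, -0.0986, 0.1448]
orientation: [0.707, 0.707, 0.011, -0.01]
force: [-0.4, 0.2, 0.0]
finger_gap: 0.0912
```

>>> {"api": "apply_moves", "payload": {
  "rows": [
    [[-0.07,0,0.03],[0,0.12,0]],
    [[-0.14,0,0.05],[0,0.24,0]],
    [[-0.2,0,0.08],[0,0.36,0]],
    [[-0.26,0,0.1],[0,0.48,0]],
    [[-0.32,0,0.13],[0,0.6,0]],
    [[-0.37,0,0.16],[0,0.7,0]],
    [[-0.37,0,0.16],[0,0.76,0]],
    [[-0.37,0,0.16],[0,0.76,0]],
    [[-0.37,0,0.16],[0,0.76,0]],
    [[-0.37,0,0.16],[0,0.76,0]]
  ]
}}

```text
t: 55.18
tool_pos: [0.5407, -0.135, 0.1283]
orientation: [0.692, 0.693, 0.145, -0.143]
force: [0.4, 0.5, 0.8]
finger_gap: 0.0912
```

>>> {"api": "apply_moves", "payload": {
  "rows": [
    [[-0.07,0,0],[0,0.12,0]],
    [[-0.14,0,0],[0,0.24,0]],
    [[-0.2,0,0],[0,0.36,0]],
    [[-0.26,0,0],[0,0.48,0]],
    [[-0.32,0,0],[0,0.6,0]],
    [[-0.37,0,0],[0,0.7,0]],
    [[-0.4,0,0.01],[0,0.76,0]],
    [[-0.4,0,0.01],[0,0.76,0]],
    [[-0.4,0,0.01],[0,0.76,0]],
    [[-0.4,0,0.01],[0,0.76,0]]
  ]
}}

```text
t: 56.02
tool_pos: [0.5409, -0.1714, 0.1117]
orientation: [0.652, 0.654, 0.273, -0.271]
force: [-0.1, -0.2, -0.1]
finger_gap: 0.0915
```

```bash
cat >> h.py <<'E'
def lying(x,y):
    im,d,P=snap('wrist','wl');W=cloud(d,P)
    m=(W[...,2]>.052)&(W[...,2]<.075)&(abs(W[...,0]-x)<.08)&(abs(W[...,1]-y)<.08)
    hsv=cv2.cvtColor(im,cv2.COLOR_RGB2HSV); m&=(hsv[...,1]>120)
    m=cv2.morphologyEx(m.astype(np.uint8),cv2.MORPH_OPEN,np.ones((3,3)))>0
    print(m.sum(),rect(m,W),np.nanmedian(W[m][:,2]))
E
python3 - <<'E'
from h import *
st()
lying(.54,-.092)
C=[.5405,-.092,.033]
plan([(C,T(90,45,1),0)])
E
cp pics/wl.png pics/w14.png
```

```text
t 56.02 p [ 0.5409 -0.1714  0.1117] q [ 0.652  0.654  0.273 -0.271] F [-0.1 -0.2 -0.1] T [-0.47 -0.01 -0.02] gap 0.0915 
qpos [-0.7413  0.8065  1.3754  0.5521  1.5578 -0.9253]
7745 (array([540., -93.]), array([60.4, 85.2]), 0.5819348692893982) 0.06198608428131185
-> [ 0.54  -0.086  0.027] q [-0.64  0.89  1.53  0.63  1.32 -0.99]
    [[0.0, -0.0, 0.6], [0.0, -0.0, 0.0]]
    [[0.0, -0.0, 0.6], [0.0, -0.0, 0.0]]
```

View pics/w14.png

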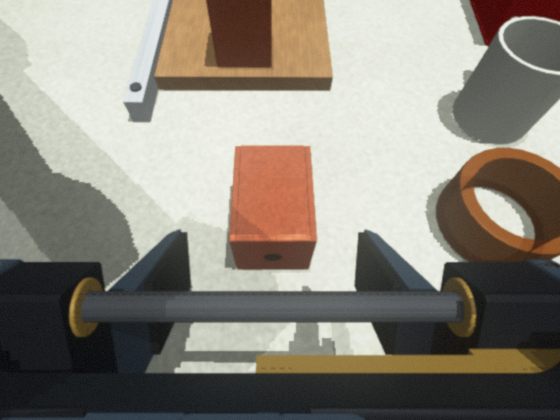

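>>> {"api": "apply_moves", "payload": {
  "rows": [
    [[0,0,0.1],[0,0,0]],
    [[0,0,0.2],[0,0,0]],
    [[0,0,0.3],[0,0,0]],
    [[0,0,0.4],[0,0,0]],
    [[0,0,0.5],[0,0,0]],
    [[0,0,0.6],[0,0,0]],
    [[0,0,0.7],[0,0,0]],
    [[0,0,0.8],[0,0,0]],
    [[0,0,0.9],[0,0,0]],
    [[0,0,1],[0,0,0]]
  ]
}}

```text
t: 56.9
tool_pos: [0.541, -0.1005, 0.0402]
orientation: [0.652, 0.653, 0.273, -0.271]
force: [0.3, 0.2, -0.2]
finger_gap: 0.0911
```

>>> {"api": "apply_moves", "payload": {
  "rows": [
    [[0,0,0.05],[0,0,0]],
    [[0,0,0.1],[0,0,0]],
    [[0,0,0.15],[0,0,0]],
    [[0,0,0.19],[0,0,0]],
    [[0,0,0.19],[0,0,0]],
    [[0,0,0.19],[0,0,0]],
    [[0,0,0.19],[0,0,0]],
    [[0,0,0.19],[0,0,0]],
    [[0,0,0.19],[0,0,0]],
    [[0,0,0.19],[0,0,0]]
  ]
}}

```text
t: 57.73
tool_pos: [0.5411, -0.0879, 0.0276]
orientation: [0.652, 0.653, 0.273, -0.271]
force: [0.9, -0.2, 0.9]
finger_gap: 0.0913
```

>>> {"api": "apply_moves", "payload": {
  "rows": [
    [[0,0,0],[0,0,0]],
    [[0,0,0],[0,0,0]],
    [[0,0,0],[0,0,0]],
    [[0,0,0],[0,0,0]],
    [[0,0,0],[0,0,0]],
    [[0,0,0],[0,0,0]],
    [[0,0,0],[0,0,0]],
    [[0,0,0],[0,0,0]],
    [[0,0,0],[0,0,0]],
    [[0,0,0],[0,0,0]]
  ],
  "hand": -1,
  "grip_force": 30
}}

```text
t: 58.57
tool_pos: [0.5411, -0.0877, 0.0276]
orientation: [0.652, 0.653, 0.273, -0.271]
force: [0.7, -0.5, 1.3]
finger_gap: 0.0621
```

```bash
python3 - <<'E'
from h import *
st()
p,R=pose(); z=R.as_matrix()[:,2]; print('G',p-.008*z)
plan([([.54,-.06,.15],T(90,60,1),0),([.52,.05,.20],T(270,80,-1),0),([.509,.215,.20],T(270,45,-1),0),([.509,.215,.10],T(270,45,-1),0),([.509,.215,.066],T(270,45,-1),0)])
E
```

```text
t 58.57 p [ 0.5411 -0.0877  0.0276] q [ 0.652  0.653  0.273 -0.271] F [ 0.7 -0.5  1.3] T [-0.43  0.11  0.04] gap 0.0621 
qpos [-0.6432  0.8875  1.5262  0.6282  1.3253 -0.9931]
G [ 0.54109343 -0.09337854  0.03319899]
-> [ 0.54  -0.056  0.143] q [-0.5   0.59  1.58  0.48  1.28 -0.71]
    [[0.52, -0.0, -0.29], [0.0, -0.27, 0.0]]
    [[0.48, -0.0, -0.36], [0.0, -0.27, 0.0]]
-> [0.52  0.049 0.192] q [ 0.09  0.41  1.62 -0.19  1.13  0.18]
    [[0.58, -0.1, 0.05], [-0.0, -0.7, 0.0]]
    [[0.56, -0.1, -0.15], [-0.0, -0.7, 0.0]]
-> [0.509 0.209 0.194] q [ 0.64  0.7   1.33 -0.61  1.63  0.76]
    [[0.79, -0.06, -0.15], [-0.0, -0.61, 0.0]]
    [[0.71, -0.06, -0.38], [-0.0, -0.61, -0.0]]
-> [0.509 0.209 0.094] q [ 0.64  0.83  1.38 -0.61  1.49  0.87]
    [[0.71, 0.0, 0.71], [0.0, 0.0, 0.0]]
-> [0.509 0.209 0.06 ] q [ 0.64  0.88  1.39 -0.61  1.44  0.9 ]
    [[0.24, 0.0, 0.24], [0.0, 0.0, 0.0]]
```

>>> {"api": "apply_moves", "payload": {
  "rows": [
    [[0.06,0,-0.06],[0,0,0]],
    [[0.12,0,-0.12],[0,0,0]],
    [[0.2,0,-0.2],[0,0,0]],
    [[0.28,0,-0.25],[0,-0.03,0]],
    [[0.36,0,-0.29],[0,-0.08,0]],
    [[0.44,0,-0.29],[0,-0.15,0]],
    [[0.52,0,-0.29],[0,-0.22,0]],
    [[0.52,0,-0.29],[0,-0.27,0]],
    [[0.52,0,-0.29],[0,-0.27,0]],
    [[0.52,0,-0.29],[0,-0.27,0]]
  ]
}}

```text
t: 59.4
tool_pos: [0.541, -0.0716, 0.0854]
orientation: [0.669, 0.67, 0.229, -0.226]
force: [-0.2, -0.5, -2.9]
finger_gap: 0.0621
```

>>> {"api": "apply_moves", "payload": {
  "rows": [
    [[0.06,0,-0.05],[0,-0.03,0]],
    [[0.12,0,-0.1],[0,-0.06,0]],
    [[0.18,0,-0.15],[0,-0.1,0]],
    [[0.25,0,-0.2],[0,-0.14,0]],
    [[0.32,0,-0.25],[0,-0.18,0]],
    [[0.4,0,-0.3],[0,-0.22,0]],
    [[0.48,0,-0.36],[0,-0.27,0]],
    [[0.48,0,-0.36],[0,-0.27,0]],
    [[0.48,0,-0.36],[0,-0.27,0]],
    [[0.48,0,-0.36],[0,-0.27,0]]
  ]
}}

```text
t: 60.23
tool_pos: [0.5406, -0.0555, 0.1426]
orientation: [0.683, 0.684, 0.183, -0.181]
force: [0.3, -0.1, -3.3]
finger_gap: 0.062
```

>>> {"api": "apply_moves", "payload": {
  "rows": [
    [[0.07,-0.01,0],[0,-0.09,0]],
    [[0.14,-0.02,0.01],[0,-0.18,0]],
    [[0.21,-0.03,0.02],[0,-0.27,0]],
    [[0.28,-0.05,0.02],[0,-0.36,0]],
    [[0.36,-0.06,0.03],[0,-0.45,0]],
    [[0.44,-0.08,0.04],[0,-0.54,0]],
    [[0.52,-0.09,0.05],[0,-0.63,0]],
    [[0.58,-0.1,0.05],[0,-0.7,0]],
    [[0.58,-0.1,0.05],[0,-0.7,0]],
    [[0.58,-0.1,0.05],[0,-0.7,0]]
  ]
}}

```text
t: 61.07
tool_pos: [0.5303, -0.0024, 0.1667]
orientation: [0.704, 0.705, 0.061, -0.06]
force: [0.8, -0.4, -3.1]
finger_gap: 0.0622
```

>>> {"api": "apply_moves", "payload": {
  "rows": [
    [[0.07,-0.01,-0.02],[0,-0.09,0]],
    [[0.14,-0.02,-0.04],[0,-0.18,0]],
    [[0.21,-0.03,-0.06],[0,-0.27,0]],
    [[0.28,-0.05,-0.08],[0,-0.36,0]],
    [[0.36,-0.06,-0.1],[0,-0.45,0]],
    [[0.44,-0.08,-0.12],[0,-0.54,0]],
    [[0.52,-0.09,-0.14],[0,-0.63,0]],
    [[0.56,-0.1,-0.15],[0,-0.7,0]],
    [[0.56,-0.1,-0.15],[0,-0.7,0]],
    [[0.56,-0.1,-0.15],[0,-0.7,0]]
  ]
}}

```text
t: 61.9
tool_pos: [0.5203, 0.0498, 0.1906]
orientation: [0.704, 0.704, -0.062, 0.063]
force: [-0.3, -0.5, -3.0]
finger_gap: 0.0615
```

```bash
python3 - <<'E'
from h import *
st()
snap('scene','s15')
plan([([.509,.215,.20],T(270,45,-1),0),([.509,.215,.10],T(270,45,-1),0)])
E
```

```text
t 61.9 p [0.5203 0.0498 0.1906] q [ 0.704  0.704 -0.062  0.063] F [-0.3 -0.5 -3. ] T [ 0.15  0.06 -0.03] gap 0.0615 
qpos [ 0.0966  0.4084  1.6263 -0.1963  1.1302  0.1823]
-> [0.509 0.209 0.194] q [ 0.64  0.7   1.33 -0.61  1.63  0.76]
    [[0.78, -0.06, -0.16], [0.0, -0.61, -0.0]]
    [[0.7, -0.06, -0.39], [0.0, -0.61, -0.0]]
-> [0.509 0.209 0.094] q [ 0.64  0.83  1.38 -0.61  1.49  0.87]
    [[0.71, 0.0, 0.71], [0.0, 0.0, 0.0]]
```

View pics/s15.png

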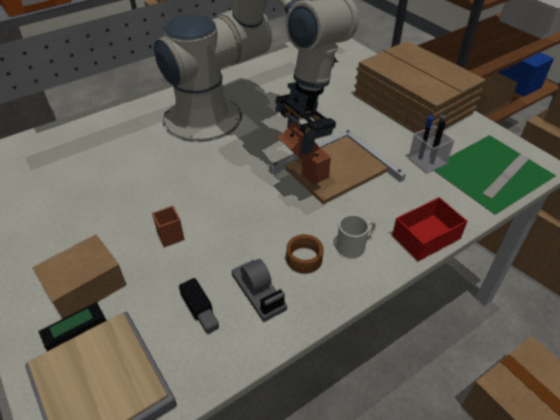

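>>> {"api": "apply_moves", "payload": {
  "rows": [
    [[0.09,-0.01,-0.02],[0,-0.07,0]],
    [[0.18,-0.01,-0.04],[0,-0.14,0]],
    [[0.28,-0.02,-0.06],[0,-0.22,0]],
    [[0.38,-0.03,-0.08],[0,-0.3,0]],
    [[0.48,-0.04,-0.1],[0,-0.38,0]],
    [[0.58,-0.05,-0.12],[0,-0.46,0]],
    [[0.68,-0.05,-0.14],[0,-0.54,0]],
    [[0.78,-0.06,-0.16],[0,-0.61,0]],
    [[0.78,-0.06,-0.16],[0,-0.61,0]],
    [[0.78,-0.06,-0.16],[0,-0.61,0]]
  ]
}}

```text
t: 62.78
tool_pos: [0.5145, 0.1292, 0.1924]
orientation: [0.687, 0.686, -0.169, 0.17]
force: [0.7, -0.2, -3.5]
finger_gap: 0.0618
```

>>> {"api": "apply_moves", "payload": {
  "rows": [
    [[0.09,-0.01,-0.05],[0,-0.07,0]],
    [[0.18,-0.01,-0.1],[0,-0.14,0]],
    [[0.28,-0.02,-0.16],[0,-0.22,0]],
    [[0.38,-0.03,-0.21],[0,-0.3,0]],
    [[0.48,-0.04,-0.27],[0,-0.38,0]],
    [[0.58,-0.05,-0.32],[0,-0.46,0]],
    [[0.66,-0.06,-0.36],[0,-0.54,0]],
    [[0.7,-0.06,-0.39],[0,-0.61,0]],
    [[0.7,-0.06,-0.39],[0,-0.61,0]],
    [[0.7,-0.06,-0.39],[0,-0.61,0]]
  ]
}}

```text
t: 63.62
tool_pos: [0.5088, 0.2087, 0.1946]
orientation: [0.653, 0.652, -0.271, 0.272]
force: [0.3, -0.1, -2.7]
finger_gap: 0.0618
```

```bash
python3 - <<'E'
from h import *
st()
plan([([.509,.215,.10],T(270,45,-1),0),([.509,.215,.0655],T(270,45,-1),0)])
E
```

```text
t 63.62 p [0.5088 0.2087 0.1946] q [ 0.653  0.652 -0.271  0.272] F [ 0.3 -0.1 -2.7] T [0.75 0.03 0.01] gap 0.0618 
qpos [ 0.6376  0.702   1.3304 -0.6079  1.634   0.7674]
-> [0.509 0.209 0.094] q [ 0.64  0.83  1.38 -0.61  1.49  0.87]
    [[0.71, 0.0, 0.7], [0.0, 0.0, -0.0]]
-> [0.509 0.209 0.06 ] q [ 0.64  0.88  1.39 -0.61  1.44  0.9 ]
    [[0.24, 0.0, 0.24], [0.0, 0.0, 0.0]]
```

>>> {"api": "apply_moves", "payload": {
  "rows": [
    [[0.08,0,0.08],[0,0,0]],
    [[0.16,0,0.16],[0,0,0]],
    [[0.25,0,0.25],[0,0,0]],
    [[0.35,0,0.35],[0,0,0]],
    [[0.45,0,0.45],[0,0,0]],
    [[0.54,0,0.54],[0,0,0]],
    [[0.62,0,0.62],[0,0,0]],
    [[0.68,0,0.68],[0,0,0]],
    [[0.71,0,0.71],[0,0,0]],
    [[0.71,0,0.71],[0,0,0]]
  ]
}}

```text
t: 64.45
tool_pos: [0.5086, 0.209, 0.0937]
orientation: [0.653, 0.652, -0.271, 0.273]
force: [-0.3, -0.5, -3.1]
finger_gap: 0.0624
```

>>> {"api": "apply_moves", "payload": {
  "rows": [
    [[0.04,0,0.04],[0,0,0]],
    [[0.08,0,0.08],[0,0,0]],
    [[0.12,0,0.12],[0,0,0]],
    [[0.15,0,0.15],[0,0,0]],
    [[0.18,0,0.18],[0,0,0]],
    [[0.2,0,0.2],[0,0,0]],
    [[0.22,0,0.22],[0,0,0]],
    [[0.23,0,0.23],[0,0,0]],
    [[0.24,0,0.24],[0,0,0]],
    [[0.24,0,0.24],[0,0,0]]
  ]
}}

```text
t: 65.28
tool_pos: [0.5089, 0.209, 0.0606]
orientation: [0.653, 0.652, -0.271, 0.273]
force: [0.1, -0.6, -2.5]
finger_gap: 0.0618
```

>>> {"api": "apply_moves", "payload": {
  "rows": [
    [[0.01,0,0.01],[0,0,0]],
    [[0.01,0,0.01],[0,0,0]],
    [[0.015,0,0.015],[0,0,0]],
    [[0.015,0,0.015],[0,0,0]],
    [[0.015,0,0.015],[0,0,0]],
    [[0.015,0,0.015],[0,0,0]],
    [[0.015,0,0.015],[0,0,0]],
    [[0.015,0,0.015],[0,0,0]],
    [[0.015,0,0.015],[0,0,0]],
    [[0.015,0,0.015],[0,0,0]]
  ]
}}

```text
t: 66.12
tool_pos: [0.509, 0.209, 0.0586]
orientation: [0.653, 0.652, -0.271, 0.273]
force: [0.3, 0.3, -2.0]
finger_gap: 0.0617
```

>>> {"api": "apply_moves", "payload": {
  "rows": [
    [[0,0,0],[0,0,0]],
    [[0,0,0],[0,0,0]],
    [[0,0,0],[0,0,0]],
    [[0,0,0],[0,0,0]],
    [[0,0,0],[0,0,0]],
    [[0,0,0],[0,0,0]],
    [[0,0,-0.1],[0,0,0]],
    [[0,0,-0.3],[0,0,0]],
    [[0,0,-0.6],[0,0,0]],
    [[0,0,-0.9],[0,0,0]]
  ],
  "hand": 1
}}

```text
t: 66.95
tool_pos: [0.5083, 0.2737, 0.1231]
orientation: [0.653, 0.652, -0.271, 0.273]
force: [-0.0, 0.4, -0.0]
finger_gap: 0.0909
```

```bash
python3 - <<'E'
from h import *
st()
im,d,P=snap('scene','s16');W=cloud(d,P); pots(W,im,.05,.12); pots(W,im,.095,.12)
B=[.461,-.3487,.046]
plan([([.52,.16,.26],T(270,65,-1),0),([.50,-.20,.26],T(82.5,70,1),0),(B,T(82.5,45,1),.11),(B,T(82.5,45,1),0)])
E
```

```text
t 66.95 p [0.5083 0.2737 0.1231] q [ 0.653  0.652 -0.271  0.273] F [-0.   0.4 -0. ] T [ 0.34 -0.01  0.05] gap 0.0909 
qpos [ 0.7113  0.8403  1.2425 -0.5701  1.6293  0.8499]
pot? [152 206] 528 [ 462.8 -350.7] [62.2 68.2] 82.6 zmax 0.091
pot? [240 259] 657 [ 752.5 -248.7] [51.6 72.4] 86.6 zmax 0.101
pot? [324 137] 334 [512.1 212. ] [71.1 69. ] 88.6 zmax 0.113
pot? [302 147] 355 [509.8 127. ] [68.6 67.7] 89.7 zmax 0.112
-> [0.52  0.157 0.253] q [ 0.43  0.46  1.41 -0.4   1.46  0.51]
    [[-0.88, 0.06, -0.01], [0.01, 0.35, -0.0]]
    [[-0.86, 0.05, -0.17], [0.01, 0.35, -0.0]]
-> [ 0.5   -0.197  0.252] q [-0.68  0.42  1.46  0.3   1.46 -0.61]
    [[-0.8, -0.05, 0.37], [0.0, 0.39, 0.07]]
    [[-0.86, -0.02, 0.21], [0.0, 0.39, 0.07]]
    [[-0.89, 0.01, 0.04], [0.0, 0.39, 0.07]]
    [[-0.88, 0.04, -0.13], [0.0, 0.39, 0.07]]
-> [ 0.452 -0.42   0.118] q [-1.08  0.92  1.06  0.44  1.82 -0.99]
    [[-0.87, -0.06, 0.16], [0.0, 0.29, 0.0]]
    [[-0.88, -0.06, 0.03], [0.0, 0.29, -0.0]]
    [[-0.88, -0.06, -0.09], [0.0, 0.29, -0.0]]
-> [ 0.462 -0.343  0.04 ] q [-1.02  0.95  1.27  0.46  1.59 -1.04]
    [[0.0, -0.0, 0.55], [0.0, 0.0, 0.0]]
    [[0.0, -0.0, 0.55], [0.0, 0.0, 0.0]]
```

View pics/s16.png

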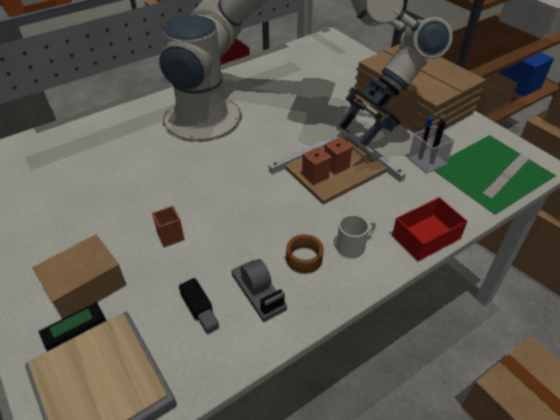

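>>> {"api": "apply_moves", "payload": {
  "rows": [
    [[-0.1,0,-0.1],[0,0.03,0]],
    [[-0.2,0,-0.12],[0,0.07,0]],
    [[-0.35,0.02,-0.1],[0,0.12,0]],
    [[-0.5,0.03,-0.08],[0,0.18,0]],
    [[-0.7,0.05,-0.04],[0,0.25,0]],
    [[-0.88,0.06,-0.01],[0.01,0.35,0]],
    [[-0.88,0.06,-0.01],[0.01,0.35,0]],
    [[-0.88,0.06,-0.01],[0.01,0.35,0]],
    [[-0.88,0.06,-0.01],[0.01,0.35,0]],
    [[-0.88,0.06,-0.01],[0.01,0.35,0]]
  ]
}}

```text
t: 67.83
tool_pos: [0.5142, 0.2117, 0.1847]
orientation: [0.675, 0.673, -0.215, 0.213]
force: [0.2, 0.3, 0.8]
finger_gap: 0.0913
```

>>> {"api": "apply_moves", "payload": {
  "rows": [
    [[-0.14,0.01,-0.03],[0,0.06,0]],
    [[-0.28,0.02,-0.06],[0,0.12,0]],
    [[-0.42,0.03,-0.09],[0,0.18,0]],
    [[-0.56,0.04,-0.12],[0,0.24,0]],
    [[-0.7,0.05,-0.15],[0,0.3,0]],
    [[-0.86,0.05,-0.17],[0.01,0.35,0]],
    [[-0.86,0.05,-0.17],[0.01,0.35,0]],
    [[-0.86,0.05,-0.17],[0.01,0.35,0]],
    [[-0.86,0.05,-0.17],[0.01,0.35,0]],
    [[-0.86,0.05,-0.17],[0.01,0.35,0]]
  ]
}}

```text
t: 68.67
tool_pos: [0.519, 0.1519, 0.2475]
orientation: [0.691, 0.689, -0.157, 0.152]
force: [-0.1, 0.2, -1.5]
finger_gap: 0.0912
```

>>> {"api": "apply_moves", "payload": {
  "rows": [
    [[-0.13,-0.01,0.06],[0,0.06,0.01]],
    [[-0.26,-0.02,0.12],[0,0.13,0.02]],
    [[-0.4,-0.03,0.18],[0,0.2,0.03]],
    [[-0.53,-0.03,0.24],[0,0.26,0.05]],
    [[-0.67,-0.04,0.3],[0,0.33,0.06]],
    [[-0.8,-0.05,0.37],[0,0.39,0.07]],
    [[-0.8,-0.05,0.37],[0,0.39,0.07]],
    [[-0.8,-0.05,0.37],[0,0.39,0.07]],
    [[-0.8,-0.05,0.37],[0,0.39,0.07]],
    [[-0.8,-0.05,0.37],[0,0.39,0.07]]
  ]
}}

```text
t: 69.5
tool_pos: [0.5139, 0.064, 0.2488]
orientation: [0.715, 0.688, -0.086, 0.087]
force: [-0.5, -0.2, 0.6]
finger_gap: 0.091
```

>>> {"api": "apply_moves", "payload": {
  "rows": [
    [[-0.14,0,0.03],[0,0.06,0.01]],
    [[-0.28,-0.01,0.07],[0,0.13,0.02]],
    [[-0.42,-0.01,0.1],[0,0.2,0.03]],
    [[-0.56,-0.01,0.14],[0,0.26,0.05]],
    [[-0.7,-0.02,0.17],[0,0.33,0.06]],
    [[-0.86,-0.02,0.21],[0,0.39,0.07]],
    [[-0.86,-0.02,0.21],[0,0.39,0.07]],
    [[-0.86,-0.02,0.21],[0,0.39,0.07]],
    [[-0.86,-0.02,0.21],[0,0.39,0.07]],
    [[-0.86,-0.02,0.21],[0,0.39,0.07]]
  ]
}}

```text
t: 70.33
tool_pos: [0.5085, -0.0243, 0.2495]
orientation: [0.732, 0.681, -0.014, 0.021]
force: [0.2, 0.4, -0.4]
finger_gap: 0.0912
```

>>> {"api": "apply_moves", "payload": {
  "rows": [
    [[-0.14,0,0.01],[0,0.06,0.01]],
    [[-0.28,0,0.01],[0,0.13,0.02]],
    [[-0.42,0,0.02],[0,0.2,0.03]],
    [[-0.56,0.01,0.03],[0,0.26,0.05]],
    [[-0.7,0.01,0.03],[0,0.33,0.06]],
    [[-0.89,0.01,0.04],[0,0.39,0.07]],
    [[-0.89,0.01,0.04],[0,0.39,0.07]],
    [[-0.89,0.01,0.04],[0,0.39,0.07]],
    [[-0.89,0.01,0.04],[0,0.39,0.07]],
    [[-0.89,0.01,0.04],[0,0.39,0.07]]
  ]
}}

```text
t: 71.17
tool_pos: [0.503, -0.1131, 0.25]
orientation: [0.742, 0.667, 0.058, -0.045]
force: [0.4, 1.2, 0.2]
finger_gap: 0.0909
```

>>> {"api": "apply_moves", "payload": {
  "rows": [
    [[-0.14,0,-0.02],[0,0.06,0.01]],
    [[-0.28,0.01,-0.04],[0,0.13,0.02]],
    [[-0.42,0.02,-0.06],[0,0.2,0.03]],
    [[-0.56,0.02,-0.08],[0,0.26,0.05]],
    [[-0.7,0.03,-0.1],[0,0.33,0.06]],
    [[-0.88,0.04,-0.13],[0,0.39,0.07]],
    [[-0.88,0.04,-0.13],[0,0.39,0.07]],
    [[-0.88,0.04,-0.13],[0,0.39,0.07]],
    [[-0.88,0.04,-0.13],[0,0.39,0.07]],
    [[-0.88,0.04,-0.13],[0,0.39,0.07]]
  ]
}}

```text
t: 72.0
tool_pos: [0.4974, -0.2019, 0.2503]
orientation: [0.744, 0.646, 0.129, -0.111]
force: [-1.2, 0.0, 0.2]
finger_gap: 0.0912
```

```bash
cat >> h.py <<'E'
def boardm(W,im):
    hsv=cv2.cvtColor(im,cv2.COLOR_RGB2HSV)
    m=(hsv[...,0]>8)&(hsv[...,0]<22)&(hsv[...,1]>70)&(W[...,2]>.01)&(W[...,2]<.028)
    m=cv2.morphologyEx(m.astype(np.uint8),cv2.MORPH_OPEN,np.ones((5,5)))
    n,l,s_,_=cv2.connectedComponentsWithStats(m); i=1+np.argmax(s_[1:,4]); print('board',s_[i],rect(l==i,W))
E
python3 - <<'E'
from h import *
st()
im,d,P=snap('top','top17');W=cloud(d,P); pots(W,im,.05,.12); boardm(W,im)
B=[.461,-.3487,.046]
plan([(B,T(82.5,45,1),.11),(B,T(82.5,45,1),0)])
E
```

```text
t 72.0 p [ 0.4974 -0.2019  0.2503] q [ 0.744  0.646  0.129 -0.111] F [-1.2  0.   0.2] T [-0.24  0.12  0.03] gap 0.0912 
qpos [-0.6838  0.4172  1.4647  0.2938  1.4451 -0.608 ]
pot? [343 150] 508 [ 749.9 -246.8] [50.3 67.7] 87.5 zmax 0.099
pot? [169 238] 649 [510.6 212.9] [63.2 59.8] 89.9 zmax 0.109
pot? [201 238] 619 [508.8 128.5] [61.3 63.2] 0.5 zmax 0.109
board [ 143  216   93   70 4828] (array([508.7, 212.6]), array([259.9, 195.8]), 89.69107818603516)
-> [ 0.452 -0.42   0.118] q [-1.08  0.92  1.06  0.44  1.82 -0.99]
    [[-0.85, -0.05, 0.17], [0.0, 0.3, -0.0]]
    [[-0.86, -0.05, 0.04], [0.0, 0.3, -0.0]]
    [[-0.86, -0.05, -0.09], [0.0, 0.3, -0.0]]
-> [ 0.462 -0.343  0.04 ] q [-1.02  0.95  1.27  0.46  1.59 -1.04]
    [[0.0, -0.0, 0.55], [0.0, 0.0, 0.0]]
    [[0.0, -0.0, 0.55], [0.0, 0.0, 0.0]]
```

View pics/top17.png

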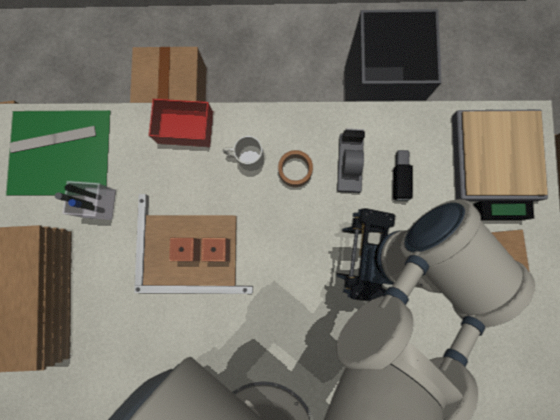

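>>> {"api": "apply_moves", "payload": {
  "rows": [
    [[-0.14,-0.01,0.03],[0,0.05,0]],
    [[-0.28,-0.02,0.06],[0,0.1,0]],
    [[-0.42,-0.03,0.09],[0,0.15,0]],
    [[-0.56,-0.03,0.12],[0,0.2,0]],
    [[-0.7,-0.04,0.14],[0,0.25,0]],
    [[-0.85,-0.05,0.17],[0,0.3,0]],
    [[-0.85,-0.05,0.17],[0,0.3,0]],
    [[-0.85,-0.05,0.17],[0,0.3,0]],
    [[-0.85,-0.05,0.17],[0,0.3,0]],
    [[-0.85,-0.05,0.17],[0,0.3,0]]
  ]
}}

```text
t: 72.88
tool_pos: [0.4823, -0.2752, 0.2063]
orientation: [0.732, 0.636, 0.184, -0.158]
force: [0.1, -0.0, 0.2]
finger_gap: 0.091
```

>>> {"api": "apply_moves", "payload": {
  "rows": [
    [[-0.14,-0.01,0.01],[0,0.05,0]],
    [[-0.28,-0.02,0.01],[0,0.1,0]],
    [[-0.42,-0.03,0.02],[0,0.15,0]],
    [[-0.56,-0.03,0.03],[0,0.2,0]],
    [[-0.7,-0.04,0.03],[0,0.25,0]],
    [[-0.86,-0.05,0.04],[0,0.3,0]],
    [[-0.86,-0.05,0.04],[0,0.3,0]],
    [[-0.86,-0.05,0.04],[0,0.3,0]],
    [[-0.86,-0.05,0.04],[0,0.3,0]],
    [[-0.86,-0.05,0.04],[0,0.3,0]]
  ]
}}

```text
t: 73.72
tool_pos: [0.467, -0.3477, 0.1624]
orientation: [0.716, 0.623, 0.239, -0.205]
force: [-0.2, -0.5, 0.3]
finger_gap: 0.0915
```

>>> {"api": "apply_moves", "payload": {
  "rows": [
    [[-0.14,-0.01,-0.01],[0,0.05,0]],
    [[-0.28,-0.02,-0.03],[0,0.1,0]],
    [[-0.42,-0.03,-0.04],[0,0.15,0]],
    [[-0.56,-0.03,-0.06],[0,0.2,0]],
    [[-0.7,-0.04,-0.07],[0,0.25,0]],
    [[-0.86,-0.05,-0.09],[0,0.3,0]],
    [[-0.86,-0.05,-0.09],[0,0.3,0]],
    [[-0.86,-0.05,-0.09],[0,0.3,0]],
    [[-0.86,-0.05,-0.09],[0,0.3,0]],
    [[-0.86,-0.05,-0.09],[0,0.3,0]]
  ]
}}

```text
t: 74.55
tool_pos: [0.4517, -0.4206, 0.1183]
orientation: [0.697, 0.605, 0.292, -0.251]
force: [0.3, 0.6, -0.6]
finger_gap: 0.0913
```

```bash
python3 - <<'E'
from h import *
st()
im,d,P=snap('wrist','w18');W=cloud(d,P)
m=(W[...,2]>.075)&(W[...,2]<.095)&(abs(W[...,0]-.461)<.07)&(abs(W[...,1]+.349)<.07)
print(m.sum(),rect(m,W),np.nanmedian(W[m][:,2]))
B=[.461,-.3487,.046]
plan([(B,T(82.5,45,1),0)])
E
```

```text
t 74.55 p [ 0.4517 -0.4206  0.1183] q [ 0.697  0.605  0.292 -0.251] F [ 0.3  0.6 -0.6] T [-0.45  0.08 -0.  ] gap 0.0913 
qpos [-1.0843  0.9164  1.0638  0.4468  1.82   -0.9828]
3257 (array([ 459.6, -350.3]), array([63.4, 62.1]), 83.00086975097656) 0.08447488774230398
-> [ 0.462 -0.343  0.04 ] q [-1.02  0.95  1.27  0.46  1.59 -1.04]
    [[-0.0, -0.01, 0.55], [0.01, -0.0, -0.01]]
    [[-0.0, -0.0, 0.55], [0.01, -0.0, -0.01]]
```

View pics/w18.png

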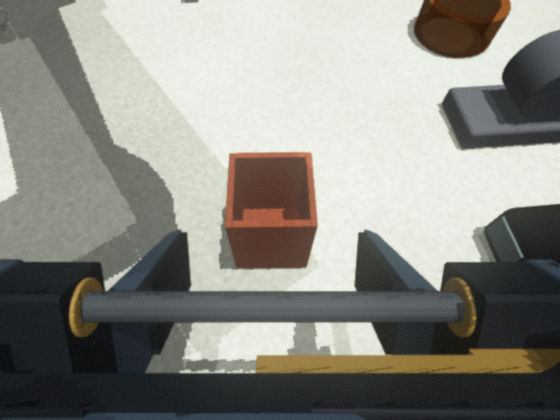

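>>> {"api": "apply_moves", "payload": {
  "rows": [
    [[0,0,0.1],[0,0,0]],
    [[0,0,0.2],[0,0,0]],
    [[0,0,0.3],[0,0,0]],
    [[0,0,0.4],[0,0,0]],
    [[0,0,0.5],[0,0,0]],
    [[0,0,0.6],[0,0,0]],
    [[0,0,0.7],[0,0,0]],
    [[0,0,0.8],[0,0,0]],
    [[0,0,0.9],[0,0,0]],
    [[0,0,1],[0,0,0]]
  ]
}}

```text
t: 75.43
tool_pos: [0.4615, -0.3503, 0.0462]
orientation: [0.697, 0.605, 0.292, -0.252]
force: [-0.1, -0.1, 0.3]
finger_gap: 0.0913
```

>>> {"api": "apply_moves", "payload": {
  "rows": [
    [[0,0,0.05],[0,0,0]],
    [[0,0,0.09],[0,0,0]],
    [[0,0,0.09],[0,0,0]],
    [[0,0,0.09],[0,0,0]],
    [[0,0,0.09],[0,0,0]],
    [[0,0,0.09],[0,0,0]],
    [[0,0,0.09],[0,0,0]],
    [[0,0,0.09],[0,0,0]],
    [[0,0,0.09],[0,0,0]],
    [[0,0,0.09],[0,0,0]]
  ]
}}

```text
t: 76.27
tool_pos: [0.4623, -0.3448, 0.0407]
orientation: [0.697, 0.605, 0.292, -0.252]
force: [0.3, -1.1, -0.1]
finger_gap: 0.0916
```

>>> {"api": "apply_moves", "payload": {
  "rows": [
    [[0,0,0],[0,0,0]],
    [[0,0,0],[0,0,0]],
    [[0,0,0],[0,0,0]],
    [[0,0,0],[0,0,0]],
    [[0,0,0],[0,0,0]],
    [[0,0,0],[0,0,0]],
    [[0,0,0],[0,0,0]],
    [[0,0,0],[0,0,0]],
    [[0,0,0],[0,0,0]],
    [[0,0,0],[0,0,0]]
  ],
  "hand": -1,
  "grip_force": 30
}}

```text
t: 77.1
tool_pos: [0.4623, -0.3446, 0.0407]
orientation: [0.697, 0.605, 0.292, -0.252]
force: [0.1, -0.4, 0.1]
finger_gap: 0.0622
```

```bash
python3 - <<'E'
from h import *
st()
p,R=pose(); z=R.as_matrix()[:,2]; print('G',p-.008*z)
plan([([.475,-.30,.14],T(84,65,1),0),([.54,-.085,.14],T(270,45,-1),0),([.54,-.085,.045],T(270,45,-1),0)])
E
```

```text
t 77.1 p [ 0.4623 -0.3446  0.0407] q [ 0.697  0.605  0.292 -0.252] F [ 0.1 -0.4  0.1] T [-0.31  0.26  0.09] gap 0.0622 
qpos [-1.0223  0.9473  1.2641  0.4715  1.5898 -1.0361]
G [ 0.4614805  -0.3502774   0.04629659]
-> [ 0.475 -0.297  0.133] q [-0.86  0.64  1.44  0.32  1.37 -0.87]
    [[1.0, 0.06, -0.3], [0.05, -0.71, -0.06]]
-> [ 0.54  -0.091  0.134] q [ 0.17  0.66  1.69 -0.87  1.15  0.69]
    [[0.64, 0.14, 0.29], [-0.01, -0.81, -0.07]]
    [[0.7, 0.17, 0.02], [-0.01, -0.81, -0.07]]
    [[0.64, 0.19, -0.26], [-0.01, -0.81, -0.07]]
-> [ 0.54  -0.091  0.039] q [ 0.17  0.82  1.72 -0.95  1.03  0.86]
    [[0.67, 0.0, 0.67], [0.0, 0.0, 0.0]]
```

>>> {"api": "apply_moves", "payload": {
  "rows": [
    [[0.07,0,-0.07],[0,0,0]],
    [[0.15,0,-0.15],[0,0,0]],
    [[0.25,0,-0.25],[0,0,0]],
    [[0.36,0.01,-0.32],[0,-0.08,0]],
    [[0.48,0.02,-0.33],[0.01,-0.18,-0.01]],
    [[0.6,0.03,-0.33],[0.02,-0.3,-0.02]],
    [[0.75,0.04,-0.32],[0.03,-0.42,-0.03]],
    [[0.88,0.05,-0.31],[0.04,-0.54,-0.04]],
    [[1,0.06,-0.3],[0.05,-0.65,-0.05]],
    [[1,0.06,-0.3],[0.05,-0.71,-0.06]]
  ]
}}

```text
t: 77.93
tool_pos: [0.476, -0.2956, 0.1364]
orientation: [0.725, 0.655, 0.16, -0.143]
force: [1.0, 0.0, -2.1]
finger_gap: 0.0619
```

>>> {"api": "apply_moves", "payload": {
  "rows": [
    [[0.08,0.02,0.04],[0,-0.1,-0.01]],
    [[0.16,0.04,0.07],[0,-0.2,-0.02]],
    [[0.24,0.05,0.11],[0,-0.3,-0.03]],
    [[0.32,0.07,0.14],[0,-0.4,-0.04]],
    [[0.4,0.09,0.18],[0,-0.5,-0.05]],
    [[0.48,0.11,0.22],[0,-0.6,-0.06]],
    [[0.56,0.12,0.25],[0,-0.7,-0.06]],
    [[0.64,0.14,0.29],[-0.01,-0.81,-0.07]],
    [[0.64,0.14,0.29],[-0.01,-0.81,-0.07]],
    [[0.64,0.14,0.29],[-0.01,-0.81,-0.07]]
  ]
}}

```text
t: 78.77
tool_pos: [0.4964, -0.2275, 0.135]
orientation: [0.731, 0.682, 0.016, -0.006]
force: [-0.1, -0.6, -2.1]
finger_gap: 0.0623
```

>>> {"api": "apply_moves", "payload": {
  "rows": [
    [[0.09,0.02,0],[0,-0.1,-0.01]],
    [[0.18,0.04,0],[0,-0.2,-0.02]],
    [[0.26,0.06,0.01],[0,-0.3,-0.03]],
    [[0.35,0.08,0.01],[0,-0.4,-0.04]],
    [[0.44,0.1,0.01],[0,-0.5,-0.05]],
    [[0.53,0.13,0.02],[0,-0.6,-0.06]],
    [[0.61,0.15,0.02],[0,-0.7,-0.06]],
    [[0.7,0.17,0.02],[-0.01,-0.81,-0.07]],
    [[0.7,0.17,0.02],[-0.01,-0.81,-0.07]],
    [[0.7,0.17,0.02],[-0.01,-0.81,-0.07]]
  ]
}}

```text
t: 79.6
tool_pos: [0.5182, -0.1597, 0.1342]
orientation: [0.708, 0.682, -0.13, 0.132]
force: [0.4, 0.3, -2.0]
finger_gap: 0.0623
```

>>> {"api": "apply_moves", "payload": {
  "rows": [
    [[0.08,0.02,-0.03],[0,-0.1,-0.01]],
    [[0.16,0.05,-0.06],[0,-0.2,-0.02]],
    [[0.24,0.07,-0.1],[0,-0.3,-0.03]],
    [[0.32,0.1,-0.13],[0,-0.4,-0.04]],
    [[0.4,0.12,-0.16],[0,-0.5,-0.05]],
    [[0.48,0.14,-0.2],[0,-0.6,-0.06]],
    [[0.56,0.17,-0.23],[0,-0.7,-0.06]],
    [[0.64,0.19,-0.26],[-0.01,-0.81,-0.07]],
    [[0.64,0.19,-0.26],[-0.01,-0.81,-0.07]],
    [[0.64,0.19,-0.26],[-0.01,-0.81,-0.07]]
  ]
}}

```text
t: 80.43
tool_pos: [0.5394, -0.092, 0.1346]
orientation: [0.655, 0.654, -0.27, 0.265]
force: [0.4, -1.2, -2.1]
finger_gap: 0.0622
```

```bash
python3 - <<'E'
from h import *
st()
snap('scene','s19')
plan([([.54,-.085,.045],T(270,45,-1),0),([.54,-.085,.032],T(270,45,-1),0)])
E
```

```text
t 80.43 p [ 0.5394 -0.092   0.1346] q [ 0.655  0.654 -0.27   0.265] F [ 0.4 -1.2 -2.1] T [ 0.66 -0.01 -0.08] gap 0.0622 
qpos [ 0.1597  0.6552  1.6827 -0.8595  1.1493  0.6717]
-> [ 0.54  -0.091  0.039] q [ 0.17  0.82  1.72 -0.95  1.03  0.86]
    [[0.68, 0.01, 0.67], [-0.01, -0.02, -0.0]]
-> [ 0.54  -0.091  0.026] q [ 0.17  0.84  1.72 -0.96  1.02  0.88]
    [[0.09, 0.0, 0.09], [0.0, 0.0, 0.0]]
```

View pics/s19.png

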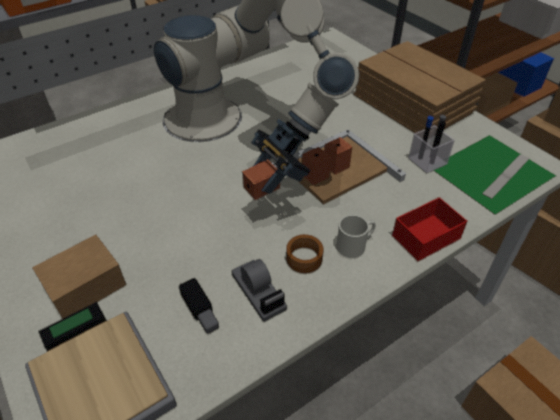

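>>> {"api": "apply_moves", "payload": {
  "rows": [
    [[0.07,0,0.07],[0,0,0]],
    [[0.14,0,0.14],[0,0,0]],
    [[0.22,0,0.22],[0,0,0]],
    [[0.31,0,0.31],[0,0,0]],
    [[0.4,0.01,0.4],[0,-0.01,0]],
    [[0.48,0.01,0.48],[0,-0.01,0]],
    [[0.56,0.01,0.56],[0,-0.01,0]],
    [[0.63,0.01,0.63],[-0.01,-0.02,0]],
    [[0.68,0.01,0.67],[-0.01,-0.02,0]],
    [[0.68,0.01,0.67],[-0.01,-0.02,0]]
  ]
}}

```text
t: 81.32
tool_pos: [0.5395, -0.0902, 0.038]
orientation: [0.652, 0.653, -0.273, 0.271]
force: [-0.1, 0.9, -1.5]
finger_gap: 0.0621
```

>>> {"api": "apply_moves", "payload": {
  "rows": [
    [[0.02,0,0.02],[0,0,0]],
    [[0.04,0,0.04],[0,0,0]],
    [[0.05,0,0.05],[0,0,0]],
    [[0.06,0,0.06],[0,0,0]],
    [[0.07,0,0.07],[0,0,0]],
    [[0.08,0,0.08],[0,0,0]],
    [[0.09,0,0.09],[0,0,0]],
    [[0.1,0,0.1],[0,0,0]],
    [[0.1,0,0.1],[0,0,0]],
    [[0.1,0,0.1],[0,0,0]]
  ]
}}

```text
t: 82.15
tool_pos: [0.5401, -0.0904, 0.0254]
orientation: [0.653, 0.653, -0.272, 0.272]
force: [-0.2, 0.1, -2.4]
finger_gap: 0.0619
```

>>> {"api": "apply_moves", "payload": {
  "rows": [
    [[0,0,0],[0,0,0]],
    [[0,0,0],[0,0,0]],
    [[0,0,0],[0,0,0]],
    [[0,0,0],[0,0,0]],
    [[0,0,0],[0,0,0]],
    [[0,0,0],[0,0,0]],
    [[0,0,-0.1],[0,0,0]],
    [[0,0,-0.2],[0,0,0]],
    [[0,0,-0.4],[0,0,0]],
    [[0,0,-0.6],[0,0,0]]
  ],
  "hand": 1
}}

```text
t: 82.98
tool_pos: [0.5399, -0.0468, 0.0687]
orientation: [0.653, 0.653, -0.272, 0.271]
force: [0.6, -0.9, 0.3]
finger_gap: 0.0912
```

```bash
python3 - <<'E'
from h import *
st()
C=[.54,-.089,.033]
plan([([.54,-.06,.17],T(270,70,-1),0),(C,T(90,45,1),.12)])
E
```

```text
t 82.98 p [ 0.5399 -0.0468  0.0687] q [ 0.653  0.653 -0.272  0.271] F [ 0.6 -0.9  0.3] T [ 0.37  0.01 -0.  ] gap 0.0912 
qpos [ 0.2436  0.7786  1.6767 -0.871   1.1198  0.8174]
-> [ 0.54  -0.063  0.162] q [-0.01  0.48  1.65 -0.41  1.05  0.2 ]
    [[-0.78, 0.0, -0.55], [-0.0, 0.88, 0.0]]
-> [ 0.54  -0.168  0.112] q [-0.74  0.8   1.38  0.55  1.55 -0.92]
    [[-0.27, 0.0, 0.28], [0.0, 0.76, -0.0]]
    [[-0.36, 0.0, 0.16], [0.0, 0.76, -0.0]]
    [[-0.39, 0.0, 0.01], [-0.0, 0.76, -0.0]]
```

Same regrasp swing as before.

>>> {"api": "apply_moves", "payload": {
  "rows": [
    [[-0.07,0,-0.1],[0,0,0]],
    [[-0.15,0,-0.2],[0,0.05,0]],
    [[-0.25,0,-0.3],[0,0.15,0]],
    [[-0.35,0,-0.4],[0,0.3,0]],
    [[-0.5,0,-0.5],[0,0.45,0]],
    [[-0.65,0,-0.54],[0,0.6,0]],
    [[-0.78,0,-0.55],[0,0.75,0]],
    [[-0.78,0,-0.55],[0,0.88,0]],
    [[-0.78,0,-0.55],[0,0.88,0]],
    [[-0.78,0,-0.55],[0,0.88,0]]
  ]
}}

```text
t: 83.82
tool_pos: [0.54, -0.0644, 0.1627]
orientation: [0.697, 0.696, -0.123, 0.123]
force: [-0.1, 0.5, -0.0]
finger_gap: 0.0907
```

>>> {"api": "apply_moves", "payload": {
  "rows": [
    [[-0.05,0,0.03],[0,0.12,0]],
    [[-0.1,0,0.08],[0,0.24,0]],
    [[-0.15,0,0.14],[0,0.36,0]],
    [[-0.2,0,0.2],[0,0.48,0]],
    [[-0.25,0,0.25],[0,0.6,0]],
    [[-0.27,0,0.28],[0,0.7,0]],
    [[-0.27,0,0.28],[0,0.76,0]],
    [[-0.27,0,0.28],[0,0.76,0]],
    [[-0.27,0,0.28],[0,0.76,0]],
    [[-0.27,0,0.28],[0,0.76,0]]
  ]
}}

```text
t: 84.65
tool_pos: [0.5398, -0.0977, 0.1443]
orientation: [0.707, 0.707, 0.01, -0.011]
force: [0.4, -0.1, -0.3]
finger_gap: 0.0914
```

>>> {"api": "apply_moves", "payload": {
  "rows": [
    [[-0.07,0,0.03],[0,0.12,0]],
    [[-0.14,0,0.05],[0,0.24,0]],
    [[-0.2,0,0.08],[0,0.36,0]],
    [[-0.26,0,0.1],[0,0.48,0]],
    [[-0.32,0,0.13],[0,0.6,0]],
    [[-0.36,0,0.16],[0,0.7,0]],
    [[-0.36,0,0.16],[0,0.76,0]],
    [[-0.36,0,0.16],[0,0.76,0]],
    [[-0.36,0,0.16],[0,0.76,0]],
    [[-0.36,0,0.16],[0,0.76,0]]
  ]
}}

```text
t: 85.48
tool_pos: [0.5401, -0.1332, 0.1279]
orientation: [0.692, 0.693, 0.143, -0.144]
force: [0.4, 0.1, -0.3]
finger_gap: 0.0916
```

>>> {"api": "apply_moves", "payload": {
  "rows": [
    [[-0.07,0,0],[0,0.12,0]],
    [[-0.14,0,0],[0,0.24,0]],
    [[-0.2,0,0],[0,0.36,0]],
    [[-0.26,0,0],[0,0.48,0]],
    [[-0.32,0,0],[0,0.6,0]],
    [[-0.37,0,0],[0,0.7,0]],
    [[-0.39,0,0.01],[0,0.76,0]],
    [[-0.39,0,0.01],[0,0.76,0]],
    [[-0.39,0,0.01],[0,0.76,0]],
    [[-0.39,0,0.01],[0,0.76,0]]
  ]
}}

```text
t: 86.32
tool_pos: [0.5403, -0.1687, 0.1116]
orientation: [0.653, 0.653, 0.271, -0.272]
force: [0.4, 0.1, 0.7]
finger_gap: 0.0913
```

```bash
python3 - <<'E'
from h import *
st()
lying(.54,-.089)
C=[.54,-.089,.033]
plan([(C,T(90,45,1),0)])
E
cp pics/wl.png pics/w20.png
```

```text
t 86.32 p [ 0.5403 -0.1687  0.1116] q [ 0.653  0.653  0.271 -0.272] F [0.4 0.1 0.7] T [-0.45 -0.02 -0.04] gap 0.0913 
qpos [-0.738   0.8051  1.3796  0.5519  1.5557 -0.9215]
7690 (array([539. , -89.5]), array([84.8, 60.7]), 89.99405670166016) 0.06198955532934127
-> [ 0.54  -0.083  0.027] q [-0.64  0.88  1.53  0.63  1.32 -0.99]
    [[0.0, -0.0, 0.6], [-0.0, -0.0, 0.0]]
    [[0.0, -0.0, 0.6], [-0.0, -0.0, 0.0]]
```

View pics/w20.png

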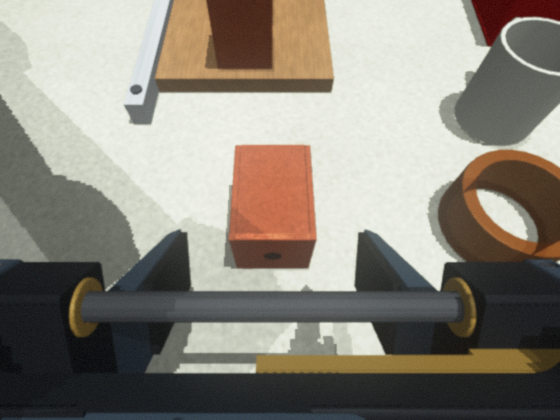

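>>> {"api": "apply_moves", "payload": {
  "rows": [
    [[0,0,0.1],[0,0,0]],
    [[0,0,0.2],[0,0,0]],
    [[0,0,0.3],[0,0,0]],
    [[0,0,0.4],[0,0,0]],
    [[0,0,0.5],[0,0,0]],
    [[0,0,0.6],[0,0,0]],
    [[0,0,0.7],[0,0,0]],
    [[0,0,0.8],[0,0,0]],
    [[0,0,0.9],[0,0,0]],
    [[0,0,1],[0,0,0]]
  ]
}}

```text
t: 87.2
tool_pos: [0.5401, -0.0977, 0.0401]
orientation: [0.653, 0.652, 0.272, -0.272]
force: [-0.7, -0.4, -0.0]
finger_gap: 0.0913
```

>>> {"api": "apply_moves", "payload": {
  "rows": [
    [[0,0,0.05],[0,0,0]],
    [[0,0,0.1],[0,0,0]],
    [[0,0,0.15],[0,0,0]],
    [[0,0,0.19],[0,0,0]],
    [[0,0,0.19],[0,0,0]],
    [[0,0,0.19],[0,0,0]],
    [[0,0,0.19],[0,0,0]],
    [[0,0,0.19],[0,0,0]],
    [[0,0,0.19],[0,0,0]],
    [[0,0,0.19],[0,0,0]]
  ]
}}

```text
t: 88.03
tool_pos: [0.5402, -0.0851, 0.0276]
orientation: [0.653, 0.652, 0.272, -0.272]
force: [0.3, -1.1, -0.0]
finger_gap: 0.0912
```

>>> {"api": "apply_moves", "payload": {
  "rows": [
    [[0,0,0],[0,0,0]],
    [[0,0,0],[0,0,0]],
    [[0,0,0],[0,0,0]],
    [[0,0,0],[0,0,0]],
    [[0,0,0],[0,0,0]],
    [[0,0,0],[0,0,0]],
    [[0,0,0],[0,0,0]],
    [[0,0,0],[0,0,0]],
    [[0,0,0],[0,0,0]],
    [[0,0,0],[0,0,0]]
  ],
  "hand": -1,
  "grip_force": 30
}}

```text
t: 88.87
tool_pos: [0.5401, -0.0849, 0.0275]
orientation: [0.653, 0.652, 0.272, -0.272]
force: [0.6, -0.8, -0.1]
finger_gap: 0.0621
```

```bash
python3 - <<'E'
from h import *
st()
p,R=pose(); z=R.as_matrix()[:,2]; print('G',p-.008*z)
plan([([.54,-.06,.15],T(90,60,1),0),([.52,.08,.21],T(270,80,-1),0),([.509,.300,.21],T(270,45,-1),0),([.509,.30,.10],T(270,45,-1),0),([.509,.30,.066],T(270,45,-1),0)])
E
```

```text
t 88.87 p [ 0.5401 -0.0849  0.0275] q [ 0.653  0.652  0.272 -0.272] F [ 0.6 -0.8 -0.1] T [-0.46  0.   -0.02] gap 0.0621 
qpos [-0.6398  0.8867  1.5303  0.6286  1.3231 -0.9897]
G [ 0.54012417 -0.09056906  0.03311117]
-> [ 0.54  -0.056  0.143] q [-0.5   0.59  1.58  0.48  1.28 -0.71]
    [[0.51, -0.0, -0.3], [-0.0, -0.27, -0.0]]
    [[0.47, -0.0, -0.37], [-0.0, -0.27, -0.0]]
-> [0.52  0.079 0.202] q [ 0.15  0.4   1.6  -0.19  1.17  0.22]
    [[0.73, -0.1, 0.08], [-0.0, -0.7, 0.0]]
    [[0.71, -0.1, -0.17], [-0.0, -0.7, 0.0]]
-> [0.509 0.294 0.204] q [ 0.73  0.77  1.15 -0.57  1.78  0.77]
    [[0.71, -0.04, -0.13], [-0.0, -0.41, 0.0]]
    [[0.67, -0.04, -0.27], [-0.0, -0.41, -0.0]]
    [[0.6, -0.04, -0.4], [0.0, -0.41, 0.0]]
-> [0.509 0.294 0.094] q [ 0.73  0.89  1.21 -0.56  1.62  0.87]
    [[0.78, 0.0, 0.78], [0.0, 0.0, 0.0]]
-> [0.509 0.294 0.06 ] q [ 0.73  0.93  1.22 -0.55  1.58  0.9 ]
    [[0.24, 0.0, 0.24], [0.0, 0.0, 0.0]]
```

>>> {"api": "apply_moves", "payload": {
  "rows": [
    [[0.06,0,-0.06],[0,0,0]],
    [[0.12,0,-0.12],[0,0,0]],
    [[0.2,0,-0.2],[0,0,0]],
    [[0.28,0,-0.25],[0,-0.03,0]],
    [[0.36,0,-0.29],[0,-0.08,0]],
    [[0.44,0,-0.3],[0,-0.15,0]],
    [[0.51,0,-0.3],[0,-0.22,0]],
    [[0.51,0,-0.3],[0,-0.27,0]],
    [[0.51,0,-0.3],[0,-0.27,0]],
    [[0.51,0,-0.3],[0,-0.27,0]]
  ]
}}

```text
t: 89.7
tool_pos: [0.5402, -0.0702, 0.0853]
orientation: [0.669, 0.67, 0.228, -0.228]
force: [0.4, -0.7, -2.8]
finger_gap: 0.0619
```

>>> {"api": "apply_moves", "payload": {
  "rows": [
    [[0.06,0,-0.05],[0,-0.03,0]],
    [[0.12,0,-0.1],[0,-0.06,0]],
    [[0.18,0,-0.15],[0,-0.1,0]],
    [[0.25,0,-0.2],[0,-0.14,0]],
    [[0.32,0,-0.25],[0,-0.18,0]],
    [[0.4,0,-0.31],[0,-0.22,0]],
    [[0.47,0,-0.37],[0,-0.27,0]],
    [[0.47,0,-0.37],[0,-0.27,0]],
    [[0.47,0,-0.37],[0,-0.27,0]],
    [[0.47,0,-0.37],[0,-0.27,0]]
  ]
}}

```text
t: 90.53
tool_pos: [0.5401, -0.0555, 0.1427]
orientation: [0.683, 0.683, 0.182, -0.182]
force: [-0.2, -0.9, -2.5]
finger_gap: 0.0619
```

>>> {"api": "apply_moves", "payload": {
  "rows": [
    [[0.09,-0.01,0.01],[0,-0.09,0]],
    [[0.18,-0.02,0.02],[0,-0.18,0]],
    [[0.27,-0.04,0.03],[0,-0.27,0]],
    [[0.36,-0.05,0.04],[0,-0.36,0]],
    [[0.45,-0.06,0.05],[0,-0.45,0]],
    [[0.54,-0.08,0.06],[0,-0.54,0]],
    [[0.63,-0.09,0.07],[0,-0.63,0]],
    [[0.73,-0.1,0.08],[0,-0.7,0]],
    [[0.73,-0.1,0.08],[0,-0.7,0]],
    [[0.73,-0.1,0.08],[0,-0.7,0]]
  ]
}}

```text
t: 91.37
tool_pos: [0.53, 0.0122, 0.1718]
orientation: [0.704, 0.705, 0.06, -0.061]
force: [0.3, -0.6, -3.1]
finger_gap: 0.062
```

>>> {"api": "apply_moves", "payload": {
  "rows": [
    [[0.09,-0.01,-0.02],[0,-0.09,0]],
    [[0.18,-0.02,-0.04],[0,-0.18,0]],
    [[0.27,-0.04,-0.06],[0,-0.27,0]],
    [[0.36,-0.05,-0.09],[0,-0.36,0]],
    [[0.45,-0.06,-0.11],[0,-0.45,0]],
    [[0.54,-0.08,-0.13],[0,-0.54,0]],
    [[0.63,-0.09,-0.15],[0,-0.63,0]],
    [[0.71,-0.1,-0.17],[0,-0.7,0]],
    [[0.71,-0.1,-0.17],[0,-0.7,0]],
    [[0.71,-0.1,-0.17],[0,-0.7,0]]
  ]
}}

```text
t: 92.2
tool_pos: [0.5201, 0.0786, 0.2002]
orientation: [0.704, 0.705, -0.064, 0.062]
force: [0.2, -0.8, -2.9]
finger_gap: 0.0619
```

```bash
python3 - <<'E'
from h import *
st()
snap('scene','s21')
plan([([.509,.300,.21],T(270,45,-1),0),([.509,.30,.10],T(270,45,-1),0)])
E
```

```text
t 92.2 p [0.5201 0.0786 0.2002] q [ 0.704  0.705 -0.064  0.062] F [ 0.2 -0.8 -2.9] T [ 0.11  0.04 -0.02] gap 0.0619 
qpos [ 0.1502  0.4071  1.5962 -0.1906  1.1741  0.2265]
-> [0.509 0.294 0.204] q [ 0.73  0.77  1.15 -0.57  1.78  0.77]
    [[0.71, -0.04, -0.14], [-0.0, -0.4, 0.0]]
    [[0.66, -0.04, -0.28], [-0.0, -0.4, 0.0]]
    [[0.59, -0.04, -0.41], [-0.0, -0.4, 0.0]]
-> [0.509 0.294 0.094] q [ 0.73  0.89  1.21 -0.56  1.62  0.87]
    [[0.78, 0.0, 0.78], [0.0, 0.0, 0.0]]
```

View pics/s21.png

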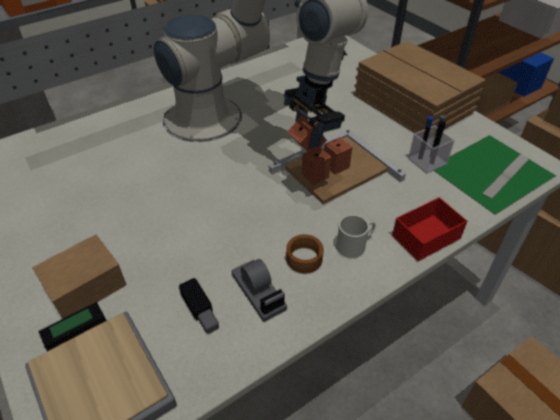

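>>> {"api": "apply_moves", "payload": {
  "rows": [
    [[0.09,0,-0.02],[0,-0.05,0]],
    [[0.18,-0.01,-0.04],[0,-0.1,0]],
    [[0.27,-0.01,-0.05],[0,-0.15,0]],
    [[0.36,-0.02,-0.07],[0,-0.2,0]],
    [[0.45,-0.02,-0.09],[0,-0.25,0]],
    [[0.54,-0.03,-0.11],[0,-0.3,0]],
    [[0.63,-0.03,-0.13],[0,-0.35,0]],
    [[0.71,-0.04,-0.14],[0,-0.4,0]],
    [[0.71,-0.04,-0.14],[0,-0.4,0]],
    [[0.71,-0.04,-0.14],[0,-0.4,0]]
  ]
}}

```text
t: 93.08
tool_pos: [0.5163, 0.1504, 0.2014]
orientation: [0.694, 0.694, -0.134, 0.132]
force: [-0.3, -0.4, -2.9]
finger_gap: 0.0617
```

>>> {"api": "apply_moves", "payload": {
  "rows": [
    [[0.08,0,-0.03],[0,-0.05,0]],
    [[0.16,-0.01,-0.07],[0,-0.1,0]],
    [[0.25,-0.01,-0.1],[0,-0.15,0]],
    [[0.33,-0.02,-0.14],[0,-0.2,0]],
    [[0.41,-0.02,-0.17],[0,-0.25,0]],
    [[0.5,-0.03,-0.21],[0,-0.3,0]],
    [[0.58,-0.03,-0.24],[0,-0.35,0]],
    [[0.66,-0.04,-0.28],[0,-0.4,0]],
    [[0.66,-0.04,-0.28],[0,-0.4,0]],
    [[0.66,-0.04,-0.28],[0,-0.4,0]]
  ]
}}

```text
t: 93.92
tool_pos: [0.5125, 0.222, 0.2033]
orientation: [0.678, 0.678, -0.202, 0.201]
force: [-0.1, -0.2, -2.1]
finger_gap: 0.0617
```

>>> {"api": "apply_moves", "payload": {
  "rows": [
    [[0.07,0,-0.05],[0,-0.05,0]],
    [[0.15,-0.01,-0.1],[0,-0.1,0]],
    [[0.22,-0.01,-0.15],[0,-0.15,0]],
    [[0.3,-0.02,-0.2],[0,-0.2,0]],
    [[0.37,-0.02,-0.26],[0,-0.25,0]],
    [[0.44,-0.03,-0.31],[0,-0.3,0]],
    [[0.52,-0.03,-0.36],[0,-0.35,0]],
    [[0.59,-0.04,-0.41],[0,-0.4,0]],
    [[0.59,-0.04,-0.41],[0,-0.4,0]],
    [[0.59,-0.04,-0.41],[0,-0.4,0]]
  ]
}}

```text
t: 94.75
tool_pos: [0.5086, 0.2938, 0.2054]
orientation: [0.654, 0.654, -0.269, 0.268]
force: [-0.4, 0.0, -2.5]
finger_gap: 0.0616
```

```bash
python3 - <<'E'
from h import *
st()
plan([([.509,.30,.10],T(270,45,-1),0),([.509,.30,.066],T(270,45,-1),0)])
E
```

```text
t 94.75 p [0.5086 0.2938 0.2054] q [ 0.654  0.654 -0.269  0.268] F [-0.4  0.  -2.5] T [ 0.66 -0.    0.01] gap 0.0616 
qpos [ 0.7279  0.7624  1.1489 -0.5636  1.7758  0.7686]
-> [0.509 0.294 0.094] q [ 0.73  0.89  1.21 -0.56  1.62  0.87]
    [[0.78, 0.01, 0.79], [-0.0, -0.01, 0.0]]
-> [0.509 0.294 0.06 ] q [ 0.73  0.93  1.22 -0.55  1.58  0.9 ]
    [[0.24, 0.0, 0.24], [0.0, 0.0, 0.0]]
```

>>> {"api": "apply_moves", "payload": {
  "rows": [
    [[0.08,0,0.08],[0,0,0]],
    [[0.16,0,0.16],[0,0,0]],
    [[0.26,0,0.26],[0,0,0]],
    [[0.36,0,0.36],[0,0,0]],
    [[0.47,0,0.47],[0,0,0]],
    [[0.57,0.01,0.57],[0,-0.01,0]],
    [[0.66,0.01,0.66],[0,-0.01,0]],
    [[0.74,0.01,0.74],[0,-0.01,0]],
    [[0.78,0.01,0.79],[0,-0.01,0]],
    [[0.78,0.01,0.79],[0,-0.01,0]]
  ]
}}

```text
t: 95.58
tool_pos: [0.5087, 0.2942, 0.0931]
orientation: [0.653, 0.654, -0.271, 0.27]
force: [0.6, -0.2, -2.7]
finger_gap: 0.0616
```

>>> {"api": "apply_moves", "payload": {
  "rows": [
    [[0.04,0,0.04],[0,0,0]],
    [[0.08,0,0.08],[0,0,0]],
    [[0.12,0,0.12],[0,0,0]],
    [[0.15,0,0.15],[0,0,0]],
    [[0.18,0,0.18],[0,0,0]],
    [[0.2,0,0.2],[0,0,0]],
    [[0.22,0,0.22],[0,0,0]],
    [[0.23,0,0.23],[0,0,0]],
    [[0.24,0,0.24],[0,0,0]],
    [[0.24,0,0.24],[0,0,0]]
  ]
}}

```text
t: 96.42
tool_pos: [0.5092, 0.2946, 0.0606]
orientation: [0.653, 0.653, -0.271, 0.27]
force: [0.2, 0.0, -3.0]
finger_gap: 0.0616
```

>>> {"api": "apply_moves", "payload": {
  "rows": [
    [[0.01,0,0.01],[0,0,0]],
    [[0.01,0,0.01],[0,0,0]],
    [[0.015,0,0.015],[0,0,0]],
    [[0.015,0,0.015],[0,0,0]],
    [[0.015,0,0.015],[0,0,0]],
    [[0.015,0,0.015],[0,0,0]],
    [[0.015,0,0.015],[0,0,0]],
    [[0.015,0,0.015],[0,0,0]],
    [[0.015,0,0.015],[0,0,0]],
    [[0.015,0,0.015],[0,0,0]]
  ]
}}

```text
t: 97.25
tool_pos: [0.5092, 0.2946, 0.0591]
orientation: [0.653, 0.653, -0.27, 0.27]
force: [-2.6, 0.3, 6.2]
finger_gap: 0.0623
```

Contact; release and retreat.

>>> {"api": "apply_moves", "payload": {
  "rows": [
    [[0,0,0],[0,0,0]],
    [[0,0,0],[0,0,0]],
    [[0,0,0],[0,0,0]],
    [[0,0,0],[0,0,0]],
    [[0,0,0],[0,0,0]],
    [[0,0,0],[0,0,0]],
    [[0,0,-0.1],[0,0,0]],
    [[0,0,-0.3],[0,0,0]],
    [[0,0,-0.6],[0,0,0]],
    [[0,0,-0.9],[0,0,0]]
  ],
  "hand": 1
}}

```text
t: 98.08
tool_pos: [0.5089, 0.359, 0.1235]
orientation: [0.653, 0.653, -0.271, 0.27]
force: [0.0, 0.1, 0.0]
finger_gap: 0.0913
```

>>> {"api": "apply_moves", "payload": {
  "rows": [
    [[-0.1,0,-0.1],[0,0,0]],
    [[-0.2,0,-0.2],[0,0,0]],
    [[-0.3,0,-0.3],[0,0,0]],
    [[-0.4,0,-0.4],[0,0,0]],
    [[-0.5,0,-0.5],[0,0,0]],
    [[-0.6,0,-0.6],[0,0,0]],
    [[-0.7,0,-0.7],[0,0,0]],
    [[-0.8,0,-0.8],[0,0,0]],
    [[-0.8,0,-0.8],[0,0,0]],
    [[-0.8,0,-0.8],[0,0,0]]
  ]
}}

```text
t: 98.92
tool_pos: [0.5095, 0.3582, 0.2363]
orientation: [0.654, 0.653, -0.27, 0.27]
force: [-0.8, -0.7, -1.0]
finger_gap: 0.0913
```

```bash
python3 - <<'E'
from h import *
st()
im,d,P=snap('top','top22');W=cloud(d,P); pots(W,im,.05,.12);boardm(W,im)
for s_,m in comps(W,.03,.2,150):print(rect(m,W))
im,d,P=snap('scene','s22');W=cloud(d,P); pots(W,im,.05,.12); pots(W,im,.095,.12)
plan([([.40,.25,.35],T(270,70,-1),0)])
E
```

```text
t 98.92 p [0.5095 0.3582 0.2363] q [ 0.654  0.653 -0.27   0.27 ] F [-0.8 -0.7 -1. ] T [0.36 0.14 0.01] gap 0.0913 
qpos [ 0.7904  0.8061  0.963  -0.5591  1.9303  0.7428]
pot? [343 150] 509 [ 750.6 -247. ] [50.8 68.8] 86.7 zmax 0.098
pot? [137 238] 677 [510.6 298.7] [63.9 60. ] 89.8 zmax 0.109
pot? [169 238] 649 [510.5 212.8] [63.  59.7] 89.9 zmax 0.109
pot? [201 238] 615 [509.1 128.4] [62.7 61.3] 89.9 zmax 0.11
board [ 143  216   93   70 4314] (array([508.5, 212.5]), array([259.9, 196. ]), 89.89713287353516)
(array([875.3, 240.3]), array([161.4, 112.1]), 85.85175323486328)
(array([ 778.6, -668.4]), array([243.3, 258.4]), 89.66548156738281)
(array([ 831.8, -251.6]), array([59.8, 23.4]), 84.54644775390625)
(array([775.1,  53.8]), array([ 78.9, 104. ]), 26.430068969726562)
(array([742. , -88.6]), array([99.4, 96.3]), 0.34135541319847107)
(array([ 750.6, -247. ]), array([50.8, 68.8]), 86.70018768310547)
(array([ 715.9, -394.7]), array([ 50.7, 131.5]), 87.43460083007812)
(array([645.8, 489.8]), array([94.6, 90.5]), 85.56201171875)
(array([ 619.4, -668.5]), array([143.3,  49.6]), 89.83341979980469)
(array([553.6, 600.8]), array([31.1, 67.2]), 1.5653856992721558)
(array([ 491.1, -606.2]), array([130. , 173.2]), 5.2001776695251465)
(array([507.8, 269.7]), array([179.5,  75.7]), 86.46833801269531)
(array([509.1, 128.4]), array([62.7, 61.3]), 89.92230987548828)
(array([340.1, 603.8]), array([278.8, 104.1]), 4.521687030792236)
(array([77.5,  2.4]), array([ 32.9, 135.7]), 0.6165508031845093)
pot? [240 259] 664 [ 752.8 -248.4] [52.6 73.2] 88.1 zmax 0.103
pot? [345 128] 320 [510.1 296.2] [68.4 67.2] 1.1 zmax 0.112
pot? [324 137] 334 [510.3 211.5] [67.1 65.6] 89.5 zmax 0.112
pot? [302 147] 356 [510.1 126.6] [67.4 67.6] 2.4 zmax 0.113
-> [0.4   0.247 0.342] q [ 0.63  0.29  1.41 -0.28  1.65  0.63]
    [[-0.77, -0.55, 0.01], [-0.0, 0.44, 0.0]]
    [[-0.75, -0.55, -0.16], [-0.0, 0.44, 0.0]]
```

View pics/top22.png

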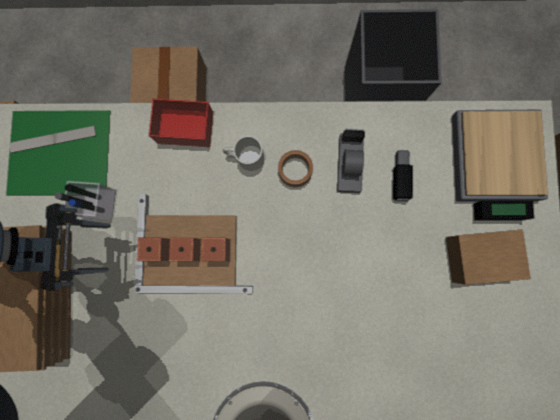

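View pics/s22.png

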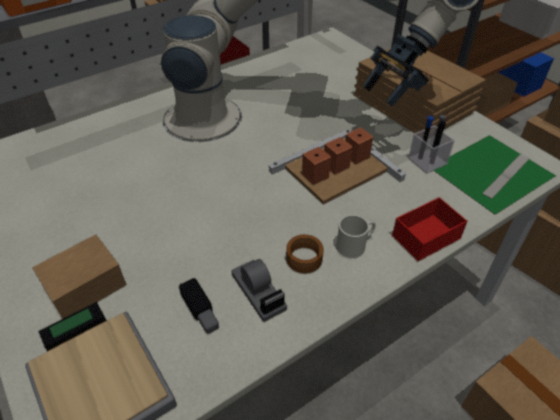

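```bash
python3 - <<'E'
from h import *
im,d,P=snap('top','top23');W=cloud(d,P); pots(W,im,.05,.12);boardm(W,im)
st(); print(hand_in())
E
```

```text
pot? [343 150] 504 [ 750.2 -247. ] [50.4 68.4] 87.1 zmax 0.099
pot? [137 238] 681 [509.4 298.7] [59.9 64.6] 1.9 zmax 0.111
pot? [169 238] 649 [510.5 212.8] [63.6 59.7] 89.8 zmax 0.11
pot? [201 238] 616 [509.  128.6] [63.  61.3] 90.0 zmax 0.109
board [ 143  216   93   70 4290] (array([509. , 212.3]), array([260.2, 196. ]), 89.62542724609375)
t 99.07 p [0.5091 0.3578 0.2348] q [ 0.653  0.653 -0.271  0.27 ] F [ 0.1  0.4 -0.3] T [ 0.42  0.04 -0.04] gap 0.091 
qpos [ 0.7904  0.808   0.9645 -0.5589  1.9298  0.743 ]
the job is handed in; nothing more can be done
None
```

The board is home in the corner stop and all three pots are standing mouth-down on it; I handed the job in at t ≈ 99 s of the 210 s allowed. `hand_in()` gives no verdict, so the checks below are my own measurements.

**What I did:** I pushed the still-empty board against both rails until the fingers met firm resistance (about 17 N on one rail, 29 N on the other). Each pot was then turned in two 90° steps with one regrasp lying on its side, and set in a row along the board.

**Last checks (top camera, about 2 mm accuracy):**
- **Board:** its corner measured about (0.409, 0.342) m, which is the stop's inner corner to within 1 mm. It was square to within about 0.4°.
- **Pots:** they stand at about −84, 0 and +86 mm along the board's length (limit ±100) and within 2 mm of its middle across it (limit ±70). The gaps between them are about 22 mm, and the drain holes show on top.
- **Bystanders:** the positions I measured at the start and end agree, except for some seeming change in the scanner and dispenser outlines. I put those down to the different height cut-offs I used; the pictures show both in place.
- **Arm:** open and clear of everything.

I noticed no dropped grip and no pot knocked out of place during the run. None of the checks failed or disagreed.

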